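Pack and lock the die-cup case

ROBOT

A 6-joint arm with a two-finger parallel gripper is mounted at the origin on the work surface. World frame = base frame: x ahead of the robot, y to its left, z up, the work surface at z = 0. Lengths are in m, angles in rad, forces in N, time in s.
With the tool pointing down it reaches from about 0.35 to 0.775 m from the base axis. Payload 5.5 kg.
Tool frame: the origin (TCP) lies at the very end of the fingers, on their centre line; the grasp point (between the pads) lies 19 mm behind it; x points along the fingers, y is the direction in which the jaws open and shut, and the axes are right-handed (so a half turn about x gives the same grasp; the last joint's range is limited). The gripper opens to 85 mm and grips with 20 to 120 N. Pads are 22 mm wide; open, the fingers measure 114 mm over their backs; the gripper's body (76 mm by 85 mm) begins 54 mm behind the grasp point. The pads swing forward as they close: fully open they stand 13 mm farther back than shut.
Start: joints at [-1.489, 0.313, 0.046, 1.304, 0, 1.431], TCP at [0.126, -0.561, 0.231] pointing down, gripper open.
Joint ranges: [-2.76, 2.76], [-0.86, 1.69], [-1.03, 1.26], [-2.2, 2.34], [-1.47, 1.5], [-3.14, 3.14]. Speed limits (rad/s): [2.57, 2.57, 3.14, 3.14, 3.14, 3.14].

INTERFACE

Orientations are given as a unit quaternion [w, x, y, z].
In Python, from workcell import env gives the robot as it stands.
- The arm moves only by the tool drive_tool, never from a script. Its argument "plan" is a list that holds one entry, the list of rows, each a list of 7 numbers: the shift along the tool's x, y, z in cm, then the turn, a rotation vector about the tool's x, y, z in degrees, then the opening, from 0 (shut) to 1 (fully open). In form: [[[tx, ty, tz, wx, wy, wz, fingers], ...]]. A call has exactly 5 rows; each row shifts and turns the commanded pose from where the row before left it, along the tool's axes as they then stand; what a row does not reach is not made up. A row lasts 1/12 s, in which the tool goes at most 41.7 mm and 7.16 degrees, less where a joint would pass 70% of its speed; a pose out of reach is approached as far as the arm can. A call with a gripper value outside its range is refused whole. The fingers move at their own pace and stop on an object; "squeeze" is the grip in N (left out, the last holds). Time passes only in rows, so rows that do not move let the fingers close, or fill a call up. It gives the time, the measured TCP pose, the force and the opening at its end, in the units of the state.
- env.get_state(): the state, without advancing time (a new reading comes with each control period).
- env.read_camera(name): name is "scene" or "top" or "wrist"; returns the picture (400x640x3 uint8, red, green, blue); there is no depth.
- env.camera_model(name): a dict with "camera_matrix" (3x3 intrinsics, pixels), "camera_from_world" (4x4, takes a point from world to camera coordinates); the wrist camera has in their place "T_tool_cam" (4x4, takes a point from camera to tool coordinates, whose origin is the TCP and whose axes are the tool frame's). Camera axes: x right, y down, z forward; pixel columns grow to the right and rows downward; lengths in m; the calibration is good to about 2 mm. A picture is of the moment at which its call begins: read the wrist's pose just before it. camera_model takes no time and is no camera call.
- env.hand_in(): hands the job in, once; it reports no verdict.
The state is a dict: "clock": time; "joint_pos": joint angles; "qvel": joint speeds; "tau": joint torques, N m; "tcp_pos": TCP position; "orientation": TCP orientation; "wrist_force": force on the tool from outside, world axes, zero at the start; "ft_torque": the same for the moment, N m; "finger_gap": finger opening in m.
Only numpy, scipy, OpenCV 4.12 (cv2) and the standard library are available. Lean on these libraries where they do the work, as an engineer would, in place of code of your own. Each camera call takes 0.05 s, during which the arm holds its last target.

TASK

Swing the keeper arm of the case holder wide open, then nest every steel die cup that is on the bench upright in the holder's recess, largest first, so that each smaller one stands inside the next. Then cover the nest with the bell lid: lower its two lugs into the collar's slots, press it down against the spring and twist it a quarter turn clockwise (seen from above) so it locks, and finally swing the keeper arm fully shut over the slot. Leave the other things on the bench where they are.

Things in the scene. Friction and masses are not known exactly. Their poses are not given: they have to be found in the camera images.
- holder: Grey steel case holder bolted to the bench. Origin: centre of its underside, z up. Round foot 160 mm across, 12 mm thick; around the recess a bayonet collar, outer diameter 142 mm, top 35 mm up, with a 7 mm thick inward flange (underside 28 mm up) that leaves a 106 mm mouth. The flange has two 26 mm wide entry slots at holder +y and -y.
- recess (a point): Centre of the recess floor where the cups stand, on the holder's axis, 12 mm above the bench. Recess 80 mm inner diameter, its lip 20 mm above the bench.
- seat (a point): Centre of the spring seat (rubber ring, below the flange), 25 mm above the bench, on the holder's axis. The lid's lower edge rests on it; it bears the lid unsunk (5 N preload), bottoms at 19 mm (11 N). Lid underside must be pressed to 19-22 mm for its lugs to pass under the flange. Released when locked, the lid rises to about 22 mm, held by the flange.
- slot (a point): Middle of the -y entry slot in the top of the flange, 56 mm from the axis, 35 mm above the bench; the other is opposite. From the slots (along holder y) the lugs turn only clockwise seen from above, 90 degrees, to stops where they point along holder x. Shut, the keeper's tab covers this slot.
- keeper (a joint): Keeper arm on the holder, swings level about a vertical pivot; rad. 0 = shut (arm along holder +x, its tab over the -y slot, which it blocks), 1.57 = fully open (arm along holder -y); grows clockwise seen from above. Stiff hinge, about 0.08 N m (1 N at the handle), stays where left. Arm 40 to 50 mm above the bench.
- keeper_handle (a point): Centre of the top of the keeper's upright round black handle: 16 mm diameter, 75 mm tall (50 to 125 mm above the bench), 100 mm from the pivot axis. It can be pinched from above or pushed.
- keeper_hinge (a point): Point on the keeper's vertical pivot axis, 45 mm above the bench; at x -55 mm, y -75 mm in the holder's frame.
- lid: Bell-shaped grey plastic lid, mouth down, steel rim and lugs, 0.3 kg, 98 mm outer, 91 mm inner diameter; origin: centre of its open underside, z up. Bell 120 mm tall (116 deep); on top a black grip bar along lid x, 70 long, 18 thick, 120 to 150 mm above the origin. Two lugs at lid +x and -x on the lower edge, 18 wide, 6 thick, reaching 60.5 mm from the axis. Fits either way round (half turn).
- cup70: Plain steel cup, open at the top, straight round wall: 70 mm outer and 64 mm inner diameter, 46 mm tall, floor 3 mm thick, 0.27 kg; origin: centre of its underside, z up. Stands upright on the bench at the start. May be absent. In the recess its top stands 23 mm above the collar, so it can be held round the outside of its top.
- cup54: Plain steel cup, open at the top, straight round wall: 54 mm outer and 48 mm inner diameter, 66 mm tall, floor 3 mm thick, 0.27 kg; origin: centre of its underside, z up. Stands upright on the bench at the start. May be absent. Nested, it stands at least 23 mm proud of the larger cups, so it can be held round the outside of its top.
- cup38: Plain steel cup, open at the top, straight round wall: 38 mm outer and 32 mm inner diameter, 86 mm tall, floor 3 mm thick, 0.23 kg; origin: centre of its underside, z up. Stands upright on the bench at the start. May be absent. Nested, it stands at least 23 mm proud of the larger cups, so it can be held round the outside of its top.
- cup24: Plain steel cup, open at the top, straight round wall: 24 mm outer and 18 mm inner diameter, 106 mm tall, floor 3 mm thick, 0.16 kg; origin: centre of its underside, z up. Stands upright on the bench at the start. May be absent. Nested, it stands at least 23 mm proud of the larger cups, so it can be held round the outside of its top.
- tape: Bystander: roll of black tape, 100 mm across, 45 mm tall, beyond the holder; leave it alone.
- driver: Bystander: screwdriver, 200 mm long, lying to the right; leave it alone.
- carton: Bystander: small open cardboard carton, 90 x 120 x 80 mm, at the far left; leave it alone.
- offcut: Bystander: aluminium bar offcut, 50 x 120 x 40 mm, beyond the holder on the right; leave it alone.

How it is judged:
On the way, in this order (a step that is already met when the one before it is completed fails the run):
1. the keeper arm is swung open (value of joint keeper above 1.1 rad), for 0.2 s.
2. every cup present stands nested in the holder's recess (horizontal distance between cup70 and holder below 0.016 m and z of each of cup70, cup54, cup38, cup24 in the frame of holder below 0.026 m and angle between each of cup70, cup54, cup38, cup24's own z axis and vertical below 0.15 rad and horizontal distance between each of cup54, cup38, cup24 and holder below 0.036 m and horizontal distance between cup54 and cup70 below 0.007 m and horizontal distance between cup38 and cup70 below 0.015 m and horizontal distance between cup38 and cup54 below 0.007 m and horizontal distance between cup24 and cup70 below 0.022 m and horizontal distance between cup24 and cup54 below 0.014 m and horizontal distance between cup24 and cup38 below 0.006 m), for 0.3 s.
3. the lid is pressed under the flange and twisted to lock (angle between the x axis of lid and the x axis of holder, either way round below 0.25 rad and z of lid in the frame of holder between 0.016 and 0.0245 m and horizontal distance between lid and holder below 0.008 m and angle between lid's own z axis and vertical below 0.08 rad), for 0.2 s.
At the end, for the whole second after the job is handed in: Cups nested upright in the recess (underside < 26 mm up), each inside all larger ones; lid upright, axis within 8 mm of the holder's, underside 16 to 24.5 mm up, within 0.25 rad of the full quarter turn, at rest; keeper within 0.12 rad of shut (all of step 2 and all of step 3 and value of joint keeper below 0.12 rad and linear speed of lid below 0.02 m/s); the robot touches nothing.
It fails at once if a bystander is moved more than 30 mm (distance of any of tape, driver, carton, offcut from where it was at the start of the episode above 0.03 m).
Of cup70, cup54, cup38, cup24 only 2 to 4 are there at a start; the rules pass over those that are not, and their reading is None.
At some moment in a run one of lid, cup70 may be knocked a few centimetres aside while the robot is not near it.
It also fails if it takes over 210 s, if anything falls off the work surface, if the arm or the gripper's body presses on something with over 40 N, if the wrist force passes 120 N, or if a joint passes its speed limit or range.

## Working session

There is one attempt and no reset: what is moved stays moved. The work goes in short steps, Python scripts to look and compute and a tool call to move; the robot and the scene stay as the last step left them, time stands still between calls to the robot, and variables do not carry over. Pictures are saved under pics/ and viewed, and the job is handed in when it is done.

Besides the shell and the picture viewer there is one more tool, called after "Call:" as name(argument=value, ...), one argument or row to a line, values as JSON. drive_tool: Moves the arm, as the interface text tells. Its arguments: {"type":"object","properties":{"plan":{"type":"array","items":{"type":"array","items":{"type":"array","items":{"type":"number"}}}},"squeeze":{"type":"number"}},"required":["plan"]}

```bash
ls; mkdir -p pics
python3 - <<'E'
from workcell import env
import cv2
print(env.get_state())
for n in ["scene","top","wrist"]:
    im=env.read_camera(n); cv2.imwrite(f"pics/{n}0.png",im[:,:,::-1])
    print(n,env.camera_model(n))
E
```

```text
pics
{'clock': 0.0, 'joint_pos': array([-1.48859993e+00,  3.13990211e-01,  4.49834508e-02,  1.30356607e+00,
        6.68409670e-07,  1.43121664e+00]), 'qvel': array([ 3.97666114e-04,  2.12589167e-03, -1.29386256e-05,  6.09286332e-04,
        1.76191953e-03, -8.70836311e-04]), 'tau': array([ 8.41819256e-04, -4.80625820e+01,  2.98535407e+01,  1.94820645e-02,
       -1.31517286e-04, -1.33769475e-05]), 'tcp_pos': array([ 0.12643971, -0.56041964,  0.23041647]), 'orientation': array([ 0.07762124,  0.70278186,  0.07887689, -0.70274535]), 'wrist_force': array([ 0.00203928, -0.24991829,  0.3593622 ]), 'ft_torque': array([ 0.0366459 , -0.05885807, -0.00237163]), 'finger_gap': 0.08512910791910959}
scene {'camera_matrix': array([[443.13989368,   0.        , 321.11518756],
       [  0.        , 443.13989368, 197.9727161 ],
       [  0.        ,   0.        ,   1.        ]]), 'camera_from_world': array([[-0.68114651,  0.73208416, -0.00960311,  0.4453823 ],
       [ 0.59853135,  0.54923629, -0.58318069, -0.30443033],
       [-0.42166297, -0.40297925, -0.8122857 ,  1.39988104],
       [ 0.        , 
[... 320 characters left out ...]
, -0.02741659, -0.14329152,  0.64149767],
       [ 0.14369126, -0.01320209, -0.9895345 ,  1.00519402],
       [ 0.        ,  0.        ,  0.        ,  1.        ]])}
wrist {'camera_matrix': array([[349.1662688 ,   0.        , 321.2044913 ],
       [  0.        , 349.1662688 , 192.64822304],
       [  0.        ,   0.        ,   1.        ]]), 'T_tool_cam': array([[ 9.70509202e-04, -3.09181513e-01,  9.51002550e-01,
        -1.42096755e-01],
       [ 9.99999504e-01,  5.12493763e-04, -8.53893740e-04,
        -2.31339634e-04],
       [-2.23374716e-04,  9.51002907e-01,  3.09181857e-01,
        -7.87277172e-02],
       [ 0.00000000e+00,  0.00000000e+00,  0.00000000e+00,
         1.00000000e+00]])}
```

View pics/scene0.png

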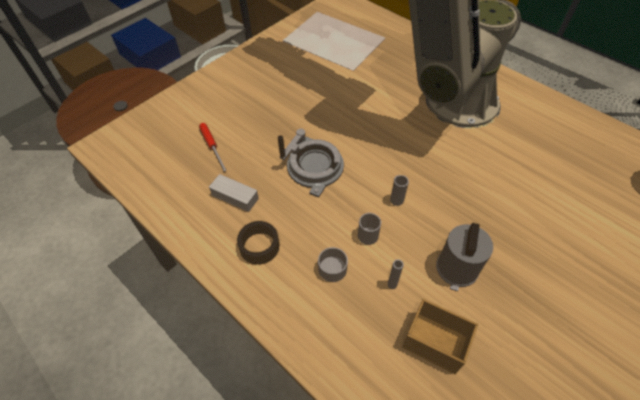

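View pics/top0.png

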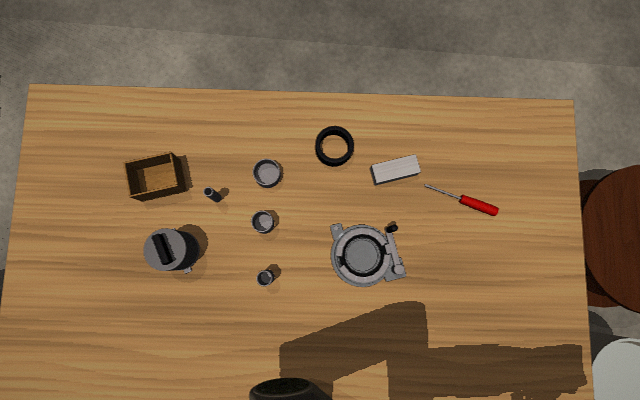

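View pics/wrist0.png

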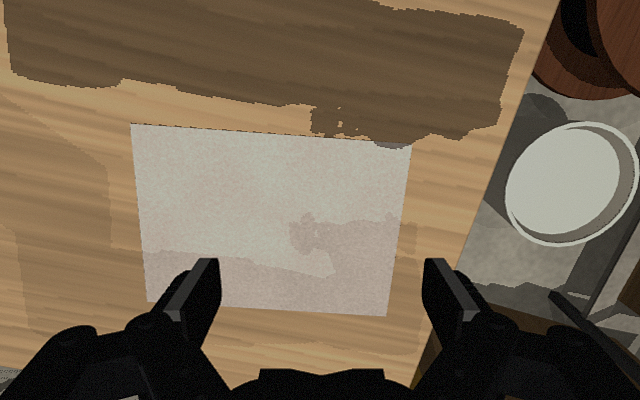

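```bash
cat > h.py <<'E'
from workcell import env
import numpy as np, cv2
from scipy.spatial.transform import Rotation as R
def Rw(q): return R.from_quat([q[1],q[2],q[3],q[0]])
def proj(name,P,st=None):
    m=env.camera_model(name); K=m["camera_matrix"]
    P=np.atleast_2d(P).astype(float)
    if name=="wrist":
        T=np.eye(4); T[:3,:3]=Rw(st["orientation"]).as_matrix(); T[:3,3]=st["tcp_pos"]
        M=np.linalg.inv(T@m["T_tool_cam"])
    else: M=m["camera_from_world"]
    c=P@M[:3,:3].T+M[:3,3]; u=c@K.T
    return u[:,:2]/u[:,2:]
def ray(name,uv,z,st=None):
    m=env.camera_model(name); K=m["camera_matrix"]
    if name=="wrist":
        T=np.eye(4); T[:3,:3]=Rw(st["orientation"]).as_matrix(); T[:3,3]=st["tcp_pos"]
        W=T@m["T_tool_cam"]
    else: W=np.linalg.inv(m["camera_from_world"])
    d=W[:3,:3]@np.linalg.solve(K,[uv[0],uv[1],1]); o=W[:3,3]
    return o+d*(z-o[2])/d[2]
def circ(c,r,z,n=48):
    a=np.linspace(0,2*np.pi,n,endpoint=False)
    return np.c_[c[0]+r*np.cos(a),c[1]+r*np.sin(a),np.full(n,z)]
def shot(name,fn,box=None,s=1,draw=()):
    st=env.get_state(); im=env.read_camera(name)[:,:,::-1].copy()
    np.save(f"pics/{fn}.npy",im)
    crop(im,fn,box,s,draw); return st,im
def crop(im,fn,box=None,s=1,draw=()):
    if box is None: box=(0,0,640,400)
    x0,y0,x1,y1=box
    o=cv2.resize(im[y0:y1,x0:x1],None,fx=s,fy=s,interpolation=cv2.INTER_CUBIC)
    for pts,col in draw:
        for p in pts: 
            q=((np.array(p)+.5-[x0,y0])*s).astype(int); cv2.circle(o,tuple(int(v) for v in q),1,col,-1)
    cv2.imwrite(f"pics/{fn}.png",o)
E
python3 - <<'E'
from h import *
im=cv2.imread("pics/top0.png"); crop(im,"t1",(310,210,430,300),6)
crop(im,"t2",(120,140,300,300),4)
im=cv2.imread("pics/scene0.png"); crop(im,"s1",(260,120,360,200),8); 
crop(im,"s2",(310,165,500,300),4)
st=env.get_state(); print(Rw(st["orientation"]).as_matrix().round(3))
for n,uv,z in [("h",(362,255),.035),("hand",(391,228),.125),("70",(267,172),.04),("54",(263,221),.06),("38",(264,276),.086),("24",(210,191),.1),("lid",(165,248),.12)]:
    print(n,ray("top",uv,z).round(3))
E
```

```text
[[-0.     0.22  -0.976]
 [ 0.001 -0.976 -0.22 ]
 [-1.    -0.001 -0.   ]]
h [ 0.507 -0.16   0.035]
hand [ 0.569 -0.215  0.125]
70 [0.712 0.087 0.04 ]
54 [0.584 0.09  0.06 ]
38 [0.451 0.079 0.086]
24 [0.649 0.216 0.1  ]
lid [0.51  0.306 0.12 ]
```

View pics/t1.png

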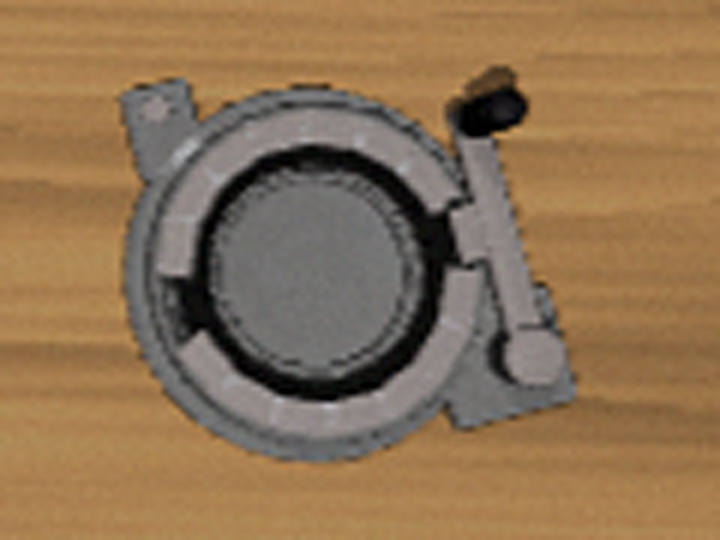

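View pics/t2.png

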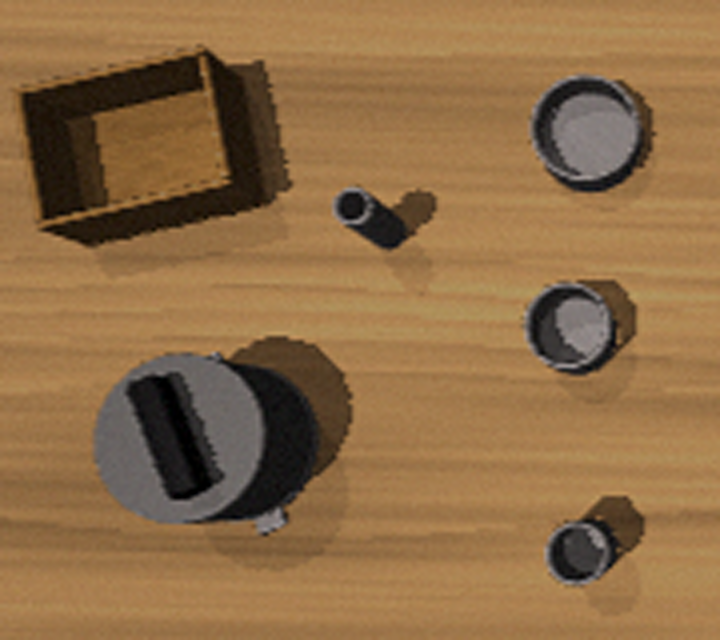

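View pics/s1.png

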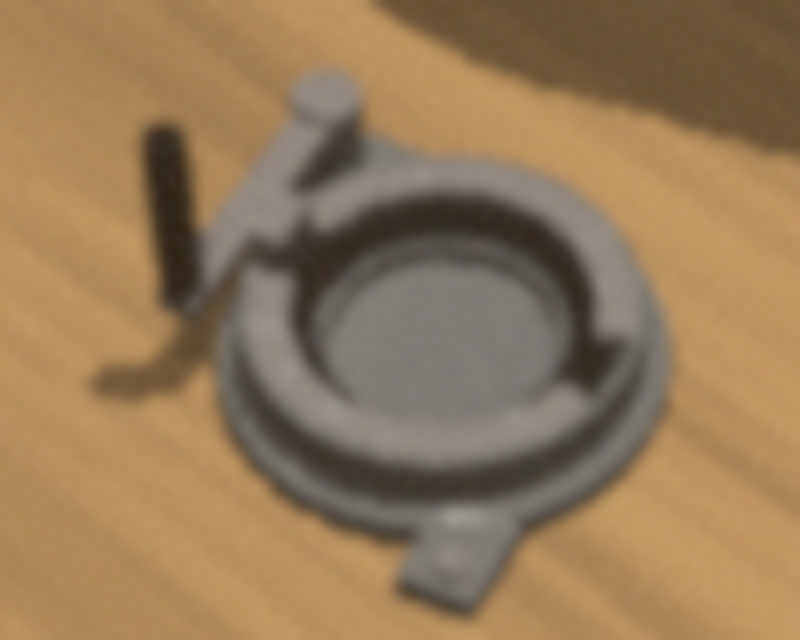

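View pics/s2.png

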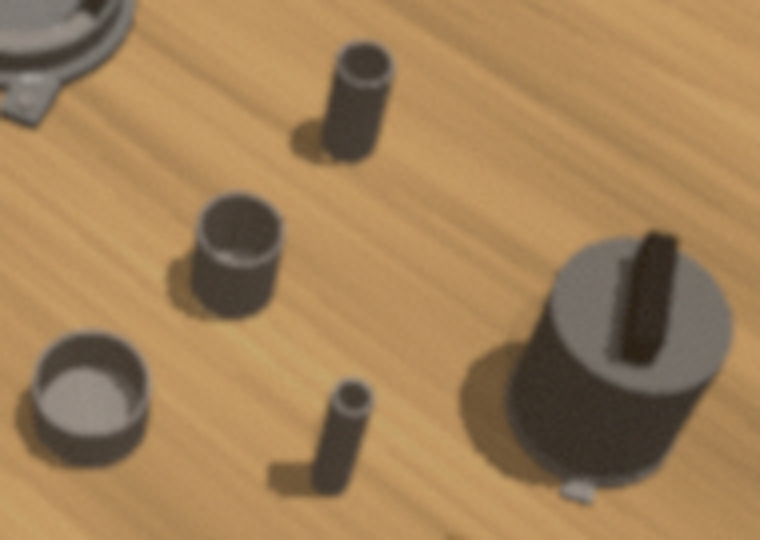

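```bash
cat >> h.py <<'E'
def tri(obs,z):
    # obs: list of (cam,uv); weighted avg at plane z
    return [ray(c,np.array(uv)-0.4,z)[:2] for c,uv in obs]
E
python3 - <<'E'
from h import *
T={"cup70":((266.75,173),(333,261.75),.046,.035),"cup54":((262.75,221.75),(370,222.25),.066,.027),"cup38":((265,278.25),(401,181.25),.086,.019),"cup24":((208.5,191.5),(398,264.75),.106,.012),"lid":((165.4,249.5),(470.5,243.75),.12,.049),"holder":((363.3,255),(315,159.1),.035,.071)}
t=cv2.imread("pics/top0.png"); s=cv2.imread("pics/scene0.png"); D=[];E=[]
for n,(a,b,z,r) in T.items():
    p=tri([("top",a),("scene",b)],z); c=np.mean(p,0); print(n,np.round(p,4).tolist(),c.round(4))
    for zz,col in ((z,(0,255,0)),(0,(0,0,255))):
        rr=.08 if n=="holder" and zz==0 else r
        P=circ(c,rr,zz); D.append((proj("top",P),col)); E.append((proj("scene",P),col))
def hol(th,c):
    Q=[]
    f=lambda x,y,z:[c[0]+x*np.cos(th)-y*np.sin(th),c[1]+x*np.sin(th)+y*np.cos(th),z]
    for sx in(-.013,.013):
        for y in(-.053,-.062,-.07,.053,.062,.07): Q.append(f(sx,y,.035))
    Q+= [f(-.055,-.075,.05),f(.045,-.075,.05),f(.045,-.075,.125)]
    return np.array(Q)
h=hol(np.radians(14),c)
D.append((proj("top",h),(255,0,0)));E.append((proj("scene",h),(255,0,0)))
crop(t,"o1",(310,210,430,300),6,D);crop(t,"o2",(120,140,300,300),4,D)
crop(s,"o3",(260,120,360,200),8,E);crop(s,"o4",(310,165,500,300),4,E)
E
```

```text
cup70 [[0.7089, 0.0882], [0.7135, 0.0923]] [0.7112 0.0903]
cup54 [[0.5821, 0.091], [0.5828, 0.0936]] [0.5824 0.0923]
cup38 [[0.4464, 0.0778], [0.447, 0.0804]] [0.4467 0.0791]
cup24 [[0.6474, 0.2189], [0.648, 0.2203]] [0.6477 0.2196]
lid [[0.5074, 0.3059], [0.5076, 0.3083]] [0.5075 0.3071]
holder [[0.5077, -0.1619], [0.5083, -0.1595]] [ 0.508  -0.1607]
```

View pics/o1.png

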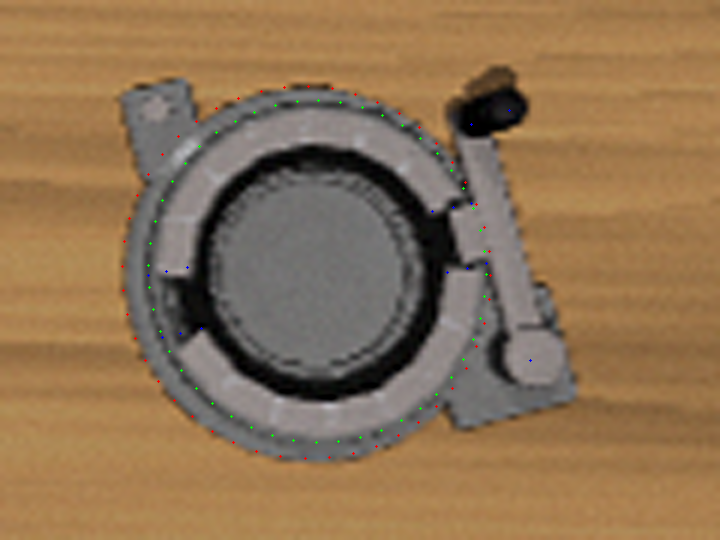

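View pics/o2.png

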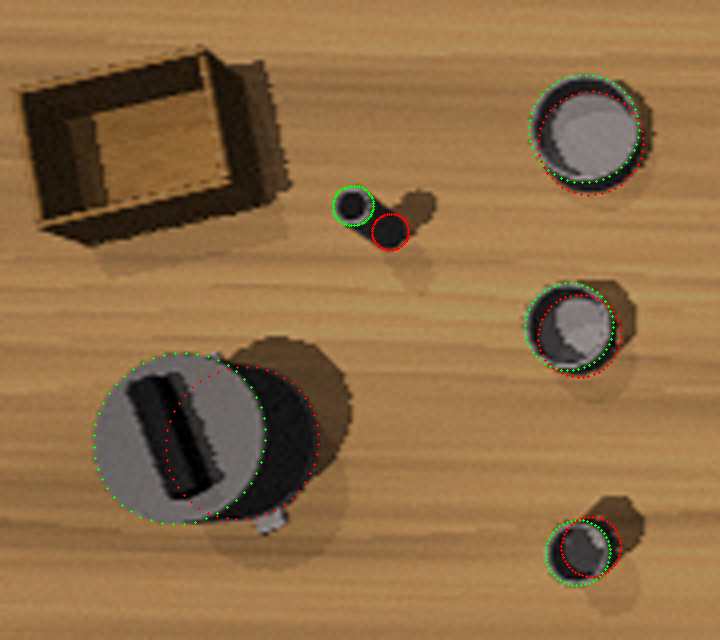

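View pics/o3.png

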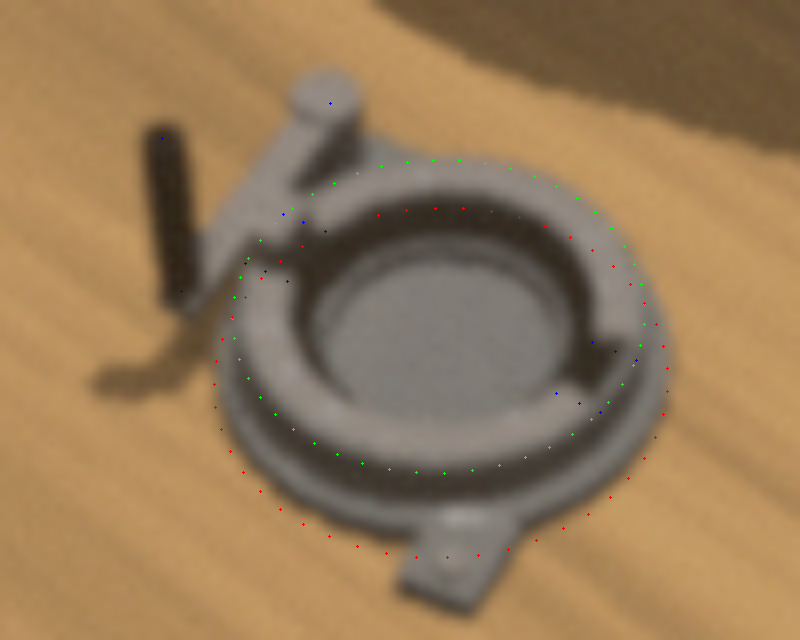

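View pics/o4.png

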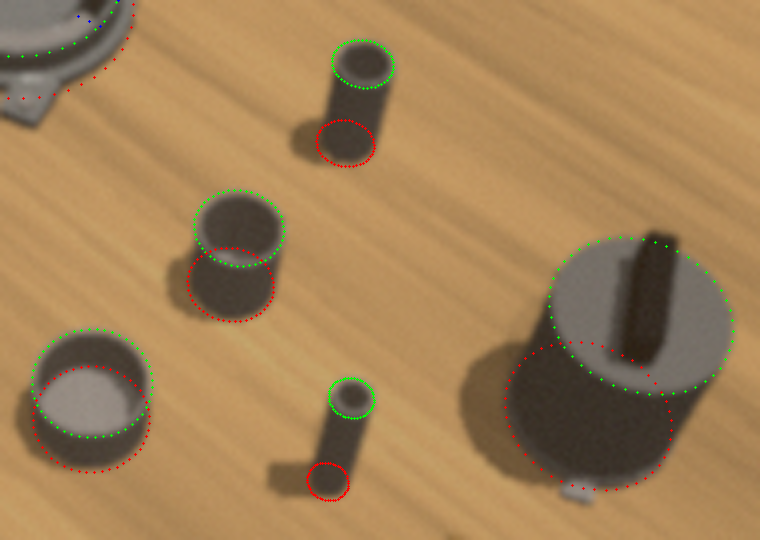

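```bash
cat >> h.py <<'E'
def yawof(st): 
    y=Rw(st["orientation"]).as_matrix()[:,1]; return np.degrees(np.arctan2(y[1],y[0]))
def down(a):
    a=np.radians(a); y=np.array([np.cos(a),np.sin(a),0]); x=np.array([0,0,-1.]); return R.from_matrix(np.c_[x,y,np.cross(x,y)])
def plan(segs,st=None,step=4.0,rot=7.0,dec=2):
    st=st or env.get_state()
    p=np.array(st["tcp_pos"]);q=Rw(st["orientation"]); out=[]
    print("now",p.round(4),"yaw",round(yawof(st),1),"F",st["wrist_force"].round(1),"gap",round(st["finger_gap"],4),"t",round(st["clock"],2))
    for s in segs:
        x,y,z,a,g=s[:5]; P=np.array([x,y,z]); Q=down(a); 
        rv=(q.inv()*Q).as_rotvec(degrees=True)
        n=s[5] if len(s)>5 else int(max(1,np.ceil(np.linalg.norm(P-p)*100/step),np.ceil(np.linalg.norm(rv)/rot)))
        p0,q0=p,q
        for k in range(1,n+1):
            pt=p0+(P-p0)*k/n; qt=q0*R.from_rotvec(rv*k/n,degrees=True)
            r=np.r_[q.inv().apply((pt-p)*100).round(dec),(q.inv()*qt).as_rotvec(degrees=True).round(1),g]
            p=p+q.apply(r[:3]/100); q=q*R.from_rotvec(r[3:6],degrees=True); out.append(r)
    while len(out)%5: out.append(np.r_[np.zeros(6),out[-1][6]])
    for i in range(0,len(out),5):
        print("[["+",".join("["+",".join("%g"%(v+0) for v in r)+"]" for r in out[i:i+5])+"]]")
E
python3 - <<'E'
from h import *
plan([(.570,-.223,.18,-76,1.0),(.570,-.223,.18,-76,.4,3),(.570,-.223,.085,-76,.4)])
E
```

```text
now [ 0.1265 -0.5605  0.2306] yaw -77.3 F [ 0.5 -0.3  0.3] gap 0.0855 t 0.15
[[[0.36,-1.65,-3.62,-0.1,0,0,1],[0.37,-1.65,-3.62,-0.1,0,0,1],[0.36,-1.64,-3.63,-0.1,0,0,1],[0.37,-1.64,-3.63,-0.1,0,0,1],[0.36,-1.63,-3.63,-0.1,0,0,1]]]
[[[0.37,-1.62,-3.64,-0.1,0,0,1],[0.36,-1.62,-3.64,0,0,0,1],[0.37,-1.61,-3.63,-0.1,0,0,1],[0.36,-1.61,-3.64,-0.1,0,0.1,1],[0.36,-1.61,-3.65,-0.1,0,0,1]]]
[[[0.36,-1.6,-3.64,-0.1,0,0,1],[0.37,-1.59,-3.65,-0.1,0,0,1],[0.36,-1.58,-3.65,-0.1,0,0,1],[0.36,-1.58,-3.66,-0.1,0,0,1],[0,0,0,0,0,0,0.4]]]
[[[0,0,0,0,0,0,0.4],[0,0,0,0,0,0,0.4],[3.17,0,0,0,0,0,0.4],[3.16,0,0,0,0,0,0.4],[3.17,0,0,0,0,0,0.4]]]
```

Call:
drive_tool(
  plan=[
    [[0.36, -1.65, -3.62, -0.1, 0, 0, 1], [0.37, -1.65, -3.62, -0.1, 0, 0, 1], [0.36, -1.64, -3.63, -0.1, 0, 0, 1], [0.37, -1.64, -3.63, -0.1, 0, 0, 1], [0.36, -1.63, -3.63, -0.1, 0, 0, 1]],
  ],
)

```text
clock: 0.57
tcp_pos: [0.2858, -0.439, 0.2127]
orientation: [-0.081, -0.702, -0.081, 0.702]
wrist_force: [0.4, -0.0, -0.1]
finger_gap: 0.0854
```

Call:
drive_tool(
  plan=[
    [[0.37, -1.62, -3.64, -0.1, 0, 0, 1], [0.36, -1.62, -3.64, 0, 0, 0, 1], [0.37, -1.61, -3.63, -0.1, 0, 0, 1], [0.36, -1.61, -3.64, -0.1, 0, 0, 0.7], [0.36, -1.61, -3.65, -0.1, 0, 0, 0.4]],
  ],
)

```text
clock: 0.98
tcp_pos: [0.4445, -0.3183, 0.1946]
orientation: [-0.084, -0.702, -0.084, 0.702]
wrist_force: [0.3, -1.3, 0.2]
finger_gap: 0.0639
```

Call:
drive_tool(
  plan=[
    [[0.36, -1.6, -3.64, -0.1, 0, 0, 0.4], [0.37, -1.59, -3.65, -0.1, 0, 0, 0.4], [0.36, -1.58, -3.65, -0.1, 0, 0, 0.4], [0.36, -1.58, -3.66, -0.1, 0, 0, 0.4], [0, 0, 0, 0, 0, 0, 0.4]],
  ],
)

```text
clock: 1.4
tcp_pos: [0.5742, -0.2187, 0.1788]
orientation: [0.088, 0.702, 0.089, -0.701]
wrist_force: [0.2, -1.4, -0.3]
finger_gap: 0.0342
```

Run:
```python
from h import *
st,im=shot("wrist","w1")
plan([(.570,-.223,.18,-76,.4)])
P=np.array([[.5698,-.2229,.125],[.4728,-.247,.05]]); print(proj("wrist",P,st))
```

```text
now [ 0.5719 -0.2206  0.179 ] yaw -75.7 F [ 0.7 -0.7 -1.3] gap 0.034 t 1.45
[[[-0.1,0.19,0.25,0.3,0,0.1,0.4],[0,0,0,0,0,0,0.4],[0,0,0,0,0,0,0.4],[0,0,0,0,0,0,0.4],[0,0,0,0,0,0,0.4]]]
[[326.93008921 224.6829125 ]
 [324.42115754 294.25380677]]
```

View pics/w1.png

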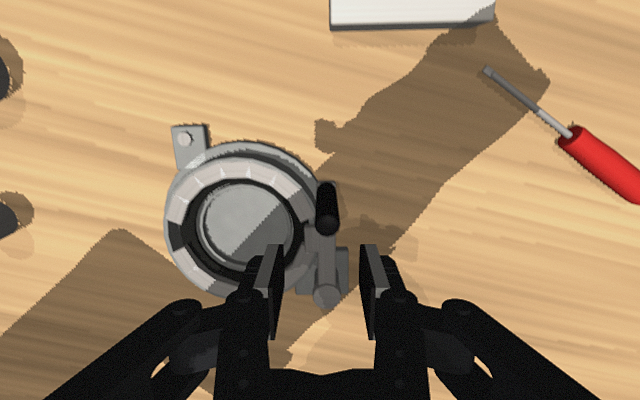

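Call:
drive_tool(
  plan=[
    [[0, 0.1, 0.1, 0, 0, 0, 0.4], [3.1, 0, 0, 0, 0, 0, 0.4], [3.1, 0, 0, 0, 0, 0, 0.4], [3.1, 0, 0, 0, 0, 0, 0.4], [0, 0, 0, 0, 0, 0, 0.4]],
  ],
)

```text
clock: 1.87
tcp_pos: [0.564, -0.224, 0.0815]
orientation: [-0.083, -0.699, -0.087, 0.705]
wrist_force: [-1.1, 1.4, 0.0]
finger_gap: 0.0339
```

Run:
```python
from h import *
s=[]
for f in np.arange(8,-77,-6.):
    a=np.radians(f); s.append((.4728+.1*np.cos(a),-.247+.1*np.sin(a),.085,f-90,.4,1))
plan(s); print(env.get_state()["joint_pos"].round(2))
```

```text
now [ 0.564  -0.224   0.0815] yaw -76.1 F [-1.1  1.4  0. ] gap 0.0339 t 1.87
[[[-0.36,1.06,-0.54,5.9,0.5,0.4,0.4],[0,1.05,0.05,6,0,0,0.4],[0,1.04,0.05,6,0,0,0.4],[0,1.05,0.06,6,0,0,0.4],[0,1.04,0.05,6,0,0,0.4]]]
[[[0,1.05,0.05,6,0,0,0.4],[0,1.05,0.06,6,0,0,0.4],[0,1.04,0.05,6,0,0,0.4],[0,1.05,0.06,6,0,0,0.4],[0,1.04,0.05,6,0,0,0.4]]]
[[[0,1.05,0.06,6,0,0,0.4],[0,1.04,0.05,6,0,0,0.4],[0,1.05,0.05,6,0,0,0.4],[0,1.04,0.06,6,0,0,0.4],[0,1.05,0.05,6,0,0,0.4]]]
[-0.51  0.46 -0.11  1.01 -0.    2.39]
```

Call:
drive_tool(
  plan=[
    [[0, 0, -0.5, 0, 0.4, 0.4, 0.4], [0, 0, 0, 0, 0, 0, 0.1], [0, 0, 0, 0, 0, 0, 0.1], [0, 0, 0, 0, 0, 0, 0.1], [0, 0, 0, 0, 0, 0, 0.1]],
  ],
  squeeze=20,
)

```text
clock: 2.28
tcp_pos: [0.5752, -0.2246, 0.0898]
orientation: [0.089, 0.706, 0.083, -0.698]
wrist_force: [-0.5, -1.4, 6.2]
finger_gap: 0.0154
```

Run:
```python
from h import *
st=env.get_state(); d=st["tcp_pos"][:2]-[.4728,-.247]; r=np.hypot(*d); f0=np.degrees(np.arctan2(d[1],d[0])); print(r,f0)
s=[]; y=yawof(st)
for k in range(1,16):
    f=f0-6*k; a=np.radians(f); s.append((.4728+r*np.cos(a),-.247+r*np.sin(a),.083,y-3*k,.1,1))
plan(s); print(env.get_state()["joint_pos"].round(2))
```

```text
0.10485318166459195 12.360031924563792
now [ 0.5752 -0.2246  0.0898] yaw -76.0 F [-0.5 -1.4  6.2] gap 0.0154 t 2.28
[[[0.69,1.09,0.09,3,-0.6,-0.6,0.1],[0,1.09,0.15,3,0,0,0.1],[0,1.07,0.2,3,0.1,0,0.1],[0,1.07,0.26,3,0,0,0.1],[0,1.05,0.32,3,0,0,0.1]]]
[[[0,1.04,0.36,3,0,0,0.1],[-0.01,1.01,0.43,3,0,0,0.1],[0,0.99,0.47,3,0,0,0.1],[0,0.96,0.53,3,0,0.1,0.1],[0,0.94,0.57,3,0,0,0.1]]]
[[[0,0.9,0.63,3,0,0,0.1],[0,0.87,0.67,3,0,0,0.1],[0,0.83,0.71,3,0,0,0.1],[0,0.8,0.76,3,0,0,0.1],[0,0.75,0.8,3,0,0,0.1]]]
[-0.5   0.46 -0.1   1.   -0.    2.4 ]
```

Call:
drive_tool(
  plan=[
    [[0, 1.05, 0.1, 3, 0, 0, 0.1], [0, 1.05, 0.15, 3, 0, 0, 0.1], [0, 1.05, 0.2, 3, 0, 0, 0.1], [0, 1.05, 0.25, 3, 0, 0, 0.1], [0, 1.03, 0.3, 3, 0, 0, 0.1]],
  ],
)

```text
clock: 2.7
tcp_pos: [0.5741, -0.2765, 0.0898]
orientation: [-0.005, 0.712, -0.009, -0.702]
wrist_force: [4.7, 2.8, 3.6]
finger_gap: 0.0154
```

Run:
```python
from h import *
st=env.get_state(); d=st["tcp_pos"][:2]-[.4728,-.247]; r=np.hypot(*d); f0=np.degrees(np.arctan2(d[1],d[0])); print(r,f0)
s=[]; y=yawof(st)
n=round((f0+76)/6)
for k in range(1,n+1):
    f=f0-6*k; a=np.radians(f); s.append((.4728+.1*np.cos(a),-.247+.1*np.sin(a),st["tcp_pos"][2],y-3*k,.1,1))
plan(s); print(env.get_state()["joint_pos"].round(2))
```

```text
0.10545270945508253 -16.21684661693143
now [ 0.5741 -0.2765  0.0898] yaw -91.1 F [4.7 2.8 3.6] gap 0.0154 t 2.7
[[[-0.01,0.85,0.85,3,-0.8,-0.3,0.1],[0,0.98,0.38,3,0,0,0.1],[0,0.95,0.43,3,0,0,0.1],[0,0.94,0.47,3,0,0,0.1],[0,0.9,0.53,3,0,0,0.1]]]
[[[0,0.88,0.57,3,0,0,0.1],[0,0.84,0.62,3,0,0,0.1],[0,0.81,0.66,3,0,0,0.1],[0,0.78,0.7,3,0,0,0.1],[0,0.74,0.74,3,0,0,0.1]]]
[-0.58  0.49 -0.04  1.02  0.    2.58]
```

Call:
drive_tool(
  plan=[
    [[0, 0.95, 0.5, 3, 0, 0, 0.1], [0, 0.98, 0.45, 3, 0, 0, 0.1], [0, 0.95, 0.45, 3, 0, 0, 0.1], [0, 0.94, 0.48, 3, 0, 0, 0.1], [0, 0.9, 0.53, 3, 0, 0, 0.1]],
  ],
)

```text
clock: 3.12
tcp_pos: [0.5451, -0.3218, 0.0899]
orientation: [-0.097, 0.706, -0.101, -0.694]
wrist_force: [5.4, -0.9, 1.6]
finger_gap: 0.0156
```

Call:
drive_tool(
  plan=[
    [[0, 0.88, 0.57, 3, 0, 0, 0.1], [0, 0.84, 0.62, 3, 0, 0, 0.1], [0, 0.81, 0.66, 3, 0, 0, 0.1], [0, 0.78, 0.7, 3, 0, 0, 0.1], [0, 0.74, 0.74, 3, 0, 0, 0.1]],
  ],
)

```text
clock: 3.53
tcp_pos: [0.5007, -0.346, 0.0899]
orientation: [-0.189, 0.688, -0.19, -0.674]
wrist_force: [43.1, 15.4, -9.0]
finger_gap: 0.0155
```

Run:
```python
from h import *
st=env.get_state(); d=st["tcp_pos"][:2]-[.4728,-.247]; r=np.hypot(*d); f0=np.degrees(np.arctan2(d[1],d[0])); print(r,f0,st["tcp_pos"],st["wrist_force"],st["finger_gap"],st["joint_pos"])
shot("top","t3",(300,200,460,320),5)
```

```text
0.10283048366021666 -74.27051159304568 [ 0.50067692 -0.34597972  0.08993116] [43.13967045 15.35558674 -9.00066963] 0.015467514118883226 [-0.74034942  0.43720213 -0.12802209  0.9877096   0.00771477  2.94395512]
```

View pics/t3.png

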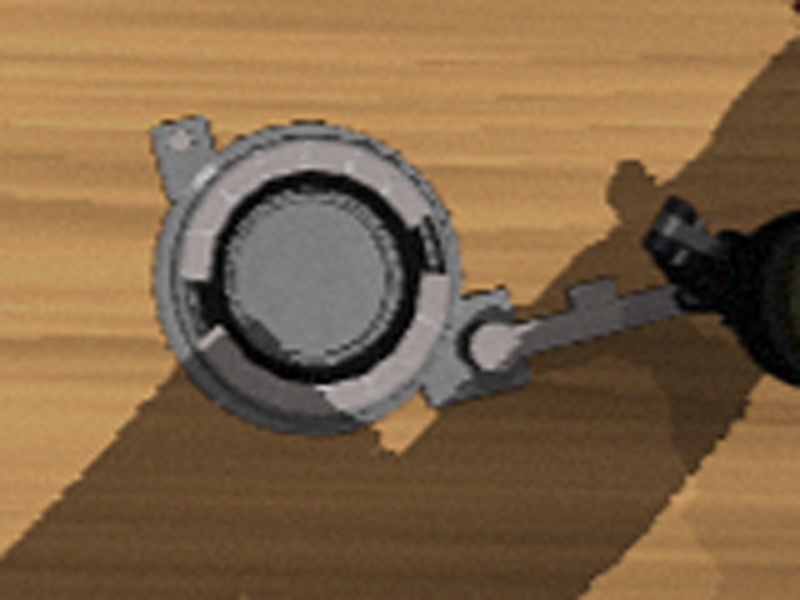

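Call:
drive_tool(
  plan=[
    [[0, -0.3, -0.3, 0, 0, 0, 0.6], [0, 0, 0, 0, 0, 0, 0.6], [0, 0, 0, 0, 0, 0, 0.6], [-3, 0, 0, 0, 0, 0, 0.8], [-4, 0, 0, 0, 0, 0, 1]],
  ],
)

```text
clock: 4.0
tcp_pos: [0.4977, -0.3415, 0.154]
orientation: [-0.189, 0.682, -0.188, -0.681]
wrist_force: [0.5, -0.4, -0.5]
finger_gap: 0.0736
```

Run:
```python
from h import *
plan([(.711,.090,.17,-45,1)])
```

```text
now [ 0.4977 -0.3415  0.154 ] yaw -121.0 F [ 0.5 -0.4 -0.5] gap 0.0736 t 4.0
[[[-0.12,-3.69,0.3,-5.8,0,0,1],[-0.12,-3.7,-0.07,-5.9,0,0,1],[-0.12,-3.68,-0.45,-5.8,0,0,1],[-0.11,-3.61,-0.83,-5.9,0,0,1],[-0.12,-3.51,-1.19,-5.8,0,0,1]]]
[[[-0.12,-3.37,-1.53,-5.9,0,0,1],[-0.12,-3.19,-1.88,-5.8,0,0,1],[-0.12,-2.99,-2.19,-5.9,-0.1,0,1],[-0.12,-2.74,-2.48,-5.8,0,0,1],[-0.12,-2.49,-2.75,-5.8,0,0,1]]]
[[[-0.12,-2.19,-2.98,-5.9,0,0,1],[-0.13,-1.87,-3.2,-5.8,0,0,1],[-0.12,-1.54,-3.37,-5.9,0,0,1],[0,0,0,0,0,0,1],[0,0,0,0,0,0,1]]]
```

Call:
drive_tool(
  plan=[
    [[-0.1, -3.7, 0.3, -5.8, 0, 0, 1], [-0.1, -3.7, -0.1, -5.9, 0, 0, 1], [-0.1, -3.7, -0.45, -5.8, 0, 0, 1], [-0.1, -3.6, -0.8, -5.9, 0, 0, 1], [-0.1, -3.5, -1.2, -5.8, 0, 0, 1]],
  ],
)

```text
clock: 4.42
tcp_pos: [0.5827, -0.1763, 0.1625]
orientation: [-0.007, 0.71, -0.011, -0.704]
wrist_force: [1.2, 0.3, -0.4]
finger_gap: 0.0854
```

Call:
drive_tool(
  plan=[
    [[-0.1, -3.4, -1.5, -5.9, 0, 0, 1], [-0.1, -3.2, -1.9, -5.8, 0, 0, 1], [-0.1, -3.0, -2.2, -5.9, 0, 0, 1], [-0.1, -2.75, -2.5, -5.8, 0, 0, 1], [-0.1, -2.5, -2.75, -5.8, 0, 0, 1]],
  ],
)

```text
clock: 4.83
tcp_pos: [0.6649, -0.0092, 0.1672]
orientation: [0.172, 0.689, 0.167, -0.684]
wrist_force: [0.3, -1.0, -0.7]
finger_gap: 0.0856
```

Call:
drive_tool(
  plan=[
    [[0, -2.2, -3.0, -5.9, 0, 0, 1], [0, -1.9, -3.2, -5.8, 0, 0, 1], [0, -1.5, -3.4, -5.9, 0, 0, 1], [0, 0, 0, 0, 0, 0, 1], [0, 0, 0, 0, 0, 0, 1]],
  ],
)

```text
clock: 5.25
tcp_pos: [0.7144, 0.0913, 0.1659]
orientation: [0.275, 0.654, 0.269, -0.651]
wrist_force: [-0.5, -1.3, -0.7]
finger_gap: 0.0855
```

Run:
```python
from h import *
im=None
st=env.get_state(); c=(.711,.090)
D=[(proj("wrist",circ(c,.035,.046),st),(0,255,0)),(proj("wrist",circ(c,.035,0),st),(0,0,255))]
st,im=shot("wrist","w2",None,1,D)
st,im=shot("top","t4",(120,120,440,310),2.4,[(proj("top",circ(c,.035,.046)),(0,255,0))])
plan([(.711,.090,.07,-45,1),(.711,.090,.026,-45,1,2)])
```

```text
now [0.7138 0.0888 0.1665] yaw -45.0 F [ 0.4 -1.2 -0.1] gap 0.0848 t 5.35
[[[3.22,-0.13,0.04,0,0,-0.2,1],[3.21,-0.11,0.04,0,0,-0.2,1],[3.22,-0.1,0.04,0,-0.1,-0.1,1],[2.2,0,0,0,0,0,1],[2.2,-0.01,0,0,0,0,1]]]
```

View pics/w2.png

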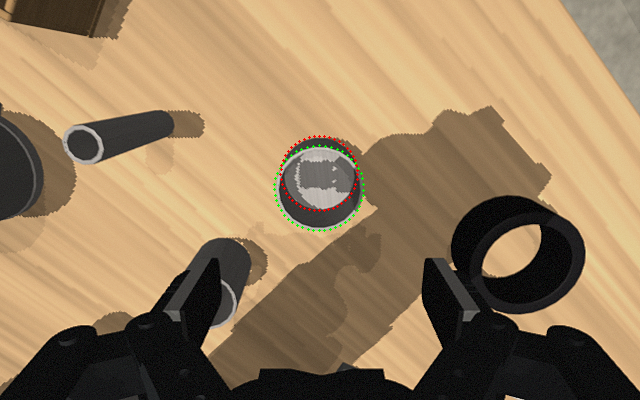

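View pics/t4.png

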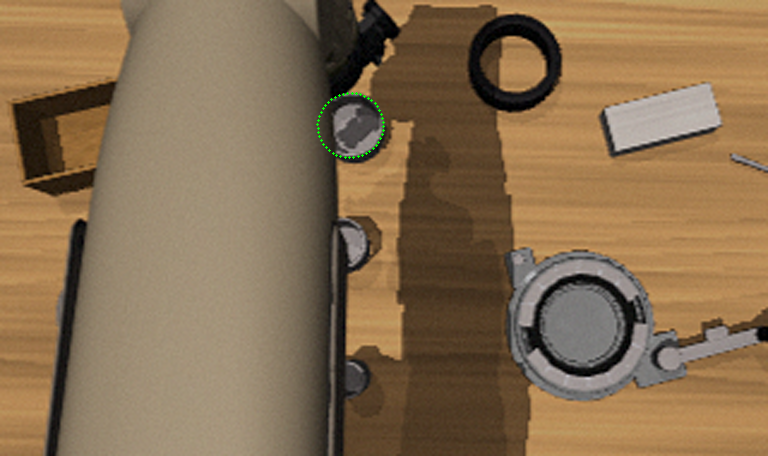

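Call:
drive_tool(
  plan=[
    [[3.2, -0.15, 0.1, 0, 0, -0.1, 1], [3.2, -0.1, 0.05, 0, 0, -0.1, 1], [3.2, -0.1, 0, 0, 0, -0.1, 1], [2.2, 0, 0, 0, 0, 0, 1], [2.2, 0, 0, 0, 0, 0, 1]],
  ],
)

```text
clock: 5.77
tcp_pos: [0.7103, 0.0878, 0.0255]
orientation: [0.271, 0.654, 0.269, -0.653]
wrist_force: [-0.1, -0.4, 1.1]
finger_gap: 0.0856
```

Call:
drive_tool(
  plan=[
    [[0, 0, 0, 0, 0, 0, 1], [0, 0, 0, 0, 0, 0, 0.5], [0, 0, 0, 0, 0, 0, 0.5], [0, 0, 0, 0, 0, 0, 0.5], [0, 0, 0, 0, 0, 0, 0.5]],
  ],
  squeeze=30,
)

```text
clock: 6.18
tcp_pos: [0.7128, 0.0896, 0.0288]
orientation: [0.272, 0.656, 0.269, -0.651]
wrist_force: [-0.2, 0.1, -2.1]
finger_gap: 0.0685
```

Run:
```python
from h import *
st,im=shot("wrist","w3",None,1)
plan([(.711,.090,.12,-45,.5),(.508,-.161,.12,-45,.5)])
```

```text
now [0.7126 0.0898 0.0284] yaw -45.0 F [-0.1 -0.4 -3.4] gap 0.0688 t 6.23
[[[-3.05,-0.02,0.02,0,-0.1,-0.1,0.5],[-3.05,-0.03,0.03,0,0,-0.1,0.5],[-3.06,-0.04,0.02,0,-0.1,-0.1,0.5],[0,0.38,3.57,0,0,0,0.5],[0,0.38,3.56,0,0,0,0.5]]]
[[[0,0.37,3.57,0,0,0,0.5],[0,0.38,3.57,0,0,0,0.5],[0,0.38,3.57,0,0,0,0.5],[0,0.38,3.56,0,0,0,0.5],[-0.01,0.38,3.57,0,0,0,0.5]]]
[[[0,0.37,3.57,0,0,0,0.5],[0,0.38,3.56,0,0,0,0.5],[0,0,0,0,0,0,0.5],[0,0,0,0,0,0,0.5],[0,0,0,0,0,0,0.5]]]
```

View pics/w3.png

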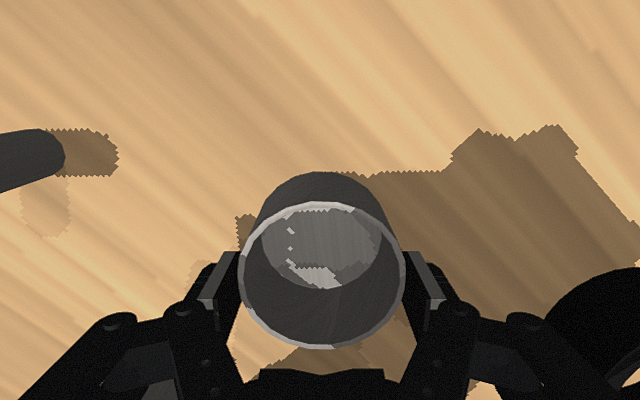

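Run:
```python
from h import *
st=env.get_state()
for dz in (0,.04):
  D=[(proj("wrist",circ((.7126+a,.0898+a),.035,.046),st),c) for a,c in ((0,(0,255,0)),(.003,(0,0,255)),(-.003,(255,0,0)))]
im=np.load("pics/w3.npy"); crop(im,"w3b",(200,150,440,380),3,D)
```

```text
(no output)
```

View pics/w3b.png

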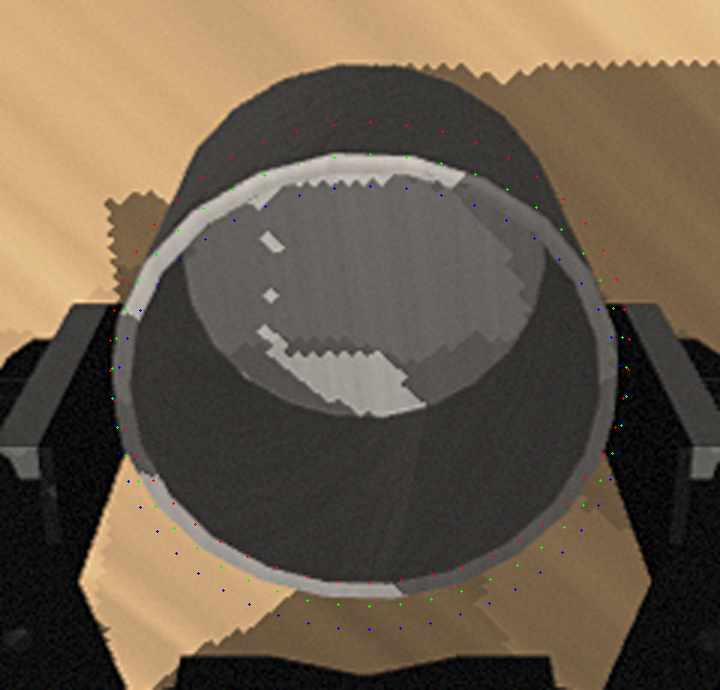

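Call:
drive_tool(
  plan=[
    [[-3, 0, 0, 0, 0, 0, 0.5], [-3, 0, 0, 0, 0, 0, 0.5], [-3, 0, 0, 0, 0, 0, 0.5], [0, 0.4, 3.5, 0, 0, 0, 0.5], [0, 0.4, 3.5, 0, 0, 0, 0.5]],
  ],
)

```text
clock: 6.65
tcp_pos: [0.6708, 0.0357, 0.1209]
orientation: [0.274, 0.657, 0.269, -0.649]
wrist_force: [0.4, -2.3, -2.9]
finger_gap: 0.0687
```

Call:
drive_tool(
  plan=[
    [[0, 0.4, 3.5, 0, 0, 0, 0.5], [0, 0.4, 3.5, 0, 0, 0, 0.5], [0, 0.4, 3.5, 0, 0, 0, 0.5], [0, 0.4, 3.5, 0, 0, 0, 0.5], [0, 0.35, 3.5, 0, 0, 0, 0.5]],
  ],
)

```text
clock: 7.07
tcp_pos: [0.5567, -0.1037, 0.1173]
orientation: [0.272, 0.655, 0.269, -0.651]
wrist_force: [0.7, -0.9, -2.7]
finger_gap: 0.0685
```

Call:
drive_tool(
  plan=[
    [[0, 0.35, 3.5, 0, 0, 0, 0.5], [0, 0.35, 3.5, 0, 0, 0, 0.5], [0, 0, 0, 0, 0, 0, 0.5], [0, 0, 0, 0, 0, 0, 0.5], [0, 0, 0, 0, 0, 0, 0.5]],
  ],
)

```text
clock: 7.48
tcp_pos: [0.5136, -0.1572, 0.1171]
orientation: [0.272, 0.655, 0.269, -0.651]
wrist_force: [0.2, -0.1, -3.1]
finger_gap: 0.0685
```

Run:
```python
from h import *
plan([(.5075,-.1615,.12,-45,.5)])
```

```text
now [ 0.5136 -0.1572  0.1171] yaw -45.0 F [ 0.2 -0.1 -3.1] gap 0.0685 t 7.48
[[[-0.29,-0.12,0.73,0,-0.2,-0.3,0.5],[0,0,0,0,0,0,0.5],[0,0,0,0,0,0,0.5],[0,0,0,0,0,0,0.5],[0,0,0,0,0,0,0.5]]]
```

Call:
drive_tool(
  plan=[
    [[0, -0.1, 0.7, 0, -0.2, -0.3, 0.5], [1.5, 0, 0, 0, 0, 0, 0.5], [1.5, 0, 0, 0, 0, 0, 0.5], [1.5, 0, 0, 0, 0, 0, 0.5], [0, 0, 0, 0, 0, 0, 0.5]],
  ],
)

```text
clock: 7.9
tcp_pos: [0.5058, -0.1595, 0.0686]
orientation: [-0.27, -0.651, -0.273, 0.655]
wrist_force: [-0.3, 0.9, -3.2]
finger_gap: 0.0682
```

Run:
```python
from h import *
st=env.get_state()
c=st["tcp_pos"]; h=(.508,-.161)
D=[(proj("wrist",circ(h,.071,.035),st),(0,255,0)),(proj("wrist",circ(h,.08,.012),st),(0,0,255)),(proj("wrist",circ(h,.053,.035),st),(255,0,0))]
st,im=shot("wrist","w4",None,1.25,D)
plan([(.5075,-.1615,.0405,-45,.5)])
```

```text
now [ 0.5064 -0.1598  0.0699] yaw -44.9 F [ 0.1 -0.  -2.7] gap 0.068 t 7.95
[[[2.94,0.21,0.03,0.1,0.1,0.3,0.5],[0,0,0,0,0,0,0.5],[0,0,0,0,0,0,0.5],[0,0,0,0,0,0,0.5],[0,0,0,0,0,0,0.5]]]
```

View pics/w4.png

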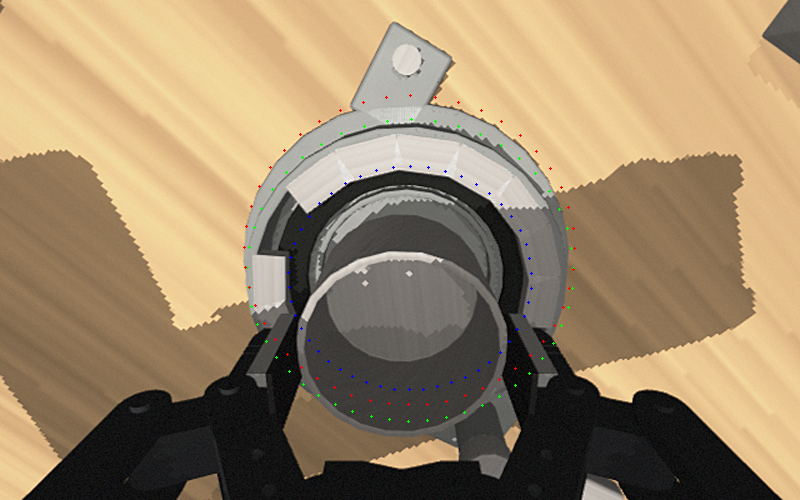

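Run:
```python
from h import *
st,im=shot("wrist","w5",(180,60,480,270),2.6)
print(st["tcp_pos"],env.get_state()["tcp_pos"])
np.save("pics/w5st.npy",np.r_[st["tcp_pos"],st["orientation"]])
```

```text
[ 0.50636345 -0.15981877  0.06993771] [ 0.50718457 -0.16035408  0.07100731]
```

View pics/w5.png

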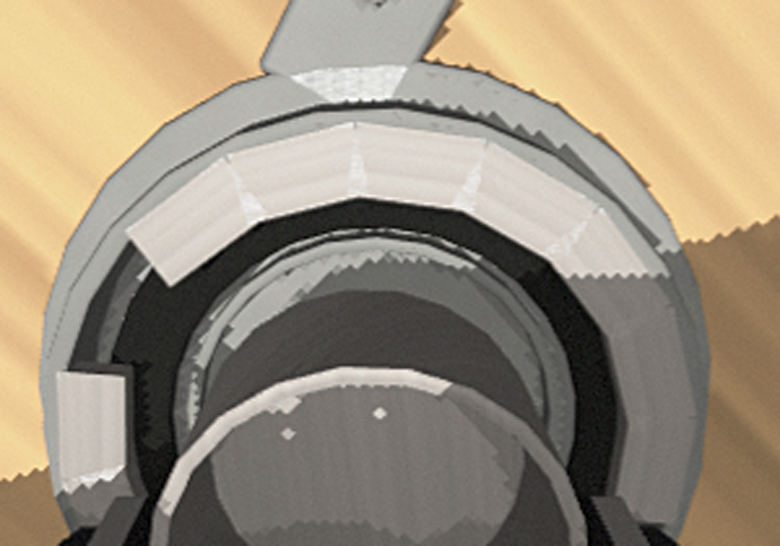

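Run:
```python
from h import *
from scipy.optimize import least_squares
v=np.load("pics/w5st.npy"); st=dict(tcp_pos=v[:3],orientation=v[3:])
def fit(pts,z,r):
    W=np.array([ray("wrist",(p[0]/2.6+180-.4,p[1]/2.6+60-.4),z,st)[:2] for p in pts])
    s=least_squares(lambda c:np.hypot(*(W-c[:2]).T)-r,[.5,-.16]); s2=least_squares(lambda c:np.hypot(*(W-c[:2]).T)-c[2],[.5,-.16,r])
    print(s.x,np.abs(s.fun).max(),s2.x)
fit([(165,125),(110,185),(68,245),(45,350),(230,82),(560,105),(640,180),(690,270),(709,350)],.012,.08)
fit([(178,400),(195,340),(230,295),(290,250),(375,230),(470,250),(530,295),(560,340),(576,400)],.020,.040)
```

```text
[ 0.50497447 -0.16217563] 0.001785529883981729 [ 0.50728655 -0.15996116  0.07777942]
[ 0.51011751 -0.15794716] 0.005363394954016734 [ 0.50507038 -0.16299838  0.0455865 ]
```

Call:
drive_tool(
  plan=[
    [[1, 0, 0.1, 0, 0, 0.1, 0.5], [1, 0, 0, 0, 0, 0.1, 0.5], [0.7, 0, 0, 0, 0, 0, 0.5], [0, 0, 0, 0, 0, 0, 0.5], [0, 0, 0, 0, 0, 0, 0.5]],
  ],
)

```text
clock: 8.42
tcp_pos: [0.5068, -0.1619, 0.0447]
orientation: [-0.272, -0.653, -0.27, 0.653]
wrist_force: [-0.2, -0.2, -2.1]
finger_gap: 0.0684
```

Run:
```python
from h import *
st,im=shot("wrist","w6",(120,60,520,340),2)
plan([(.507,-.161,.0405,-45,.5)])
```

```text
now [ 0.5071 -0.1621  0.045 ] yaw -45.0 F [-0.3 -0.3 -2.1] gap 0.0686 t 8.47
[[[0.45,-0.08,-0.07,0,0.1,-0.2,0.5],[0,0,0,0,0,0,0.5],[0,0,0,0,0,0,0.5],[0,0,0,0,0,0,0.5],[0,0,0,0,0,0,0.5]]]
```

View pics/w6.png

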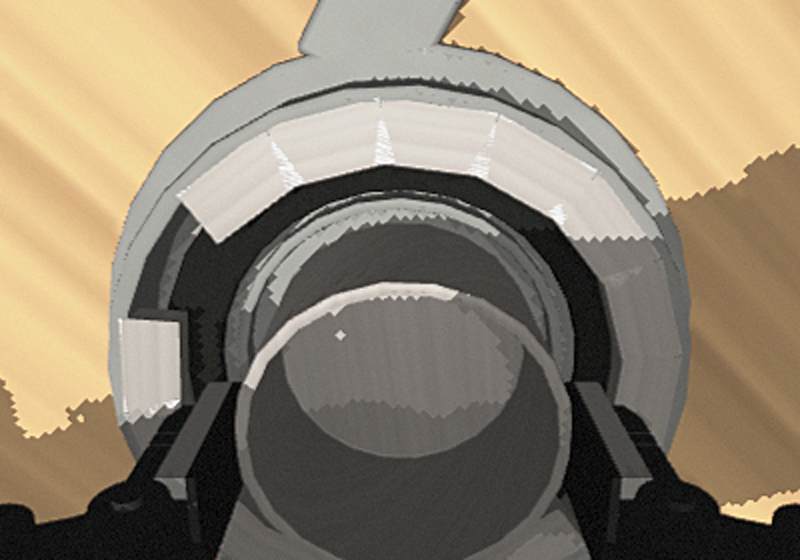

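Call:
drive_tool(
  plan=[
    [[0.45, 0, 0, 0, 0, 0, 0.5], [0.05, 0, 0, 0, 0, 0, 0.5], [0, 0, 0, 0, 0, 0, 0.9], [0, 0, 0, 0, 0, 0, 1], [0, 0, 0, 0, 0, 0, 1]],
  ],
)

```text
clock: 8.88
tcp_pos: [0.5067, -0.1621, 0.0396]
orientation: [0.272, 0.653, 0.269, -0.653]
wrist_force: [0.3, 0.1, 0.0]
finger_gap: 0.0855
```

Call:
drive_tool(
  plan=[
    [[0, 0, 0, 0, 0, 0, 1], [-3, 0, 0, 0, 0, 0, 1], [-4, 0, 0, 0, 0, 0, 1], [-4, 0, 0, 0, 0, 0, 1], [0, 0, 0, 0, 0, 0, 1]],
  ],
)

```text
clock: 9.3
tcp_pos: [0.5105, -0.1637, 0.1572]
orientation: [0.275, 0.656, 0.266, -0.65]
wrist_force: [1.4, 0.1, 0.6]
finger_gap: 0.0858
```

Run:
```python
from h import *
st=env.get_state(); h=(.507,-.161)
D=[(proj("wrist",circ(h,.035,.058),st),(0,255,0)),(proj("wrist",circ(h,.08,.012),st),(0,0,255)),(proj("wrist",circ(h,.053,.035),st),(255,0,0))]
st,im=shot("wrist","w7",(200,60,440,260),3,D)
plan([(.582,.091,.17,-45,1),(.582,.091,.046,-45,1)])
```

```text
now [ 0.5095 -0.1632  0.1542] yaw -45.0 F [ 0.1  0.2 -0.7] gap 0.0854 t 9.35
[[[-0.24,-1.83,-3.3,0,0,-0.1,1],[-0.24,-1.83,-3.3,0,0,-0.1,1],[-0.23,-1.84,-3.3,0,0,-0.1,1],[-0.23,-1.83,-3.31,0,-0.1,-0.1,1],[-0.24,-1.83,-3.3,0,0,-0.1,1]]]
[[[-0.23,-1.84,-3.3,0,0,-0.1,1],[-0.22,-1.83,-3.3,0,0,-0.1,1],[3.1,0,0,0,0,0,1],[3.1,0,0,0,0,0,1],[3.1,0.01,0,0,0,0,1]]]
[[[3.1,0,0,0,0,0,1],[0,0,0,0,0,0,1],[0,0,0,0,0,0,1],[0,0,0,0,0,0,1],[0,0,0,0,0,0,1]]]
```

View pics/w7.png

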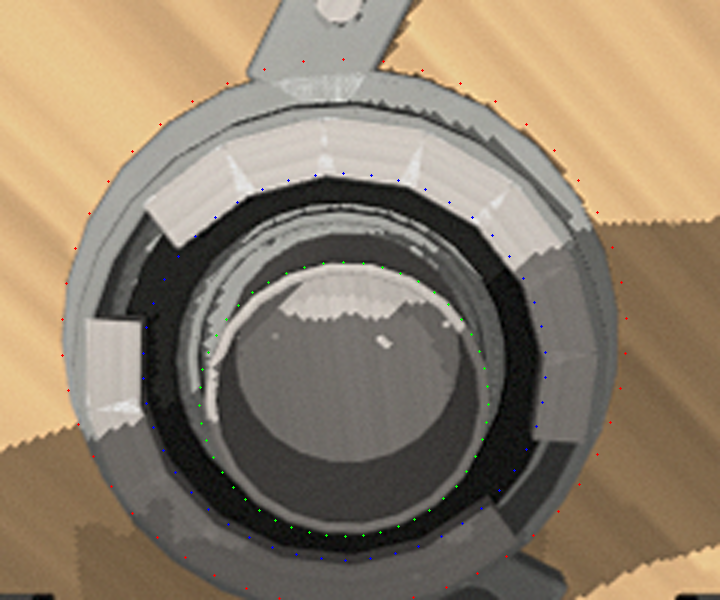

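Call:
drive_tool(
  plan=[
    [[-0.2, -1.8, -3.3, 0, 0, -0.1, 1], [-0.2, -1.8, -3.3, 0, 0, -0.1, 1], [-0.2, -1.8, -3.3, 0, 0, -0.1, 1], [-0.2, -1.8, -3.3, 0, 0, -0.1, 1], [-0.2, -1.8, -3.3, 0, 0, 0, 1]],
  ],
)

```text
clock: 9.77
tcp_pos: [0.5591, 0.0201, 0.1584]
orientation: [-0.269, -0.652, -0.272, 0.655]
wrist_force: [1.3, 0.5, 1.4]
finger_gap: 0.0855
```

Call:
drive_tool(
  plan=[
    [[-0.2, -1.8, -3.3, 0, 0, 0, 1], [-0.2, -1.8, -3.3, 0, 0, 0, 1], [0, 0, 0, 0, 0, 0, 1], [0, 0, 0, 0, 0, 0, 1], [0, 0, 0, 0, 0, 0, 1]],
  ],
)

```text
clock: 10.18
tcp_pos: [0.5799, 0.0906, 0.1622]
orientation: [-0.27, -0.651, -0.272, 0.655]
wrist_force: [-0.5, 0.3, -0.0]
finger_gap: 0.0855
```

Run:
```python
from h import *
st=env.get_state(); h=(.582,.091)
D=[(proj("wrist",circ(h,.027,.066),st),(0,255,0)),(proj("wrist",circ(h,.027,0),st),(0,0,255))]
st,im=shot("wrist","w8",(200,60,440,260),3,D)
plan([(.582,.091,.045,-45,1)])
```

```text
now [0.5799 0.09   0.1624] yaw -45.0 F [0.8 0.2 0.5] gap 0.0848 t 10.23
[[[3.91,0.05,-0.08,0,0.1,0.1,1],[3.92,0.03,-0.08,0,0,0.1,1],[3.91,0.03,-0.08,0,0.1,0.1,1],[0,0,0,0,0,0,1],[0,0,0,0,0,0,1]]]
```

View pics/w8.png

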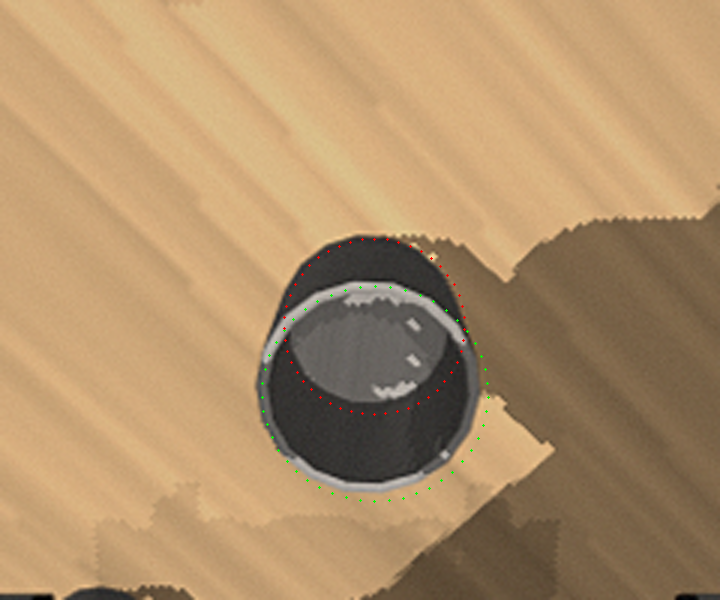

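Call:
drive_tool(
  plan=[
    [[3.9, 0, -0.15, 0, 0.1, 0.1, 1], [3.9, 0, -0.1, 0, 0, 0.1, 1], [3.9, 0, -0.1, 0, 0, 0, 1], [0, 0, 0, 0, 0, 0, 1], [0, 0, 0, 0, 0, 0, 0.4]],
  ],
)

```text
clock: 10.65
tcp_pos: [0.5803, 0.0918, 0.0445]
orientation: [-0.269, -0.652, -0.271, 0.656]
wrist_force: [-0.5, 0.9, 1.0]
finger_gap: 0.075
```

Call:
drive_tool(
  plan=[
    [[0, 0, 0, 0, 0, 0, 0.4], [0, 0, 0, 0, 0, 0, 0.4], [0, 0, 0, 0, 0, 0, 0.4], [0, 0, 0, 0, 0, 0, 0.4], [0, 0, 0, 0, 0, 0, 0.4]],
  ],
)

```text
clock: 11.07
tcp_pos: [0.5849, 0.0933, 0.0494]
orientation: [0.271, 0.655, 0.27, -0.652]
wrist_force: [-2.2, 0.8, 6.8]
finger_gap: 0.0522
```

Run:
```python
from h import *
st=env.get_state(); h=st["tcp_pos"]
D=[(proj("wrist",circ(h,.027,.066),st),(0,255,0))]
st,im=shot("wrist","w9",(200,160,440,360),3,D)
plan([(h[0],h[1],.15,-45,.4),(.5075,-.1615,.15,-45,.4)])
```

```text
now [0.5849 0.0933 0.0494] yaw -45.0 F [-1.8  0.6  6.8] gap 0.0527 t 11.12
[[[-3.35,0.01,-0.01,0,-0.1,-0.1,0.4],[-3.36,0,-0.01,0,0,0,0.4],[-3.35,0.01,-0.01,0,-0.1,-0.1,0.4],[0,1.79,3.36,0,0,0,0.4],[-0.01,1.79,3.35,0,0,0,0.4]]]
[[[0,1.79,3.36,0,0,0,0.4],[0,1.8,3.36,0,0,0,0.4],[-0.01,1.79,3.35,0,0,0,0.4],[0,1.79,3.36,0,0,0,0.4],[0,1.79,3.36,0,0,0,0.4]]]
```

View pics/w9.png

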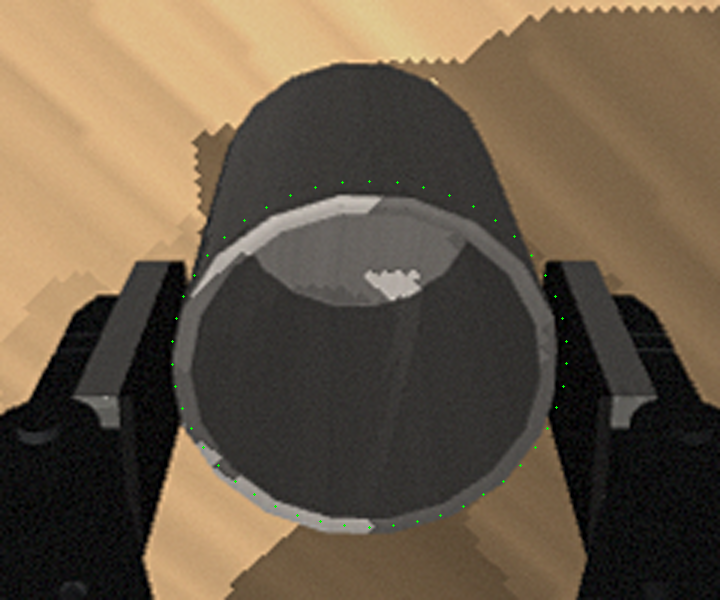

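Call:
drive_tool(
  plan=[
    [[-3.3, 0, 0, 0, 0, 0, 0.4], [-3.3, 0, 0, 0, 0, 0, 0.4], [-3.3, 0, 0, 0, 0, 0, 0.4], [0, 1.8, 3.35, 0, 0, 0, 0.4], [0, 1.8, 3.35, 0, 0, 0, 0.4]],
  ],
)

```text
clock: 11.53
tcp_pos: [0.564, 0.0209, 0.1494]
orientation: [0.273, 0.655, 0.271, -0.65]
wrist_force: [0.2, -1.0, -3.3]
finger_gap: 0.0528
```

Call:
drive_tool(
  plan=[
    [[0, 1.8, 3.35, 0, 0, 0, 0.4], [0, 1.8, 3.35, 0, 0, 0, 0.4], [0, 1.8, 3.35, 0, 0, 0, 0.4], [0, 1.8, 3.35, 0, 0, 0, 0.4], [0, 1.8, 3.35, 0, 0, 0, 0.4]],
  ],
)

```text
clock: 11.95
tcp_pos: [0.5059, -0.1635, 0.1464]
orientation: [0.271, 0.654, 0.27, -0.653]
wrist_force: [0.5, -1.2, -1.9]
finger_gap: 0.0521
```

Call:
drive_tool(
  plan=[
    [[0, 0, 0, 0, 0, 0, 0.4], [0, 0, 0, 0, 0, 0, 0.4], [0, 0, 0, 0, 0, 0, 0.4], [0, 0, 0, 0, 0, 0, 0.4], [0, 0, 0, 0, 0, 0, 0.4]],
  ],
)

```text
clock: 12.37
tcp_pos: [0.5067, -0.1604, 0.1453]
orientation: [0.271, 0.653, 0.272, -0.653]
wrist_force: [0.1, 1.0, -3.1]
finger_gap: 0.0528
```

Run:
```python
from h import *
plan([(.5075,-.1615,.10,-45,.4),(.5075,-.1615,.066,-45,.4)])
```

```text
now [ 0.5067 -0.1604  0.1453] yaw -44.9 F [ 0.1  1.  -3.1] gap 0.0528 t 12.37
[[[2.26,0.07,0.01,0.1,0,0,0.4],[2.27,0.07,0.01,0,0,0,0.4],[3.4,0,0,0,0,0,0.4],[0,0,0,0,0,0,0.4],[0,0,0,0,0,0,0.4]]]
```

Call:
drive_tool(
  plan=[
    [[2.2, 0.1, 0, 0, 0, 0, 0.4], [2.2, 0, 0, 0, 0, 0, 0.4], [1, 0, 0, 0, 0, 0, 0.4], [0, 0, 0, 0, 0, 0, 0.4], [0, 0, 0, 0, 0, 0, 0.4]],
  ],
)

```text
clock: 12.78
tcp_pos: [0.5068, -0.1614, 0.0909]
orientation: [-0.27, -0.653, -0.272, 0.653]
wrist_force: [0.1, -0.6, -2.0]
finger_gap: 0.0524
```

Run:
```python
from h import *
st,im=shot("wrist","w10",(160,80,480,340),2.4)
plan([(.5075,-.1615,.065,-45,.4)])
```

```text
now [ 0.5073 -0.1618  0.0916] yaw -44.9 F [-0.  -0.2 -3.2] gap 0.0522 t 12.83
[[[2.66,0,-0.04,0.1,0,0,0.4],[0,0,0,0,0,0,0.4],[0,0,0,0,0,0,0.4],[0,0,0,0,0,0,0.4],[0,0,0,0,0,0,0.4]]]
```

View pics/w10.png

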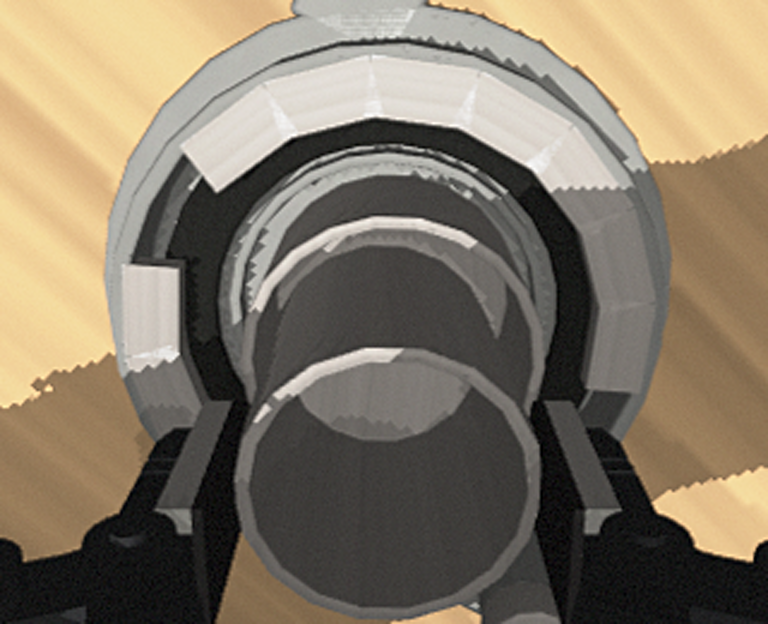

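Call:
drive_tool(
  plan=[
    [[1.3, 0, 0, 0, 0, 0, 0.4], [1.2, 0, 0, 0, 0, 0, 0.4], [0.2, 0, 0, 0, 0, 0, 0.4], [0, 0, 0, 0, 0, 0, 0.4], [0, 0, 0, 0, 0, 0, 0.4]],
  ],
)

```text
clock: 13.25
tcp_pos: [0.5075, -0.1624, 0.0651]
orientation: [0.271, 0.654, 0.271, -0.653]
wrist_force: [0.9, -0.6, -3.1]
finger_gap: 0.0527
```

Call:
drive_tool(
  plan=[
    [[0, 0, 0, 0, 0, 0, 0.7], [0, 0, 0, 0, 0, 0, 0.8], [0, 0, 0, 0, 0, 0, 0.9], [-1, 0, 0, 0, 0, 0, 1], [-4, 0, 0, 0, 0, 0, 1]],
  ],
)

```text
clock: 13.67
tcp_pos: [0.503, -0.1605, 0.1099]
orientation: [-0.267, -0.651, -0.274, 0.656]
wrist_force: [0.3, 0.3, -1.0]
finger_gap: 0.0853
```

Call:
drive_tool(
  plan=[
    [[-4, 0, 0, 0, 0, 0, 1], [-2, 0, 0, 0, 0, 0, 1], [0, 0, 0, 0, 0, 0, 1], [0, 0, 0, 0, 0, 0, 1], [0, 0, 0, 0, 0, 0, 1]],
  ],
)

```text
clock: 14.08
tcp_pos: [0.5066, -0.1622, 0.1739]
orientation: [-0.27, -0.653, -0.271, 0.653]
wrist_force: [0.5, 0.1, -0.6]
finger_gap: 0.0854
```

Run:
```python
from h import *
st=env.get_state(); h=(.5075,-.1615)
D=[(proj("wrist",circ(h,.027,.081),st),(0,255,0)),(proj("wrist",circ(h,.035,.058),st),(0,0,255))]
st,im=shot("wrist","w11",(200,60,440,260),3,D)
plan([(.4467,.0791,.18,-45,1)]); print(st["joint_pos"])
```

```text
now [ 0.5062 -0.162   0.1731] yaw -45.0 F [-0.4  0.6 -0.9] gap 0.0855 t 14.13
[[[-0.09,-3.04,-1.84,0,0,0,1],[-0.09,-3.03,-1.83,0,0,0,1],[-0.09,-3.04,-1.84,0,0,0.1,1],[-0.1,-3.04,-1.83,0,0,0,1],[-0.09,-3.03,-1.84,0,0,0,1]]]
[[[-0.1,-3.04,-1.83,0,0,0,1],[-0.09,-3.03,-1.84,0,0,0.1,1],[0,0,0,0,0,0,1],[0,0,0,0,0,0,1],[0,0,0,0,0,0,1]]]
[-4.61318314e-01  2.55320531e-01 -1.75060802e-01  1.14139371e+00
  8.09334344e-04  1.89476477e+00]
```

View pics/w11.png

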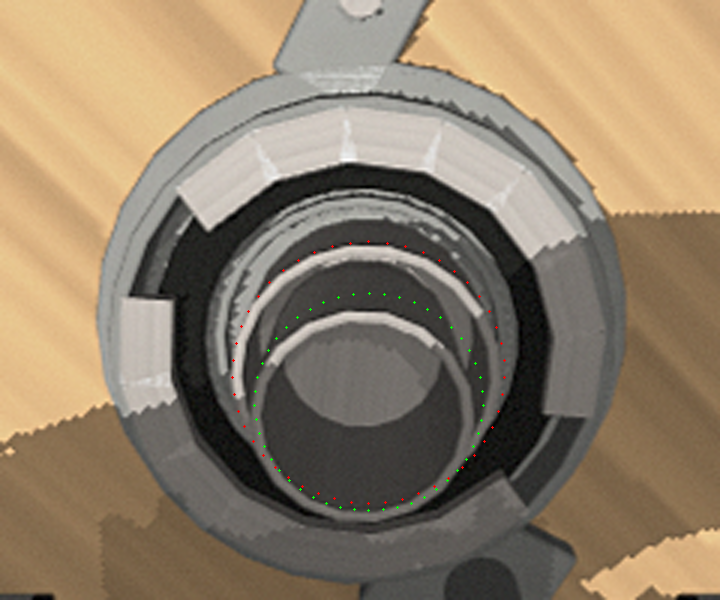

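Call:
drive_tool(
  plan=[
    [[-0.1, -3.05, -1.85, 0, 0, 0, 1], [-0.1, -3.05, -1.85, 0, 0, 0, 1], [-0.1, -3.05, -1.85, 0, 0, 0, 1], [-0.1, -3.05, -1.85, 0, 0, 0, 1], [-0.1, -3.05, -1.85, 0, 0, 0, 1]],
  ],
)

```text
clock: 14.55
tcp_pos: [0.4627, 0.0123, 0.1776]
orientation: [-0.269, -0.652, -0.271, 0.654]
wrist_force: [1.2, 0.6, -0.2]
finger_gap: 0.0852
```

Call:
drive_tool(
  plan=[
    [[-0.1, -3, -1.8, 0, 0, 0, 0.8], [-0.1, -3, -1.8, 0, 0, 0, 0.8], [0, 0, 0, 0, 0, 0, 0.8], [0, 0, 0, 0, 0, 0, 0.8], [0, 0, 0, 0, 0, 0, 0.8]],
  ],
)

```text
clock: 14.97
tcp_pos: [0.447, 0.0787, 0.1803]
orientation: [-0.27, -0.653, -0.271, 0.654]
wrist_force: [0.1, -0.4, -0.5]
finger_gap: 0.0683
```

Run:
```python
from h import *
st=env.get_state(); h=(.4467,.0791)
D=[(proj("wrist",circ(h,.019,.086),st),(0,255,0)),(proj("wrist",circ(h,.019,0),st),(0,0,255))]
st,im=shot("wrist","w12",(200,60,440,260),3,D)
plan([(.4467,.0791,.065,-45,.8)])
```

```text
now [0.4473 0.0782 0.1805] yaw -45.0 F [-0.2 -0.4  0.2] gap 0.0684 t 15.02
[[[3.85,-0.03,-0.01,0,0,0,0.8],[3.85,-0.03,-0.01,0,0,0.1,0.8],[3.85,-0.04,-0.01,0,0,0,0.8],[0,0,0,0,0,0,0.8],[0,0,0,0,0,0,0.8]]]
```

View pics/w12.png

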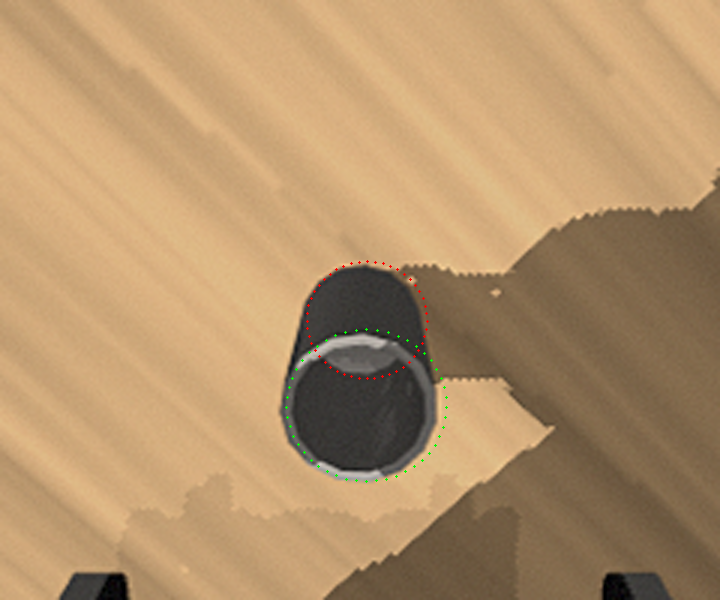

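Call:
drive_tool(
  plan=[
    [[3.8, -0.1, 0, 0, 0, 0, 0.8], [3.8, 0, 0, 0, 0, 0, 0.7], [3.8, 0, 0, 0, 0, 0, 0.6], [0, 0, 0, 0, 0, 0, 0.6], [0, 0, 0, 0, 0, 0, 0.3]],
  ],
)

```text
clock: 15.43
tcp_pos: [0.4448, 0.0784, 0.0658]
orientation: [-0.269, -0.652, -0.271, 0.655]
wrist_force: [-0.2, 0.3, 0.5]
finger_gap: 0.0404
```

Call:
drive_tool(
  plan=[
    [[0, 0, 0, 0, 0, 0, 0.3], [0, 0, 0, 0, 0, 0, 0.3], [0, 0, 0, 0, 0, 0, 0.3], [0, 0, 0, 0, 0, 0, 0.3], [0, 0, 0, 0, 0, 0, 0.3]],
  ],
)

```text
clock: 15.85
tcp_pos: [0.4476, 0.0796, 0.0684]
orientation: [0.271, 0.654, 0.271, -0.653]
wrist_force: [0.4, -0.1, -2.5]
finger_gap: 0.0366
```

Run:
```python
from h import *
st=env.get_state(); h=st["tcp_pos"]
D=[(proj("wrist",circ(h,.019,.086),st),(0,255,0))]
st,im=shot("wrist","w13",(200,160,440,360),3,D)
plan([(h[0],h[1],.19,-45,.3),(.506,-.162,.19,-45,.3)])
```

```text
now [0.4474 0.0796 0.0681] yaw -45.0 F [-0.2  0.4 -2.5] gap 0.0363 t 15.9
[[[-3.05,0.01,-0.01,0,0,0,0.3],[-3.04,0,-0.01,0,0,0,0.3],[-3.05,0.01,-0.01,0,-0.1,0,0.3],[-3.05,0,0,0,0,0,0.3],[0,3.03,1.85,0,0,0,0.3]]]
[[[0,3.03,1.85,0,0,0,0.3],[0,3.03,1.85,0,0,0,0.3],[0,3.03,1.85,0,0,0,0.3],[0.01,3.03,1.86,0,0,0,0.3],[0,3.03,1.85,0,0,0,0.3]]]
[[[0,3.03,1.85,0,0,0,0.3],[0,0,0,0,0,0,0.3],[0,0,0,0,0,0,0.3],[0,0,0,0,0,0,0.3],[0,0,0,0,0,0,0.3]]]
```

View pics/w13.png

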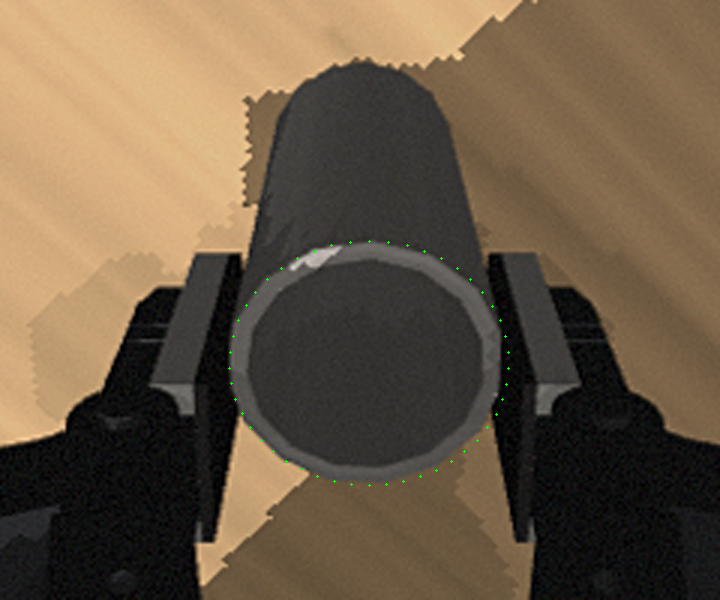

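Call:
drive_tool(
  plan=[
    [[-3, 0, 0, 0, 0, 0, 0.3], [-3, 0, 0, 0, 0, 0, 0.3], [-3, 0, 0, 0, 0, 0, 0.3], [-3, 0, 0, 0, 0, 0, 0.3], [0, 3, 1.85, 0, 0, 0, 0.3]],
  ],
)

```text
clock: 16.32
tcp_pos: [0.457, 0.0487, 0.1935]
orientation: [0.273, 0.656, 0.273, -0.649]
wrist_force: [1.8, 0.2, -1.9]
finger_gap: 0.0364
```

Call:
drive_tool(
  plan=[
    [[0, 3, 1.85, 0, 0, 0, 0.3], [0, 3, 1.85, 0, 0, 0, 0.3], [0, 3, 1.85, 0, 0, 0, 0.3], [0, 3, 1.85, 0, 0, 0, 0.3], [0, 3, 1.85, 0, 0, 0, 0.3]],
  ],
)

```text
clock: 16.73
tcp_pos: [0.4958, -0.1279, 0.1875]
orientation: [0.271, 0.653, 0.271, -0.653]
wrist_force: [0.1, 0.9, -1.9]
finger_gap: 0.0363
```

Call:
drive_tool(
  plan=[
    [[0, 3, 1.85, 0, 0, 0, 0.3], [0, 0, 0, 0, 0, 0, 0.3], [0, 0, 0, 0, 0, 0, 0.3], [0, 0, 0, 0, 0, 0, 0.3], [0, 0, 0, 0, 0, 0, 0.3]],
  ],
)

```text
clock: 17.15
tcp_pos: [0.5033, -0.1595, 0.187]
orientation: [-0.27, -0.653, -0.272, 0.653]
wrist_force: [-0.4, -0.6, -1.3]
finger_gap: 0.0362
```

Run:
```python
from h import *
shot("wrist","w14",(160,80,480,340),2.4)
plan([(.506,-.162,.12,-45,.3)])
```

```text
now [ 0.5034 -0.1594  0.1871] yaw -44.9 F [-0.3  0.1 -2.5] gap 0.0366 t 17.2
[[[3.36,0.19,0,0,0,0,0.3],[3.35,0.19,0.01,0.1,0,0.1,0.3],[0,0,0,0,0,0,0.3],[0,0,0,0,0,0,0.3],[0,0,0,0,0,0,0.3]]]
```

View pics/w14.png

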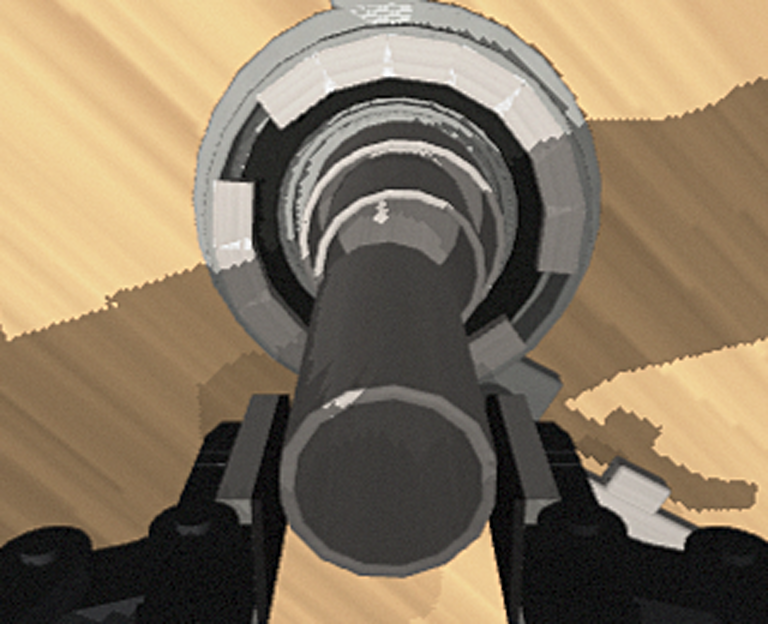

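Call:
drive_tool(
  plan=[
    [[1.5, 0.35, 0, 0, 0, 0, 0.3], [1.5, 0, 0, 0, 0, 0, 0.3], [1, 0, 0, 0, 0, 0, 0.3], [0, 0, 0, 0, 0, 0, 0.3], [0, 0, 0, 0, 0, 0, 0.3]],
  ],
)

```text
clock: 17.62
tcp_pos: [0.5057, -0.162, 0.1468]
orientation: [-0.27, -0.653, -0.272, 0.653]
wrist_force: [0.2, 0.3, -3.1]
finger_gap: 0.0362
```

Run:
```python
from h import *
shot("wrist","w15",(160,80,480,340),2.4)
plan([(.506,-.162,.086,-45,.3)])
```

```text
now [ 0.5063 -0.1625  0.1475] yaw -44.9 F [ 0.8  0.  -1.2] gap 0.0364 t 17.67
[[[3.07,-0.02,-0.01,0,0,0,0.3],[3.08,-0.03,0,0.1,0,0,0.3],[0,0,0,0,0,0,0.3],[0,0,0,0,0,0,0.3],[0,0,0,0,0,0,0.3]]]
```

View pics/w15.png

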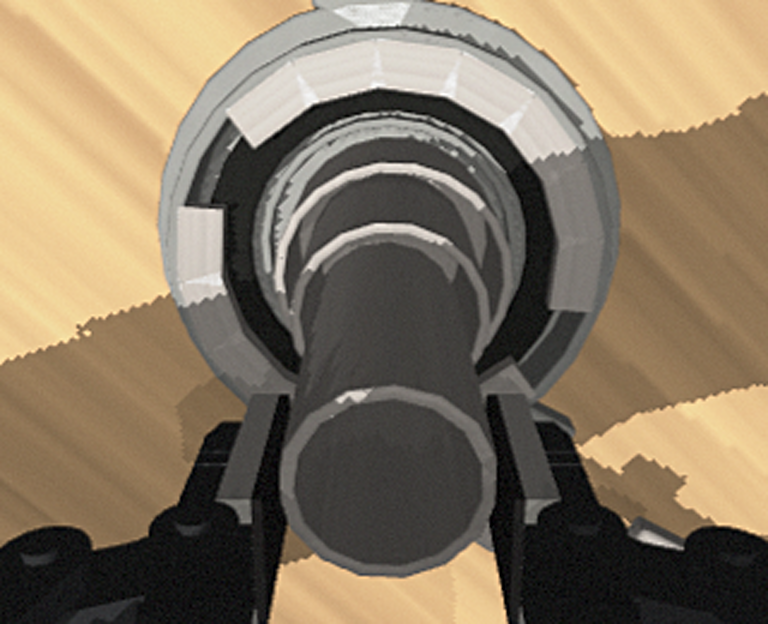

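Call:
drive_tool(
  plan=[
    [[1, 0, 0, 0, 0, 0, 0.3], [1, 0, 0, 0, 0, 0, 0.3], [1.2, 0, 0, 0, 0, 0, 0.3], [1.2, 0, 0, 0, 0, 0, 0.3], [0, 0, 0, 0, 0, 0, 0.3]],
  ],
)

```text
clock: 18.08
tcp_pos: [0.5045, -0.1622, 0.1002]
orientation: [-0.269, -0.652, -0.272, 0.654]
wrist_force: [-0.9, 0.3, -2.8]
finger_gap: 0.0363
```

Call:
drive_tool(
  plan=[
    [[0.8, 0, 0, 0, 0, 0, 0.3], [0.8, 0, 0, 0, 0, 0, 0.3], [0.2, 0, 0, 0, 0, 0, 0.3], [0, 0, 0, 0, 0, 0, 0.3], [0, 0, 0, 0, 0, 0, 0.3]],
  ],
)

```text
clock: 18.5
tcp_pos: [0.5064, -0.1631, 0.0851]
orientation: [0.27, 0.653, 0.271, -0.653]
wrist_force: [1.2, -0.6, -2.1]
finger_gap: 0.0365
```

Call:
drive_tool(
  plan=[
    [[0.2, 0, 0, 0, 0, 0, 0.3], [0, 0, 0, 0, 0, 0, 0.5], [0, 0, 0, 0, 0, 0, 0.7], [0, 0, 0, 0, 0, 0, 0.8], [-1, 0, 0, 0, 0, 0, 0.8]],
  ],
)

```text
clock: 18.92
tcp_pos: [0.5051, -0.1625, 0.0918]
orientation: [-0.269, -0.653, -0.272, 0.654]
wrist_force: [-0.4, -0.2, -0.3]
finger_gap: 0.068
```

Call:
drive_tool(
  plan=[
    [[-4, 0, 0, 0, 0, 0, 0.8], [-4, 0, 0, 0, 0, 0, 0.8], [-2, 0, 0, 0, 0, 0, 0.8], [0, 0, 0, 0, 0, 0, 0.8], [0, 0, 0, 0, 0, 0, 0.8]],
  ],
)

```text
clock: 19.33
tcp_pos: [0.5074, -0.1637, 0.1951]
orientation: [0.271, 0.654, 0.27, -0.652]
wrist_force: [0.8, -0.5, 0.2]
finger_gap: 0.0686
```

Run:
```python
from h import *
st=env.get_state(); h=(.506,-.162)
D=[(proj("wrist",circ(h,.027,.081),st),(0,255,0)),(proj("wrist",circ(h,.019,.104),st),(0,0,255))]
st,im=shot("wrist","w16",(200,60,440,260),3,D)
plan([(.648,.2196,.20,-45,.6)]); print(st["joint_pos"])
```

```text
now [ 0.5064 -0.1632  0.1935] yaw -45.0 F [-0.2 -0.9 -0.3] gap 0.0681 t 19.38
[[[-0.06,-1.55,-3.37,0,0,0,0.6],[-0.05,-1.55,-3.37,0,0,0,0.6],[-0.06,-1.55,-3.37,0,0,0,0.6],[-0.06,-1.55,-3.37,0,0,0,0.6],[-0.05,-1.55,-3.38,0,0,0,0.6]]]
[[[-0.06,-1.55,-3.37,0,0,0,0.6],[-0.06,-1.55,-3.37,0,0,0,0.6],[-0.05,-1.55,-3.37,0,0,0,0.6],[-0.06,-1.55,-3.37,0,0,0,0.6],[-0.05,-1.55,-3.37,0,0,0,0.6]]]
[[[-0.06,-1.55,-3.37,0,-0.1,0,0.6],[0,0,0,0,0,0,0.6],[0,0,0,0,0,0,0.6],[0,0,0,0,0,0,0.6],[0,0,0,0,0,0,0.6]]]
[-4.63082296e-01  2.42848317e-01 -1.38125078e-01  1.18626191e+00
  7.96290245e-04  1.89292497e+00]
```

View pics/w16.png

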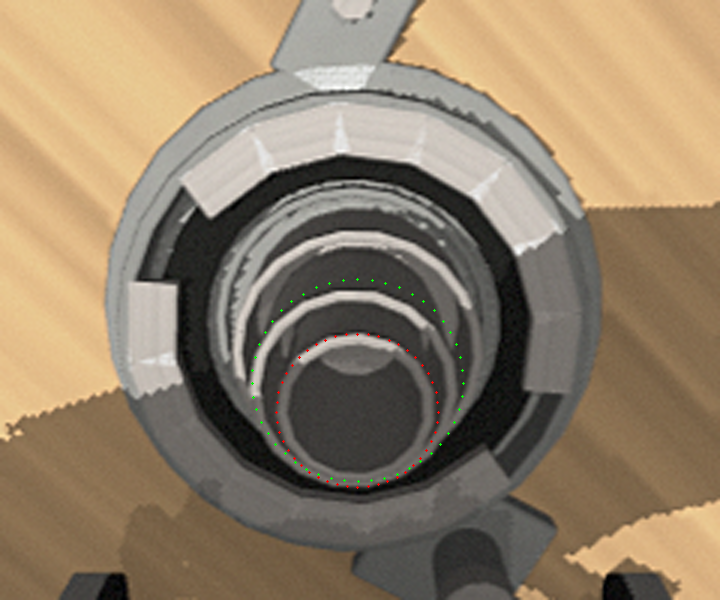

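Call:
drive_tool(
  plan=[
    [[0, -1.55, -3.4, 0, 0, 0, 0.6], [0, -1.55, -3.4, 0, 0, 0, 0.6], [0, -1.55, -3.4, 0, 0, 0, 0.6], [0, -1.55, -3.4, 0, 0, 0, 0.6], [0, -1.55, -3.4, 0, 0, 0, 0.6]],
  ],
)

```text
clock: 19.8
tcp_pos: [0.5708, 0.0136, 0.1912]
orientation: [-0.27, -0.652, -0.271, 0.654]
wrist_force: [0.6, 0.2, -0.2]
finger_gap: 0.0516
```

Call:
drive_tool(
  plan=[
    [[0, -1.55, -3.4, 0, 0, 0, 0.6], [0, -1.55, -3.4, 0, 0, 0, 0.6], [0, -1.55, -3.4, 0, 0, 0, 0.6], [0, -1.55, -3.4, 0, 0, 0, 0.6], [0, -1.55, -3.2, 0, 0, 0, 0.6]],
  ],
)

```text
clock: 20.22
tcp_pos: [0.635, 0.1874, 0.191]
orientation: [-0.27, -0.652, -0.271, 0.654]
wrist_force: [1.2, -1.2, 0.0]
finger_gap: 0.051
```

Call:
drive_tool(
  plan=[
    [[0, -1.5, -3.2, 0, 0, 0, 0.6], [0, 0, 0, 0, 0, 0, 0.6], [0, 0, 0, 0, 0, 0, 0.6], [0, 0, 0, 0, 0, 0, 0.6], [0, 0, 0, 0, 0, 0, 0.6]],
  ],
)

```text
clock: 20.63
tcp_pos: [0.6469, 0.2175, 0.1924]
orientation: [-0.27, -0.653, -0.271, 0.654]
wrist_force: [0.5, 0.0, -0.3]
finger_gap: 0.0512
```

Run:
```python
from h import *
st=env.get_state(); h=(.648,.2196)
D=[(proj("wrist",circ(h,.012,.106),st),(0,255,0)),(proj("wrist",circ(h,.012,0),st),(0,0,255))]
st,im=shot("wrist","w17",(200,60,440,260),3,D)
plan([(h[0],h[1],.085,-45,.6)])
```

```text
now [0.6471 0.2173 0.1929] yaw -45.1 F [ 0.4 -0.8  0.1] gap 0.0512 t 20.68
[[[3.6,-0.03,-0.08,0,0,0,0.6],[3.59,-0.03,-0.07,-0.1,0,0.1,0.6],[3.6,-0.03,-0.08,0,0,0,0.6],[0,0,0,0,0,0,0.6],[0,0,0,0,0,0,0.6]]]
```

View pics/w17.png

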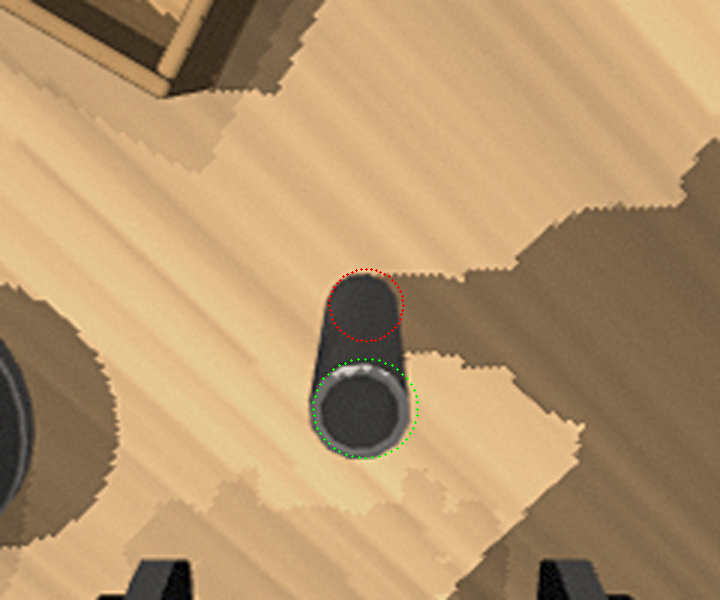

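Aligned (offset about 2 px). Descend and grip.

Call:
drive_tool(
  plan=[
    [[3.6, -0.1, -0.05, 0, 0, 0, 0.6], [3.6, 0, -0.05, 0, 0, 0, 0.6], [3.6, 0, -0.05, 0, 0, 0, 0.6], [0, 0, 0, 0, 0, 0, 0.5], [0, 0, 0, 0, 0, 0, 0.15]],
  ],
)

```text
clock: 21.1
tcp_pos: [0.6459, 0.2189, 0.0838]
orientation: [-0.269, -0.652, -0.271, 0.655]
wrist_force: [0.3, 0.1, 0.6]
finger_gap: 0.0319
```

Call:
drive_tool(
  plan=[
    [[0, 0, 0, 0, 0, 0, 0.15], [0, 0, 0, 0, 0, 0, 0.15], [0, 0, 0, 0, 0, 0, 0.15], [0, 0, 0, 0, 0, 0, 0.15], [0, 0, 0, 0, 0, 0, 0.15]],
  ],
)

```text
clock: 21.52
tcp_pos: [0.6487, 0.2208, 0.0868]
orientation: [0.27, 0.654, 0.271, -0.652]
wrist_force: [0.8, 0.3, -2.0]
finger_gap: 0.0231
```

Run:
```python
from h import *
st=env.get_state(); h=st["tcp_pos"]
D=[(proj("wrist",circ(h,.012,.106),st),(0,255,0))]
st,im=shot("wrist","w18",(200,160,440,360),3,D)
plan([(h[0],h[1],.235,-45,.15),(.506,-.162,.235,-45,.15)])
```

```text
now [0.6485 0.2208 0.0865] yaw -45.0 F [-0.1 -0.6  3.3] gap 0.0228 t 21.57
[[[-3.71,0,-0.01,0,0,0,0.15],[-3.71,0.01,-0.01,0,-0.1,0,0.15],[-3.72,0,-0.01,0,0,0,0.15],[-3.71,0.01,0,0,0,0,0.15],[0,1.54,3.38,0,0,0,0.15]]]
[[[0,1.54,3.38,0,0,0,0.15],[0,1.55,3.38,0,0,0,0.15],[0,1.54,3.37,0,0,0,0.15],[0,1.54,3.38,0,0,0,0.15],[0,1.54,3.38,0,0,0,0.15]]]
[[[0,1.54,3.38,0,0,0,0.15],[0,1.55,3.38,0,0,0,0.15],[0,1.54,3.38,0,0,0,0.15],[0,1.54,3.37,0,0,0,0.15],[0,1.54,3.38,0,0,0,0.15]]]
```

View pics/w18.png

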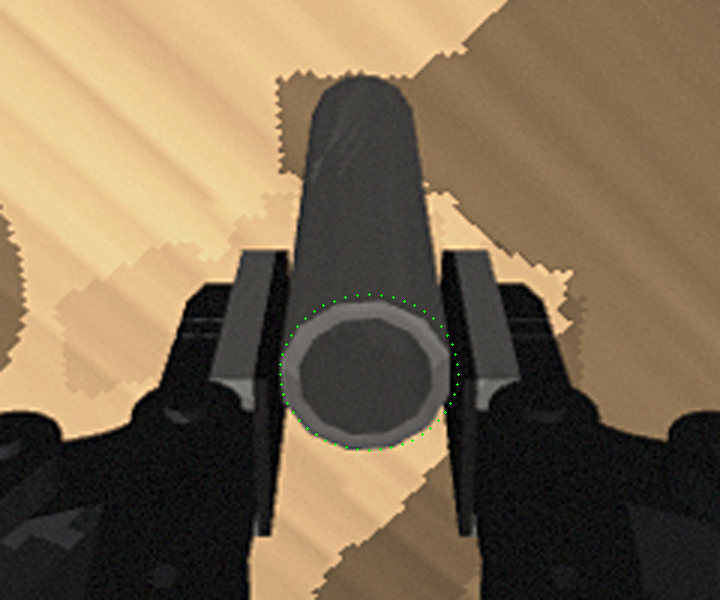

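Call:
drive_tool(
  plan=[
    [[-3.7, 0, 0, 0, 0, 0, 0.15], [-3.7, 0, 0, 0, 0, 0, 0.15], [-3.7, 0, 0, 0, 0, 0, 0.15], [-3.7, 0, 0, 0, 0, 0, 0.15], [0, 1.55, 3.4, 0, 0, 0, 0.15]],
  ],
)

```text
clock: 21.98
tcp_pos: [0.6418, 0.191, 0.2442]
orientation: [0.273, 0.66, 0.272, -0.645]
wrist_force: [2.0, -0.3, 0.9]
finger_gap: 0.0227
```

Call:
drive_tool(
  plan=[
    [[0, 1.55, 3.4, 0, 0, 0, 0.15], [0, 1.55, 3.4, 0, 0, 0, 0.15], [0, 1.55, 3.4, 0, 0, 0, 0.15], [0, 1.55, 3.4, 0, 0, 0, 0.15], [0, 1.55, 3.4, 0, 0, 0, 0.15]],
  ],
)

```text
clock: 22.4
tcp_pos: [0.5686, 0.0092, 0.2336]
orientation: [0.271, 0.653, 0.271, -0.653]
wrist_force: [0.7, -1.2, -1.0]
finger_gap: 0.0225
```

Call:
drive_tool(
  plan=[
    [[0, 1.55, 3.4, 0, 0, 0, 0.15], [0, 1.55, 3.4, 0, 0, 0, 0.15], [0, 1.55, 3.4, 0, 0, 0, 0.15], [0, 1.55, 3.4, 0, 0, 0, 0.15], [0, 1.5, 3.2, 0, 0, 0, 0.15]],
  ],
)

```text
clock: 22.82
tcp_pos: [0.5043, -0.1644, 0.2336]
orientation: [0.271, 0.653, 0.271, -0.653]
wrist_force: [1.2, -0.2, -1.0]
finger_gap: 0.0227
```

Call:
drive_tool(
  plan=[
    [[0, 0, 0, 0, 0, 0, 0.15], [0, 0, 0, 0, 0, 0, 0.15], [0, 0, 0, 0, 0, 0, 0.15], [0, 0, 0, 0, 0, 0, 0.15], [0, 0, 0, 0, 0, 0, 0.15]],
  ],
)

```text
clock: 23.23
tcp_pos: [0.5056, -0.1616, 0.2331]
orientation: [0.271, 0.653, 0.272, -0.653]
wrist_force: [0.0, 0.9, -1.3]
finger_gap: 0.0229
```

Run:
```python
from h import *
plan([(.506,-.162,.18,-45,.15)])
```

```text
now [ 0.5056 -0.1616  0.2331] yaw -44.9 F [ 0.   0.9 -1.3] gap 0.0229 t 23.23
[[[2.66,0.03,0.01,0.1,0,0,0.15],[2.65,0.03,0,0,0,0.1,0.15],[0,0,0,0,0,0,0.15],[0,0,0,0,0,0,0.15],[0,0,0,0,0,0,0.15]]]
```

Call:
drive_tool(
  plan=[
    [[1.5, 0.05, 0, 0, 0, 0, 0.15], [1.5, 0, 0, 0, 0, 0, 0.15], [0.8, 0, 0, 0, 0, 0, 0.15], [0, 0, 0, 0, 0, 0, 0.15], [0, 0, 0, 0, 0, 0, 0.15]],
  ],
)

```text
clock: 23.65
tcp_pos: [0.5055, -0.1623, 0.1948]
orientation: [-0.27, -0.653, -0.272, 0.653]
wrist_force: [0.5, -0.1, -1.8]
finger_gap: 0.0231
```

Run:
```python
from h import *
shot("wrist","w19",(160,80,480,340),2.4)
plan([(.506,-.162,.109,-45,.15)])
```

```text
now [ 0.5059 -0.1627  0.1955] yaw -44.9 F [ 0.2 -0.  -1.9] gap 0.0226 t 23.7
[[[2.88,-0.01,-0.02,0,0,0,0.15],[2.89,-0.01,-0.01,0,0,0,0.15],[2.88,-0.01,-0.02,0.1,0,0,0.15],[0,0,0,0,0,0,0.15],[0,0,0,0,0,0,0.15]]]
```

View pics/w19.png

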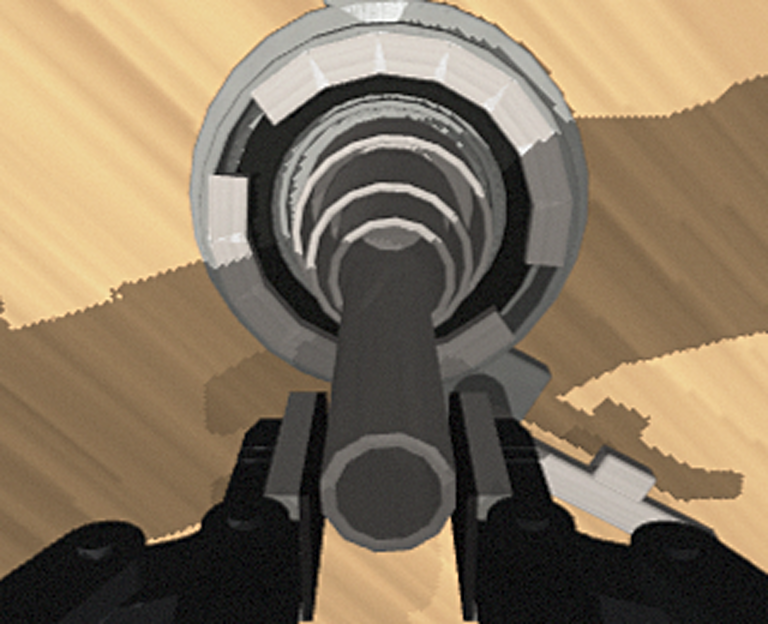

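Call:
drive_tool(
  plan=[
    [[1, 0.1, 0, 0, 0, 0, 0.15], [1, 0, 0, 0, 0, 0, 0.15], [1, 0, 0, 0, 0, 0, 0.15], [0, 0, 0, 0, 0, 0, 0.15], [0, 0, 0, 0, 0, 0, 0.15]],
  ],
)

```text
clock: 24.12
tcp_pos: [0.5054, -0.1634, 0.1639]
orientation: [-0.27, -0.653, -0.272, 0.654]
wrist_force: [-0.1, -0.3, -1.2]
finger_gap: 0.0229
```

Run:
```python
from h import *
shot("wrist","w20",(160,80,480,340),2.4)
plan([(.506,-.162,.109,-45,.15)])
```

```text
now [ 0.5059 -0.1637  0.1646] yaw -45.0 F [ 0.5 -0.4 -2. ] gap 0.0231 t 24.17
[[[2.78,-0.05,-0.06,0,0,0.1,0.15],[2.78,-0.06,-0.07,0,0,0,0.15],[0,0,0,0,0,0,0.15],[0,0,0,0,0,0,0.15],[0,0,0,0,0,0,0.15]]]
```

View pics/w20.png

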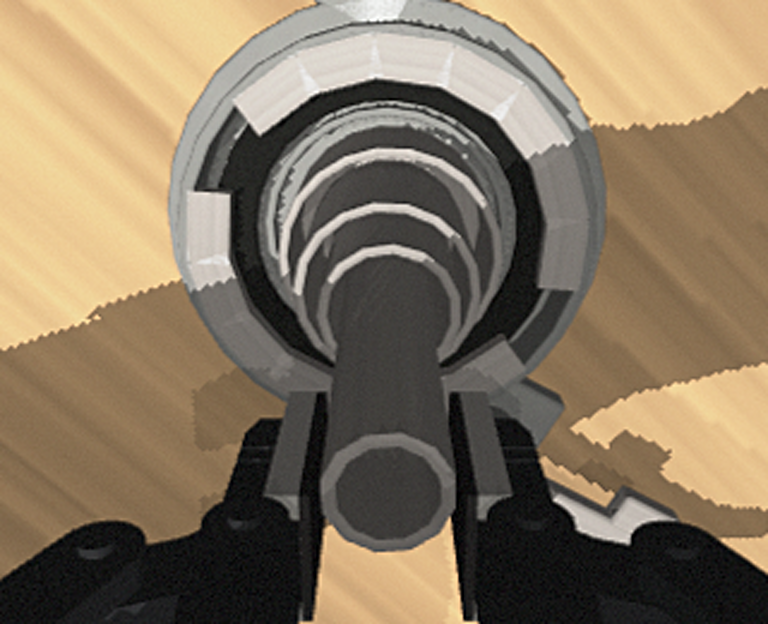

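Call:
drive_tool(
  plan=[
    [[1.5, 0, 0, 0, 0, 0, 0.15], [1.5, 0, 0, 0, 0, 0, 0.15], [1.5, 0, 0, 0, 0, 0, 0.15], [0.9, 0, 0, 0, 0, 0, 0.15], [0, 0, 0, 0, 0, 0, 0.15]],
  ],
)

```text
clock: 24.58
tcp_pos: [0.5051, -0.1632, 0.1094]
orientation: [-0.269, -0.653, -0.272, 0.654]
wrist_force: [-0.0, 0.2, -1.5]
finger_gap: 0.0231
```

Call:
drive_tool(
  plan=[
    [[0.2, 0, 0, 0, 0, 0, 0.15], [0, 0, 0, 0, 0, 0, 0.15], [0, 0, 0, 0, 0, 0, 0.4], [0, 0, 0, 0, 0, 0, 0.6], [0, 0, 0, 0, 0, 0, 0.6]],
  ],
)

```text
clock: 25.0
tcp_pos: [0.5069, -0.1641, 0.11]
orientation: [0.271, 0.654, 0.271, -0.653]
wrist_force: [-0.3, -0.6, 0.1]
finger_gap: 0.0512
```

Call:
drive_tool(
  plan=[
    [[-2, 0, 0, 0, 0, 0, 0.6], [-4, 0, 0, 0, 0, 0, 0.6], [-4, 0, 0, 0, 0, 0, 0.6], [0, 0, 0, 0, 0, 0, 0.6], [0, 0, 0, 0, 0, 0, 0.6]],
  ],
)

```text
clock: 25.42
tcp_pos: [0.5083, -0.1648, 0.2126]
orientation: [0.272, 0.655, 0.269, -0.652]
wrist_force: [-1.4, -0.1, 0.0]
finger_gap: 0.0512
```

Run:
```python
from h import *
st=env.get_state(); h=(.506,-.162)
D=[(proj("wrist",circ(h,.012,.127),st),(0,255,0)),(proj("wrist",circ(h,.019,.104),st),(0,0,255))]
st,im=shot("wrist","w21",(200,60,440,260),3,D)
shot("scene","s5",(260,120,360,200),7)
shot("top","t5",(110,120,430,310),2.4)
plan([(.5075,.307,.26,108,.6)]); print(st["joint_pos"])
```

```text
now [ 0.5057 -0.1635  0.2083] yaw -45.0 F [-0.2  0.7 -0.2] gap 0.0512 t 25.57
[[[-0.23,-1.51,-1.52,-7,0,0,0.6],[-0.23,-1.31,-1.69,-6.9,0,0,0.6],[-0.24,-1.1,-1.83,-7,0,0,0.6],[-0.23,-0.86,-1.96,-6.9,0,0,0.6],[-0.23,-0.63,-2.05,-7,0,0,0.6]]]
[[[-0.23,-0.37,-2.1,-6.9,0,0,0.6],[-0.23,-0.11,-2.14,-7,0,0,0.6],[-0.23,0.14,-2.13,-6.9,-0.1,0,0.6],[-0.24,0.41,-2.1,-7,0,0,0.6],[-0.23,0.65,-2.04,-6.9,0,0,0.6]]]
[[[-0.24,0.9,-1.94,-7,0,0,0.6],[-0.24,1.12,-1.82,-6.9,0,0,0.6],[-0.23,1.34,-1.67,-7,0,0,0.6],[-0.24,1.52,-1.5,-7,0,0,0.6],[-0.23,1.7,-1.3,-6.9,0,0,0.6]]]
[[[-0.24,1.85,-1.08,-7,0,0,0.6],[-0.23,1.96,-0.85,-6.9,0,0,0.6],[-0.24,2.05,-0.61,-7,0,0,0.6],[-0.23,2.11,-0.36,-6.9,0,0,0.6],[-0.24,2.13,-0.1,-7,-0.1,0,0.6]]]
[[[-0.23,2.14,0.16,-6.9,0,0,0.6],[-0.24,2.09,0.42,-7,0,0,0.6],[0,0,0,0,0,0,0.6],[0,0,0,0,0,0,0.6],[0,0,0,0,0,0,0.6]]]
[-4.64287229e-01  2.35091836e-01 -1.04871088e-01  1.22427597e+00
  8.18731628e-04  1.89170223e+00]
```

View pics/w21.png

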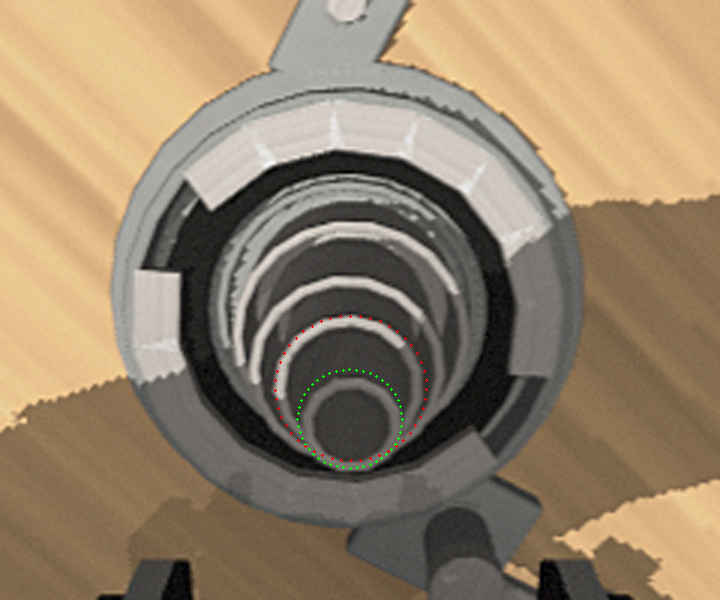

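View pics/t5.png

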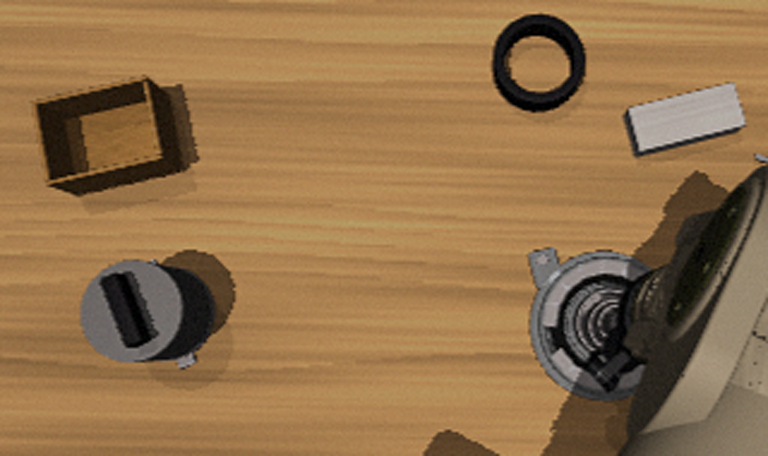

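Call:
drive_tool(
  plan=[
    [[-0.2, -1.5, -1.5, -7, 0, 0, 0.6], [-0.2, -1.3, -1.7, -7, 0, 0, 0.6], [-0.2, -1.1, -1.8, -7, 0, 0, 0.6], [-0.2, -0.85, -2, -7, 0, 0, 0.6], [-0.2, -0.6, -2, -7, 0, 0, 0.6]],
  ],
)

```text
clock: 25.98
tcp_pos: [0.5057, -0.0563, 0.2175]
orientation: [-0.455, -0.54, -0.457, 0.541]
wrist_force: [-0.1, -0.1, -0.1]
finger_gap: 0.0513
```

Call:
drive_tool(
  plan=[
    [[-0.2, -0.4, -2.1, -7, 0, 0, 0.6], [-0.2, -0.1, -2.1, -7, 0, 0, 0.6], [-0.2, 0.15, -2.1, -7, 0, 0, 0.6], [-0.2, 0.4, -2.1, -7, 0, 0, 0.6], [-0.2, 0.65, -2.0, -7, 0, 0, 0.6]],
  ],
)

```text
clock: 26.4
tcp_pos: [0.5054, 0.0494, 0.2277]
orientation: [0.596, 0.378, 0.599, -0.378]
wrist_force: [0.0, -0.7, -0.1]
finger_gap: 0.0511
```

Call:
drive_tool(
  plan=[
    [[-0.2, 0.9, -1.95, -7, 0, 0, 0.6], [-0.2, 1.1, -1.8, -7, 0, 0, 0.6], [-0.2, 1.35, -1.7, -7, 0, 0, 0.6], [-0.2, 1.5, -1.5, -7, 0, 0, 0.6], [-0.2, 1.7, -1.3, -7, 0, 0, 0.6]],
  ],
)

```text
clock: 26.82
tcp_pos: [0.5044, 0.1561, 0.2377]
orientation: [0.682, 0.181, 0.685, -0.181]
wrist_force: [0.4, 0.2, 0.2]
finger_gap: 0.0513
```

Run:
```python
from h import *
plan([(.5075,.307,.24,108,.6)])
```

```text
now [0.5044 0.1561 0.2377] yaw 60.4 F [0.4 0.2 0.2] gap 0.0513 t 26.82
[[[-0.03,1.9,-1.03,-6.8,0,0,0.6],[-0.03,2,-0.79,-6.8,-0.1,0,0.6],[-0.04,2.08,-0.56,-6.8,0,0,0.6],[-0.03,2.14,-0.3,-6.8,0,0,0.6],[-0.03,2.15,-0.05,-6.8,0,0,0.6]]]
[[[-0.04,2.15,0.21,-6.8,-0.1,0,0.6],[-0.03,2.11,0.46,-6.8,0,0,0.6],[0,0,0,0,0,0,0.6],[0,0,0,0,0,0,0.6],[0,0,0,0,0,0,0.6]]]
```

Call:
drive_tool(
  plan=[
    [[0, 1.9, -1, -6.8, 0, 0, 0.6], [0, 2, -0.8, -6.8, 0, 0, 0.6], [0, 2.1, -0.55, -6.8, 0, 0, 0.6], [0, 2.1, -0.3, -6.8, 0, 0, 0.6], [0, 2.15, 0, -6.8, 0, 0, 0.6]],
  ],
)

```text
clock: 27.23
tcp_pos: [0.5081, 0.2633, 0.2376]
orientation: [0.705, -0.027, 0.708, 0.027]
wrist_force: [0.3, 0.3, 0.3]
finger_gap: 0.0513
```

Call:
drive_tool(
  plan=[
    [[0, 2.1, 0.2, -6.8, 0, 0, 0.6], [0, 2.1, 0.5, -6.8, 0, 0, 0.6], [0, 0, 0, 0, 0, 0, 0.6], [0, 0, 0, 0, 0, 0, 0.6], [0, 0, 0, 0, 0, 0, 0.6]],
  ],
)

```text
clock: 27.65
tcp_pos: [0.5099, 0.3047, 0.2381]
orientation: [0.698, -0.108, 0.7, 0.108]
wrist_force: [-0.2, 1.1, 0.4]
finger_gap: 0.0511
```

Run:
```python
from h import *
st=env.get_state(); c=np.array((.5075,.307)); 
def bar(c,a):
    a=np.radians(a); u=np.array([np.cos(a),np.sin(a)]);v=np.array([-u[1],u[0]])
    return np.array([np.r_[c+u*s*.035+v*t*.009,.15] for s in np.linspace(-1,1,15) for t in(-1,1)])
D=[(proj("wrist",bar(c,18),st),(0,255,0)),(proj("wrist",circ(c,.049,.12),st),(0,0,255))]
st,im=shot("wrist","w22",None,1.25,D)
shot("top","t6",(110,200,240,300),6)
plan([(.5075,.307,.123,108,.6)]);print(st["joint_pos"])
```

```text
now [0.5103 0.3043 0.2389] yaw 107.5 F [ 1.2 -1.4  0.5] gap 0.0511 t 27.75
[[[3.86,0.11,-0.06,-0.2,0,0,0.6],[3.87,0.11,-0.06,-0.1,0,0,0.6],[3.86,0.12,-0.05,-0.2,-0.1,0,0.6],[0,0,0,0,0,0,0.6],[0,0,0,0,0,0,0.6]]]
[4.03241182e-01 3.51497711e-01 1.16765102e-01 1.33862280e+00
 6.19196951e-04 9.71046806e-02]
```

View pics/w22.png

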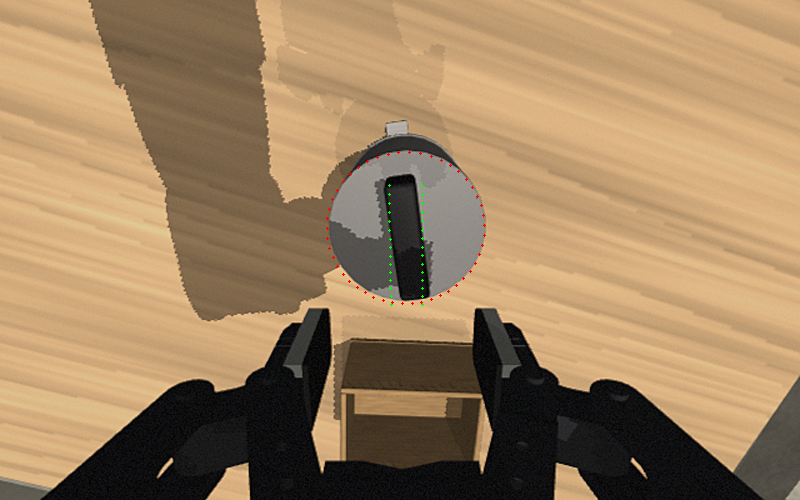

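Run:
```python
from h import *
im=np.load("pics/w22.npy"); crop(im,"w22b",(250,110,400,250),5)
st=env.get_state()
for pq in [((387,182),(402,290)),((416,182),(428,288))]:
    a,b=[ray("wrist",np.array(p)/1.25-.4,.15,st)[:2] for p in pq]; d=a-b; print(a,b,np.degrees(np.arctan2(d[1],d[0])))
```

```text
[0.47628222 0.28576785] [0.53372362 0.31228173] -155.22283469182932
[0.47163389 0.30050989] [0.52802499 0.32619799] -155.5090949027168
```

View pics/w22b.png

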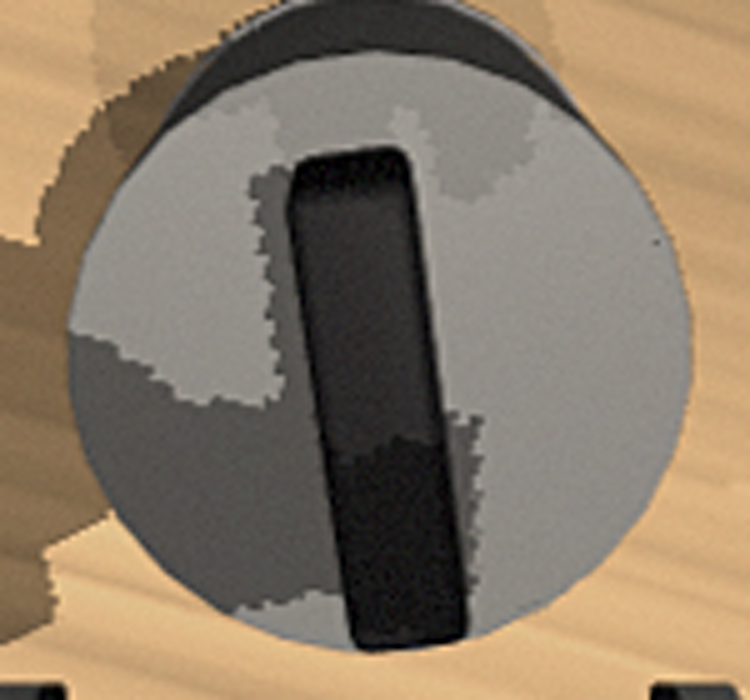

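View pics/t6.png

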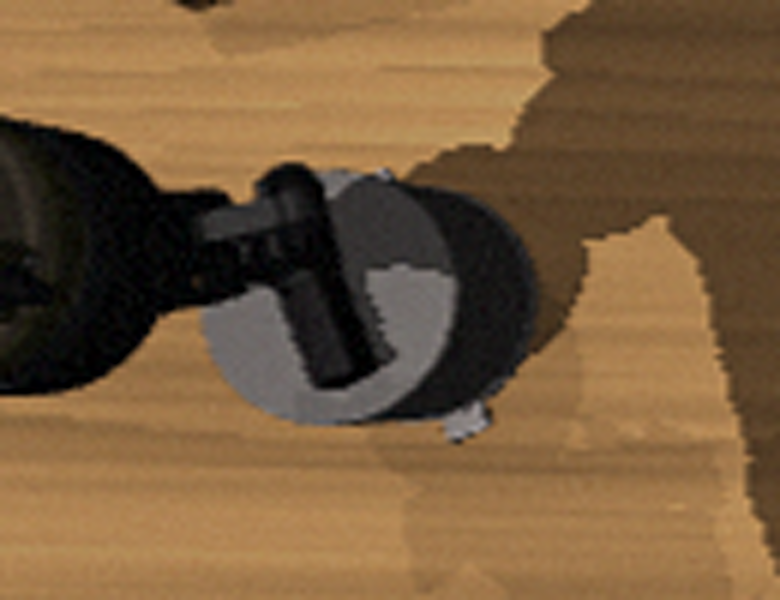

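Call:
drive_tool(
  plan=[
    [[3, 0.1, 0, -3.5, 0, 0, 0.6], [3, 0.1, 0, -3.5, 0, 0, 0.6], [3, 0.1, 0, 0, 0, 0, 0.6], [1, 0, 0, 0, 0, 0, 0.6], [0, 0, 0, 0, 0, 0, 0.6]],
  ],
)

```text
clock: 28.17
tcp_pos: [0.5074, 0.3064, 0.1366]
orientation: [0.689, -0.15, 0.693, 0.15]
wrist_force: [-1.0, -0.4, -0.1]
finger_gap: 0.0511
```

Run:
```python
from h import *
st,im=shot("wrist","w23",(120,100,520,400),2)
plan([(.5075,.307,.125,114.5,.6)])
```

```text
now [0.5088 0.3071 0.1389] yaw 114.5 F [ 0.3 -0.   0.5] gap 0.0515 t 28.22
[[[1.39,0.04,-0.12,0,-0.1,-0.1,0.6],[0,0,0,0,0,0,0.6],[0,0,0,0,0,0,0.6],[0,0,0,0,0,0,0.6],[0,0,0,0,0,0,0.6]]]
```

View pics/w23.png

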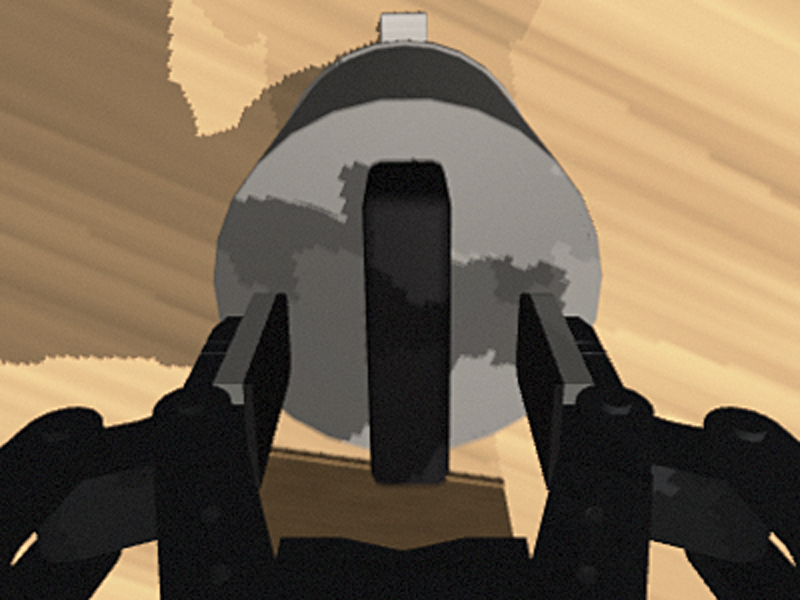

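Call:
drive_tool(
  plan=[
    [[0.6, 0, -0.1, 0, 0, 0, 0.6], [0.6, 0, 0, 0, 0, 0, 0.6], [0, 0, 0, 0, 0, 0, 0.6], [0, 0, 0, 0, 0, 0, 0.4], [0, 0, 0, 0, 0, 0, 0.1]],
  ],
  squeeze=60,
)

```text
clock: 28.63
tcp_pos: [0.509, 0.3079, 0.1283]
orientation: [0.691, -0.15, 0.69, 0.151]
wrist_force: [0.7, -0.0, 0.7]
finger_gap: 0.028
```

Call:
drive_tool(
  plan=[
    [[0, 0, 0, 0, 0, 0, 0.1], [0, 0, 0, 0, 0, 0, 0.1], [0, 0, 0, 0, 0, 0, 0.1], [0, 0, 0, 0, 0, 0, 0.1], [0, 0, 0, 0, 0, 0, 0.1]],
  ],
)

```text
clock: 29.05
tcp_pos: [0.5091, 0.3083, 0.1283]
orientation: [0.691, -0.15, 0.69, 0.151]
wrist_force: [-0.8, 1.4, 5.6]
finger_gap: 0.0167
```

Run:
```python
from h import *
st=env.get_state();t=st["tcp_pos"]
D=[(proj("wrist",circ(t[:2],.049,.12),st),(0,255,0))]
for s in (-.0605,.0605):
    z=Rw(st["orientation"]).as_matrix()[:,2]; y=Rw(st["orientation"]).as_matrix()[:,1]
    D.append((proj("wrist",np.array([np.r_[(t+z*s+y*w)[:2],.006] for w in(-.009,0,.009)]),st),(0,0,255)))
st,im=shot("wrist","w24",(120,100,520,400),2,D)
plan([(t[0],t[1],.25,114.5,.1)])
```

```text
now [0.5091 0.3083 0.1284] yaw 114.6 F [-1.2  1.3  5.7] gap 0.0167 t 29.1
[[[-3.04,0,0.01,0,0,0,0.1],[-3.04,0.01,0,0.1,0.1,0,0.1],[-3.04,0,0,0,0,-0.1,0.1],[-3.04,0,0,0,0,0,0.1],[0,0,0,0,0,0,0.1]]]
```

View pics/w24.png

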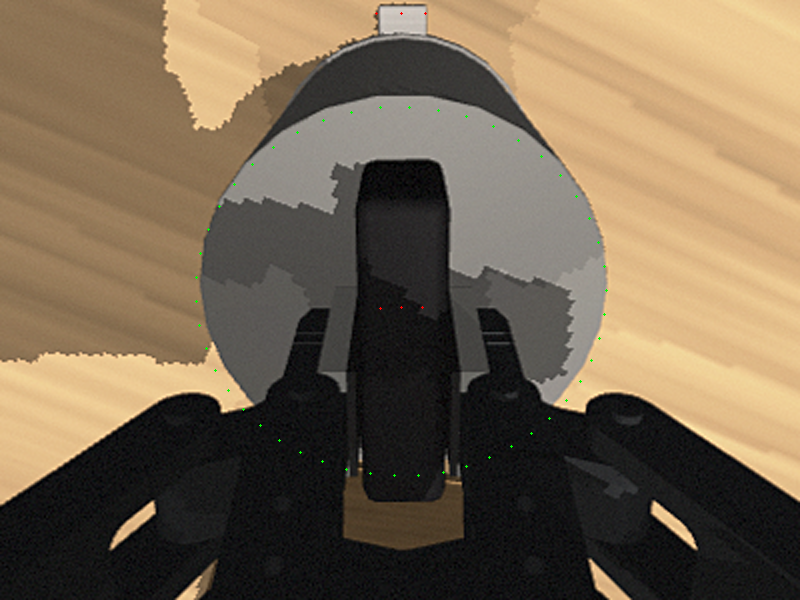

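Call:
drive_tool(
  plan=[
    [[-1, 0, 0, 0, 0, 0, 0.1], [-3, 0, 0, 0, 0, 0, 0.1], [-3, 0, 0, 0, 0, 0, 0.1], [-3, 0, 0, 0, 0, 0, 0.1], [-2.5, 0, 0, 0, 0, 0, 0.1]],
  ],
)

```text
clock: 29.52
tcp_pos: [0.5082, 0.307, 0.2541]
orientation: [0.691, -0.151, 0.691, 0.151]
wrist_force: [0.7, 0.5, -2.7]
finger_gap: 0.0166
```

Run:
```python
from h import *
q=down(-45).as_quat(); st=dict(tcp_pos=np.array([.5072,-.1643,.2105]),orientation=np.r_[q[3],q[:3]])
P=[(210,208),(185,175),(133,270),(181,271),(512,375),(547,377),(478,430),(515,470)]
W=np.array([ray("wrist",(p[0]/3+200-.4,p[1]/3+60-.4),.035,st)[:2] for p in P])
a=W[:4].mean(0);b=W[4:].mean(0);d=a-b;print(W.round(4).tolist(),a,b,(a+b)/2,np.degrees(np.arctan2(d[1],d[0]))-90,np.hypot(*d))
im=np.load("pics/t4.npy"); crop(im,"t4z",(320,215,410,295),8)
im=np.load("pics/w21.npy"); crop(im,"w21z",(225,75,410,245),4)
plan([(.507,-.163,.25,14,.1)])
```

```text
[[0.5009, -0.1057], [0.5028, -0.0938], [0.4703, -0.1017], [0.4804, -0.1123], [0.5297, -0.2086], [0.5371, -0.217], [0.5095, -0.2145], [0.5085, -0.2332]] [ 0.48861118 -0.10337077] [ 0.52118983 -0.21831512] [ 0.50490051 -0.16084295] 15.824311639611906 0.11947205098945918
now [0.5082 0.307  0.2541] yaw 114.6 F [ 0.7  0.5 -2.7] gap 0.0166 t 29.52
[[[0.03,-2.85,-1.31,6.7,0,0,0.1],[0.02,-2.98,-0.97,6.7,0,0,0.1],[0.03,-3.07,-0.62,6.7,0,0,0.1],[0.03,-3.12,-0.25,6.7,0,0,0.1],[0.03,-3.13,0.11,6.7,0,0,0.1]]]
[[[0.02,-3.1,0.48,6.7,0,0,0.1],[0.03,-3.02,0.83,6.7,0,0,0.1],[0.03,-2.9,1.19,6.8,0,0,0.1],[0.03,-2.74,1.51,6.7,0,0,0.1],[0.02,-2.55,1.83,6.7,0,0,0.1]]]
[[[0.03,-2.32,2.11,6.7,0,0,0.1],[0.03,-2.05,2.37,6.7,0,0,0.1],[0.02,-1.76,2.59,6.7,0,0,0.1],[0.03,-1.45,2.78,6.7,0,0,0.1],[0.03,-1.12,2.93,6.7,0,0.1,0.1]]]
```

View pics/t4z.png

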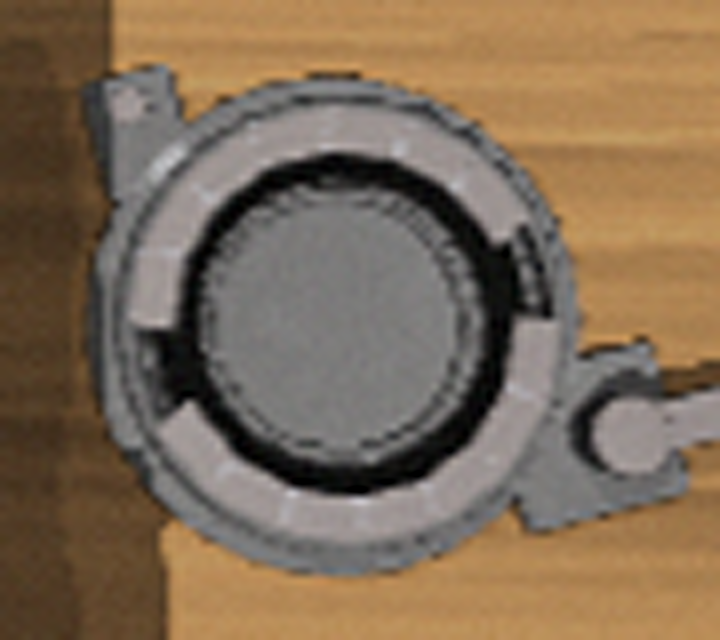

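View pics/w21z.png

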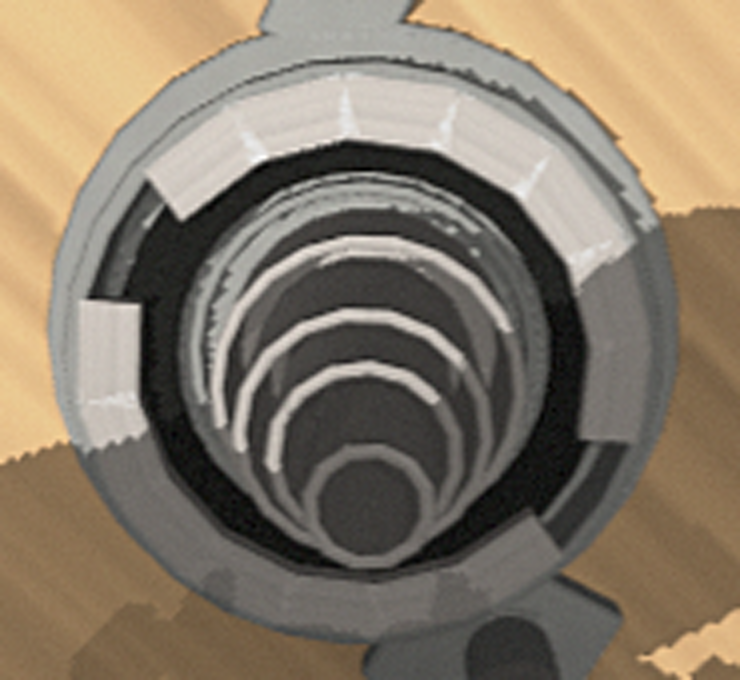

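Run:
```python
from h import *
P=[(132,325),(178,330),(160,425),(190,400),(497,245),(527,222),(512,318),(560,322)]
W=np.array([ray("top",(p[0]/8+320-.45,p[1]/8+215-.45),.035)[:2] for p in P])
a=W[:4].mean(0);b=W[4:].mean(0);d=a-b;print(a,b,(a+b)/2,np.degrees(np.arctan2(d[1],d[0]))-90,np.hypot(*d))
P=[(80,300),(140,300),(146,178),(180,220),(580,440),(630,442),(532,515),(565,558)]
q=down(-45).as_quat(); st=dict(tcp_pos=np.array([.5070,-.1642,.2100]),orientation=np.r_[q[3],q[:3]])
W=np.array([ray("wrist",(p[0]/4+225-.4,p[1]/4+75-.4),.035,st)[:2] for p in P])
a=W[:4].mean(0);b=W[4:].mean(0);d=a-b;print(a,b,(a+b)/2,np.degrees(np.arctan2(d[1],d[0]))-90,np.hypot(*d))
```

```text
[ 0.49088147 -0.10487423] [ 0.52285645 -0.21783116] [ 0.50686896 -0.16135269] 15.805348232123208 0.11739535078517678
[ 0.48831382 -0.10352674] [ 0.52015079 -0.21642551] [ 0.5042323  -0.15997613] 15.74822238342638 0.11730185507385604
```

Run:
```python
from h import *
plan([(.5074,-.1627,.29,15.7,.1)])
```

```text
now [0.5082 0.307  0.2541] yaw 114.6 F [ 0.7  0.5 -2.7] gap 0.0166 t 29.52
[[[-0.24,-2.85,-1.31,6.6,0,0,0.1],[-0.24,-2.97,-0.97,6.6,0,0,0.1],[-0.24,-3.07,-0.63,6.6,0,0,0.1],[-0.24,-3.12,-0.26,6.6,0,0,0.1],[-0.24,-3.13,0.09,6.6,0,0,0.1]]]
[[[-0.24,-3.1,0.45,6.6,0,0,0.1],[-0.24,-3.03,0.81,6.6,0,0,0.1],[-0.24,-2.91,1.15,6.5,0,0,0.1],[-0.23,-2.76,1.47,6.6,0,0,0.1],[-0.24,-2.58,1.78,6.6,0,0,0.1]]]
[[[-0.24,-2.36,2.06,6.6,0,0,0.1],[-0.24,-2.1,2.32,6.6,0,0,0.1],[-0.24,-1.83,2.55,6.6,0,0,0.1],[-0.24,-1.51,2.73,6.6,0,0,0.1],[-0.24,-1.2,2.9,6.6,0,0.1,0.1]]]
```

Call:
drive_tool(
  plan=[
    [[-0.25, -2.85, -1.3, 6.6, 0, 0, 0.1], [-0.25, -2.95, -0.95, 6.6, 0, 0, 0.1], [-0.25, -3.05, -0.65, 6.6, 0, 0, 0.1], [-0.25, -3.1, -0.25, 6.6, 0, 0, 0.1], [-0.25, -3.1, 0.1, 6.6, 0, 0, 0.1]],
  ],
)

```text
clock: 29.93
tcp_pos: [0.5075, 0.1503, 0.2645]
orientation: [0.704, 0.054, 0.706, -0.054]
wrist_force: [0.2, -0.4, -2.2]
finger_gap: 0.0168
```

Call:
drive_tool(
  plan=[
    [[-0.25, -3.1, 0.45, 6.6, 0, 0, 0.1], [-0.25, -3.0, 0.8, 6.6, 0, 0, 0.1], [-0.25, -2.9, 1.15, 6.6, 0, 0, 0.1], [-0.25, -2.75, 1.45, 6.6, 0, 0, 0.1], [-0.25, -2.6, 1.75, 6.6, 0, 0, 0.1]],
  ],
)

```text
clock: 30.35
tcp_pos: [0.5067, -0.0057, 0.2769]
orientation: [0.66, 0.252, 0.662, -0.252]
wrist_force: [-0.2, 0.4, -3.2]
finger_gap: 0.0165
```

Run:
```python
from h import *
plan([(.5074,-.1627,.285,15.7,.1)])
```

```text
now [ 0.5067 -0.0057  0.2769] yaw 48.3 F [-0.2  0.4 -3.2] gap 0.0165 t 30.35
[[[-0.16,-2.34,2.1,6.5,0,0,0.1],[-0.17,-2.08,2.35,6.5,0,0,0.1],[-0.16,-1.8,2.57,6.5,-0.1,0.1,0.1],[-0.16,-1.5,2.76,6.6,0,0,0.1],[-0.17,-1.17,2.92,6.5,0,0,0.1]]]
```

Call:
drive_tool(
  plan=[
    [[-0.15, -2.35, 2.1, 6.5, 0, 0, 0.1], [-0.15, -2.1, 2.35, 6.5, 0, 0, 0.1], [-0.15, -1.8, 2.55, 6.5, 0, 0, 0.1], [-0.15, -1.5, 2.75, 6.5, 0, 0, 0.1], [-0.15, -1.15, 2.9, 6.5, 0, 0, 0.1]],
  ],
)

```text
clock: 30.77
tcp_pos: [0.5081, -0.1623, 0.2842]
orientation: [0.563, 0.427, 0.565, -0.427]
wrist_force: [0.6, -0.3, -2.8]
finger_gap: 0.0168
```

Call:
drive_tool(
  plan=[
    [[0, 0, 0, 0, 0, 0, 0.1], [0, 0, 0, 0, 0, 0, 0.1], [0, 0, 0, 0, 0, 0, 0.1], [0, 0, 0, 0, 0, 0, 0.1], [0, 0, 0, 0, 0, 0, 0.1]],
  ],
)

```text
clock: 31.18
tcp_pos: [0.509, -0.1596, 0.2845]
orientation: [0.565, 0.425, 0.566, -0.424]
wrist_force: [-0.2, -0.3, -3.0]
finger_gap: 0.0168
```

Run:
```python
from h import *
plan([(.5074,-.1627,.195,15.7,.1)])
shot("wrist","w25",None,1.2); shot("scene","s6",(230,60,390,210),5)
```

```text
now [ 0.509  -0.1596  0.2845] yaw 16.2 F [-0.2 -0.3 -3. ] gap 0.0168 t 31.18
[[[2.98,-0.08,0.09,0.2,0,0,0.1],[2.99,-0.08,0.09,0.2,-0.1,0,0.1],[2.98,-0.07,0.08,0.1,0,0,0.1],[0,0,0,0,0,0,0.1],[0,0,0,0,0,0,0.1]]]
```

View pics/w25.png

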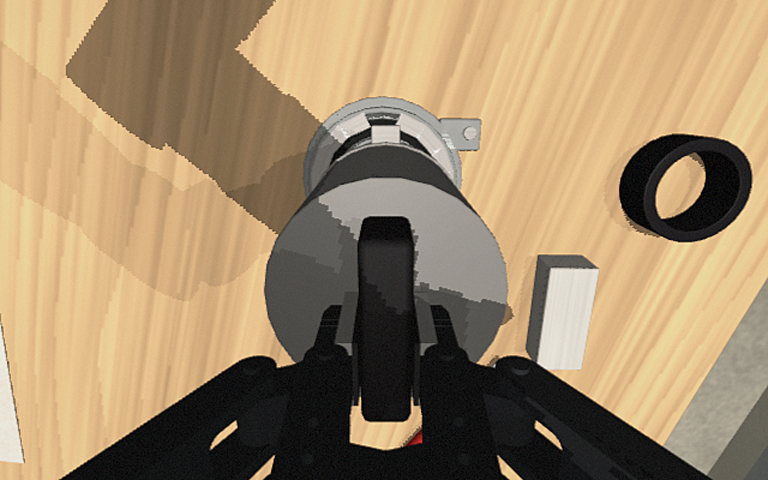

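View pics/s6.png

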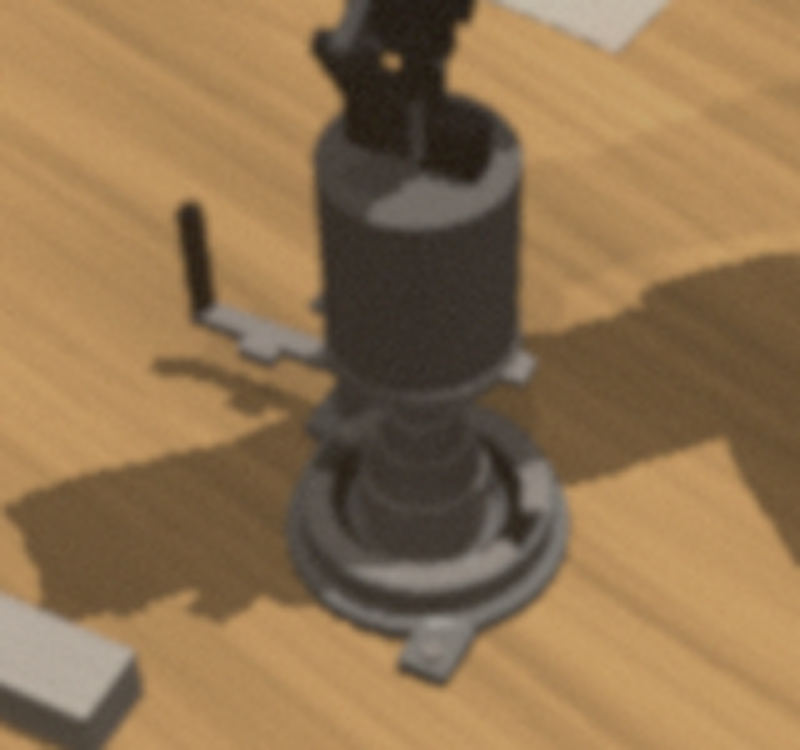

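Call:
drive_tool(
  plan=[
    [[0, -0.2, 0.25, 0.5, 0, 0, 0.1], [2.5, 0, 0, 0, 0, 0, 0.1], [2.5, 0, 0, 0, 0, 0, 0.1], [2.5, 0, 0, 0, 0, 0, 0.1], [1.5, 0, 0, 0, 0, 0, 0.1]],
  ],
)

```text
clock: 31.7
tcp_pos: [0.5068, -0.1629, 0.1921]
orientation: [0.562, 0.427, 0.565, -0.427]
wrist_force: [-0.5, 0.4, -2.2]
finger_gap: 0.0169
```

Call:
drive_tool(
  plan=[
    [[1.5, 0, 0, 0, 0, 0, 0.1], [0, 0, 0, 0, 0, 0, 0.1], [0, 0, 0, 0, 0, 0, 0.1], [0, 0, 0, 0, 0, 0, 0.1], [0, 0, 0, 0, 0, 0, 0.1]],
  ],
)

```text
clock: 32.12
tcp_pos: [0.5088, -0.164, 0.181]
orientation: [0.564, 0.428, 0.563, -0.427]
wrist_force: [-0.9, -0.5, -3.2]
finger_gap: 0.0167
```

Run:
```python
from h import *
plan([(.5074,-.1627,.168,15.7,.1)])
shot("wrist","w26",(200,40,440,240),3.2); shot("scene","s7",(260,110,360,200),8); shot("top","t7",(320,215,410,295),8)
plan([(.5074,-.1627,.168,15.7,.1)])
```

```text
now [ 0.5088 -0.164   0.181 ] yaw 15.6 F [-0.9 -0.5 -3.2] gap 0.0167 t 32.12
[[[1.3,-0.11,-0.17,-0.1,0,-0.1,0.1],[0,0,0,0,0,0,0.1],[0,0,0,0,0,0,0.1],[0,0,0,0,0,0,0.1],[0,0,0,0,0,0,0.1]]]
now [ 0.5086 -0.1639  0.1806] yaw 15.6 F [-0.3  0.1 -3.9] gap 0.0169 t 32.27
[[[1.26,-0.08,-0.15,-0.1,0,-0.1,0.1],[0,0,0,0,0,0,0.1],[0,0,0,0,0,0,0.1],[0,0,0,0,0,0,0.1],[0,0,0,0,0,0,0.1]]]
```

View pics/w26.png

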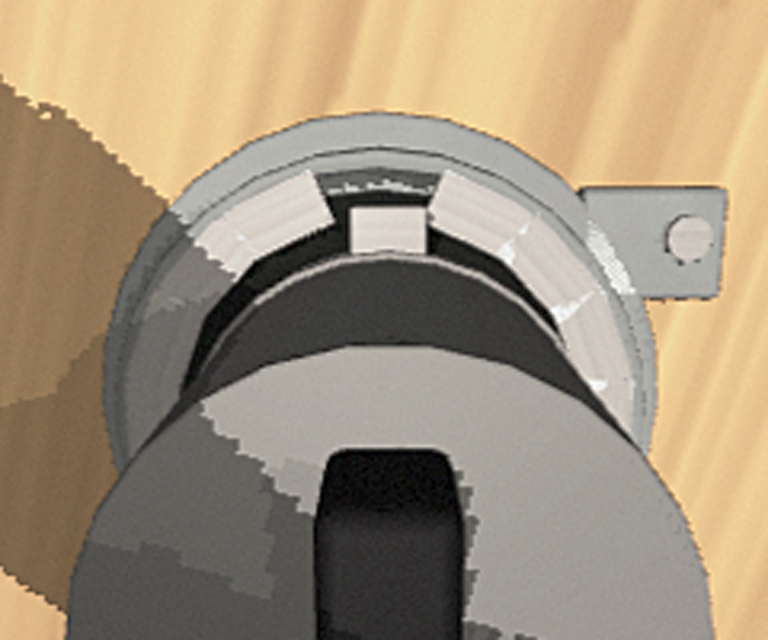

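View pics/s7.png

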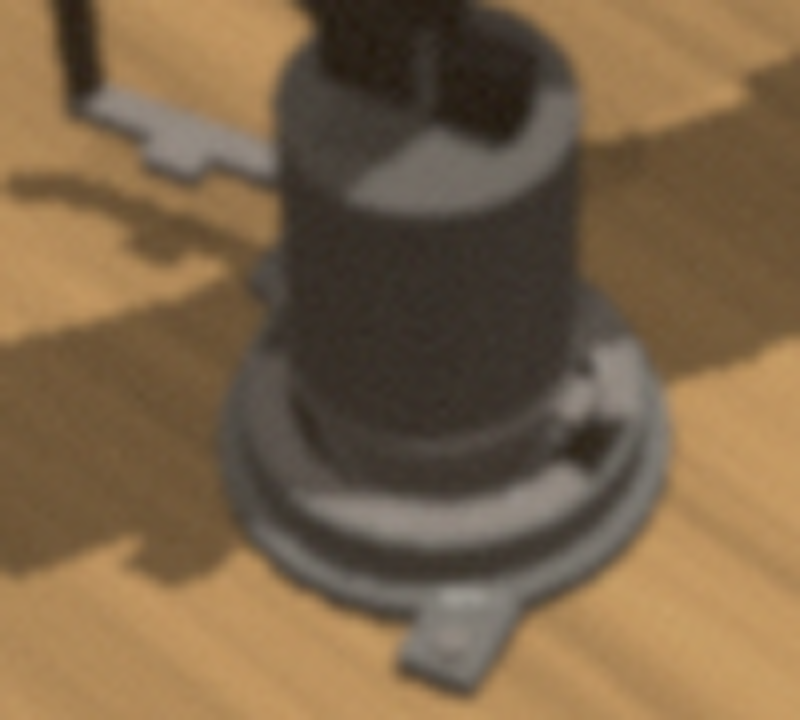

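View pics/t7.png

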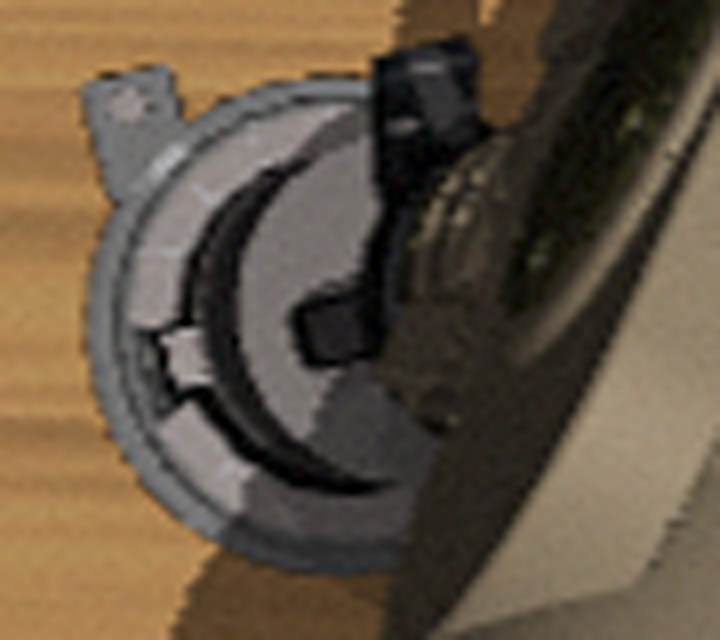

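Call:
drive_tool(
  plan=[
    [[0, -0.2, -0.1, 0, 0, 0, 0.1], [0.5, 0, 0, 0, 0, 0, 0.1], [0.5, 0, 0, 0, 0, 0, 0.1], [0, 0, 0, 0, 0, 0, 0.1], [0, 0, 0, 0, 0, 0, 0.1]],
  ],
)

```text
clock: 32.68
tcp_pos: [0.5053, -0.163, 0.1689]
orientation: [0.562, 0.428, 0.564, -0.427]
wrist_force: [-0.0, 0.3, -3.0]
finger_gap: 0.0165
```

Run:
```python
from h import *
st=env.get_state()
h=(.5065,-.1613)
D=[(proj("wrist",circ(h,.08,.012,90),st),(0,0,255)),(proj("wrist",circ(h,.071,.035,90),st),(0,255,0))]
shot("wrist","w27",(200,40,440,240),3.2,D)
plan([(.5070,-.1627,.155,15.7,.1)])
```

```text
now [ 0.5056 -0.1631  0.1692] yaw 15.6 F [ 0.1  0.6 -2.9] gap 0.0166 t 32.73
[[[1.42,0.15,0,-0.1,-0.1,0,0.1],[0,0,0,0,0,0,0.1],[0,0,0,0,0,0,0.1],[0,0,0,0,0,0,0.1],[0,0,0,0,0,0,0.1]]]
```

View pics/w27.png

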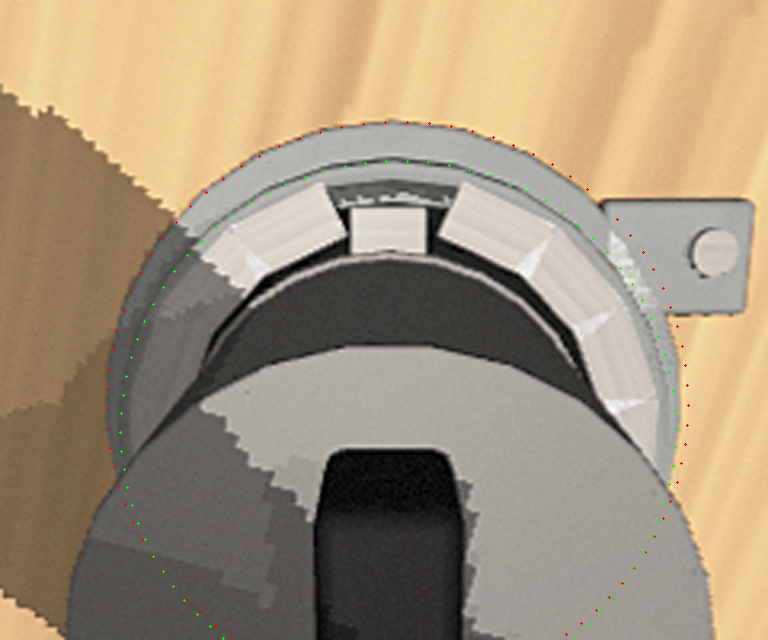

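Call:
drive_tool(
  plan=[
    [[0.4, 0.1, 0, 0, 0, 0, 0.1], [0.4, 0, 0, 0, 0, 0, 0.1], [0.4, 0, 0, 0, 0, 0, 0.1], [0, 0, 0, 0, 0, 0, 0.1], [0, 0, 0, 0, 0, 0, 0.1]],
  ],
)

```text
clock: 33.15
tcp_pos: [0.5064, -0.1628, 0.157]
orientation: [0.563, 0.428, 0.564, -0.427]
wrist_force: [-0.5, 0.2, -3.2]
finger_gap: 0.0167
```

Run:
```python
from h import *
shot("wrist","w28",(200,40,440,240),3.2)
shot("scene","s8",(260,110,360,200),8)
plan([(.5064,-.1625,.148,15.7,.1)])
```

```text
now [ 0.5068 -0.163   0.1576] yaw 15.6 F [-0.  -0.1 -3.3] gap 0.017 t 33.25
[[[0.96,-0.02,-0.05,-0.1,-0.1,0,0.1],[0,0,0,0,0,0,0.1],[0,0,0,0,0,0,0.1],[0,0,0,0,0,0,0.1],[0,0,0,0,0,0,0.1]]]
```

View pics/w28.png

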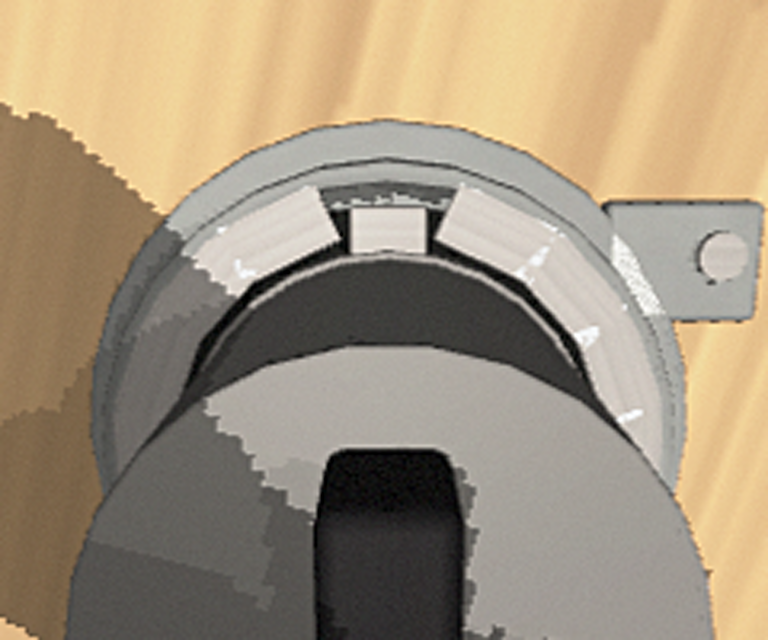

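View pics/s8.png

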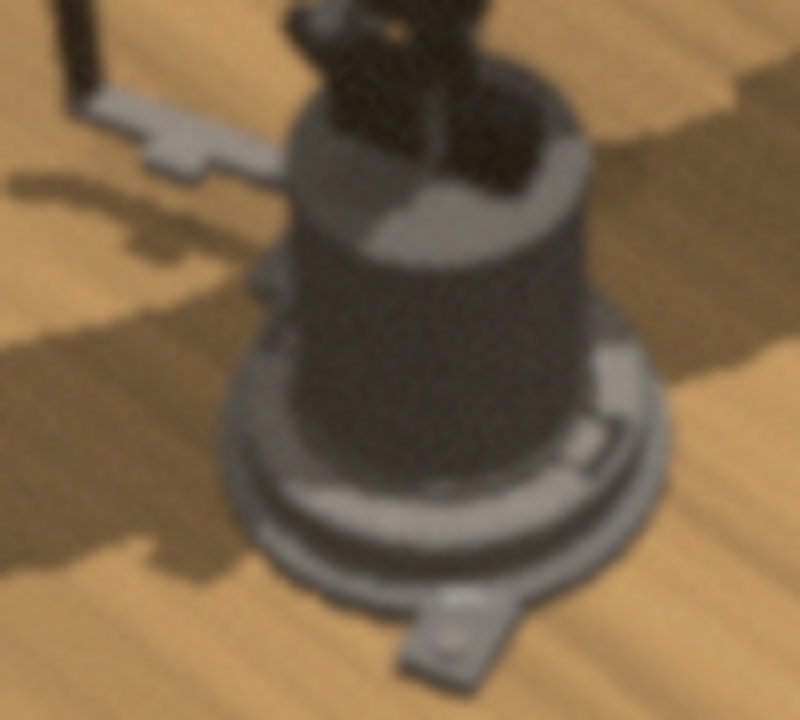

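Call:
drive_tool(
  plan=[
    [[0.3, 0, 0, 0, 0, 0, 0.1], [0.3, 0, 0, 0, 0, 0, 0.1], [0.3, 0, 0, 0, 0, 0, 0.1], [0, 0, 0, 0, 0, 0, 0.1], [0, 0, 0, 0, 0, 0, 0.1]],
  ],
)

```text
clock: 33.67
tcp_pos: [0.5075, -0.1636, 0.1496]
orientation: [0.564, 0.428, 0.563, -0.427]
wrist_force: [-1.0, -1.1, 5.1]
finger_gap: 0.0167
```

Run:
```python
from h import *
shot("wrist","w29",(200,40,440,240),3.2)
plan([(.5064,-.1625,.148,15.7,.1)])
```

```text
now [ 0.5075 -0.1636  0.1497] yaw 15.6 F [-1.2 -1.3  4.9] gap 0.0167 t 33.72
[[[0.17,-0.07,-0.13,-0.1,0.1,-0.1,0.1],[0,0,0,0,0,0,0.1],[0,0,0,0,0,0,0.1],[0,0,0,0,0,0,0.1],[0,0,0,0,0,0,0.1]]]
```

View pics/w29.png

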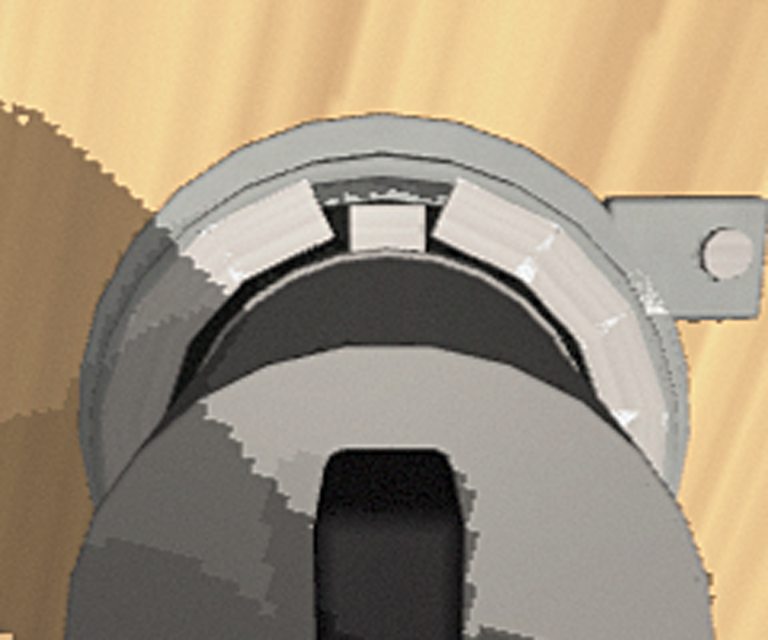

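Call:
drive_tool(
  plan=[
    [[0.2, -0.05, -0.1, 0, 0, 0, 0.1], [0.1, 0, 0, 0, 0, 0, 0.1], [0, 0, 0, 0, 0, 0, 0.1], [0, 0, 0, 0, 0, 0, 0.1], [0, 0, 0, 0, 0, 0, 0.1]],
  ],
)

```text
clock: 34.13
tcp_pos: [0.5074, -0.1634, 0.1474]
orientation: [0.565, 0.428, 0.562, -0.427]
wrist_force: [-0.6, -1.9, 7.2]
finger_gap: 0.0168
```

Call:
drive_tool(
  plan=[
    [[0.05, -0.02, 0, 4, 0, 0, 0.1], [0, -0.02, 0, 4, 0, 0, 0.1], [0, -0.02, 0, 4, 0, 0, 0.1], [0, -0.02, 0, 4, 0, 0, 0.1], [0, 0, 0, 0, 0, 0, 0.1]],
  ],
)

```text
clock: 34.55
tcp_pos: [0.5067, -0.163, 0.1473]
orientation: [0.499, 0.503, 0.496, -0.502]
wrist_force: [-1.7, -1.1, 10.8]
finger_gap: 0.0169
```

Run:
```python
from h import *
shot("wrist","w30",(200,40,440,240),3.2)
st=env.get_state(); print(st["ft_torque"]); plan([(.5064,-.1625,.147,-4.3,.1)])
```

```text
[ 0.1419537   0.25490749 -0.09893729]
now [ 0.5067 -0.163   0.1473] yaw -0.4 F [-0.8 -0.2 10.1] gap 0.0166 t 34.6
[[[0.03,-0.03,-0.05,3.9,0,-0.2,0.1],[0,0,0,0,0,0,0.1],[0,0,0,0,0,0,0.1],[0,0,0,0,0,0,0.1],[0,0,0,0,0,0,0.1]]]
```

View pics/w30.png

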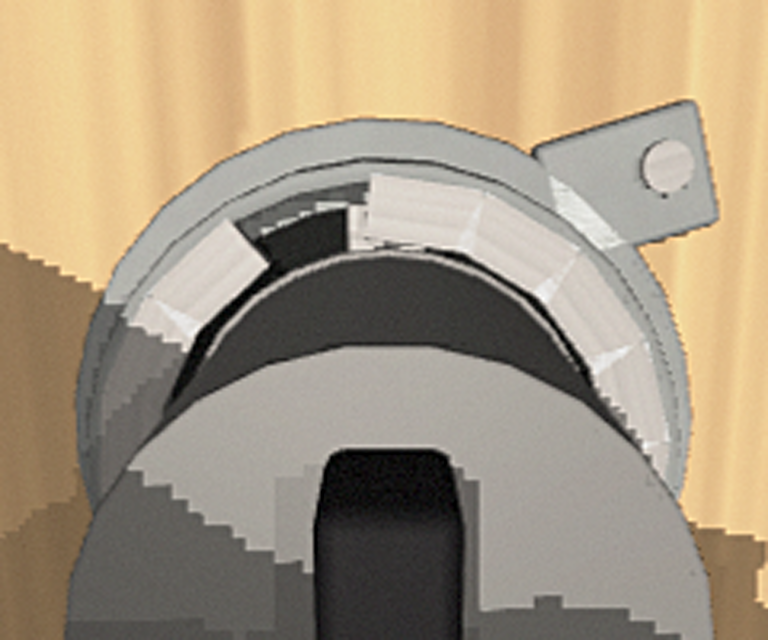

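The lug has slid under the flange (x≈350–427 now covered from 370 on). Continue twisting.

Call:
drive_tool(
  plan=[
    [[0, -0.02, 0, 5, 0, 0, 0.1], [0, -0.02, 0, 5, 0, 0, 0.1], [0, -0.02, 0, 5, 0, 0, 0.1], [0, -0.02, 0, 5, 0, 0, 0.1], [0, -0.02, 0, 5, 0, 0, 0.1]],
  ],
)

```text
clock: 35.02
tcp_pos: [0.5059, -0.1627, 0.1473]
orientation: [0.378, 0.599, 0.376, -0.597]
wrist_force: [-0.4, -0.8, 9.5]
finger_gap: 0.0165
```

Call:
drive_tool(
  plan=[
    [[0, -0.02, 0, 5, 0, 0, 0.1], [0, -0.02, 0, 5, 0, 0, 0.1], [0, -0.02, 0, 5, 0, 0, 0.1], [0, -0.02, 0, 5, 0, 0, 0.1], [0, -0.02, 0, 5, 0, 0, 0.1]],
  ],
)

```text
clock: 35.43
tcp_pos: [0.5053, -0.162, 0.1473]
orientation: [0.239, 0.667, 0.238, -0.664]
wrist_force: [0.6, 0.3, 10.3]
finger_gap: 0.0165
```

Call:
drive_tool(
  plan=[
    [[0, -0.02, 0, 5, 0, 0, 0.1], [0, -0.02, 0, 5, 0, 0, 0.1], [0, -0.02, 0, 5, 0, 0, 0.1], [0, -0.02, 0, 5, 0, 0, 0.1], [0, 0, 0, 2, 0, 0, 0.1]],
  ],
)

```text
clock: 35.85
tcp_pos: [0.5048, -0.1614, 0.1473]
orientation: [0.108, 0.701, 0.107, -0.697]
wrist_force: [-0.0, 0.4, 9.6]
finger_gap: 0.017
```

Run:
```python
from h import *
shot("wrist","w31",(200,40,440,240),3.2)
st=env.get_state(); print(st["ft_torque"],st["joint_pos"]); plan([(.5064,-.1625,.147,-74.3,.1)])
```

```text
[ 0.15338272 -0.1075867   0.27259384] [-4.61760027e-01  2.63757700e-01 -2.31709787e-01  1.07077190e+00
  1.36195126e-03  2.37549104e+00]
now [ 0.5048 -0.1614  0.1473] yaw -72.6 F [0.  0.7 9.6] gap 0.0166 t 35.9
[[[0.03,0.15,-0.12,1.7,-0.2,-0.1,0.1],[0,0,0,0,0,0,0.1],[0,0,0,0,0,0,0.1],[0,0,0,0,0,0,0.1],[0,0,0,0,0,0,0.1]]]
```

View pics/w31.png

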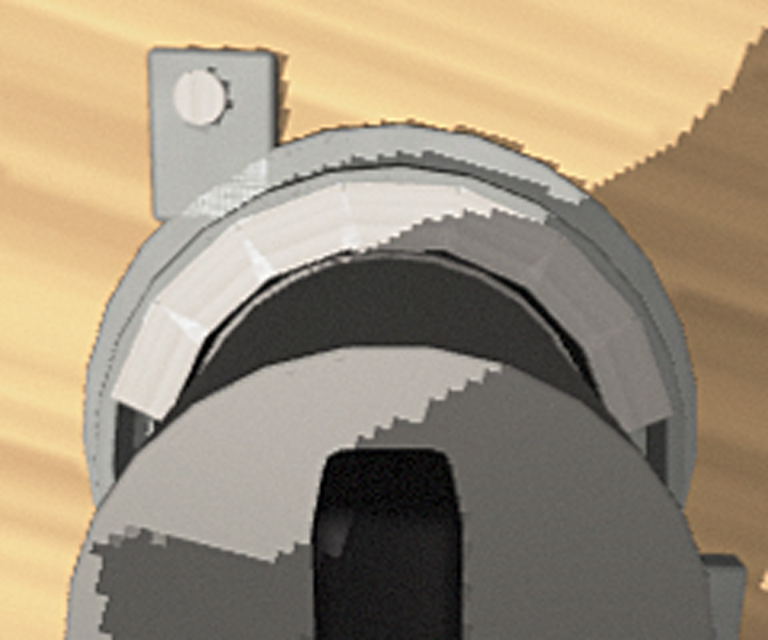

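Call:
drive_tool(
  plan=[
    [[0, 0, 0, 2, 0, 0, 0.1], [0, 0, 0, 1.5, 0, 0, 0.1], [0, 0, 0, 0, 0, 0, 0.1], [-0.1, 0, 0, 0, 0, 0, 0.1], [-0.15, 0, 0, 0, 0, 0, 0.1]],
  ],
)

```text
clock: 36.32
tcp_pos: [0.5043, -0.1615, 0.1485]
orientation: [0.088, 0.703, 0.087, -0.701]
wrist_force: [2.6, -2.9, 0.1]
finger_gap: 0.0168
```

Run:
```python
from h import *
st=env.get_state(); print(st["ft_torque"]); plan([(.5064,-.1625,.147,-74.3,.1)])
```

```text
[-0.57143249 -0.74847132  0.68635831]
now [ 0.5043 -0.1615  0.1485] yaw -75.8 F [ 2.6 -2.9  0.1] gap 0.0168 t 36.32
[[[0.15,0.15,-0.17,-1.5,-0.2,-0.1,0.1],[0,0,0,0,0,0,0.1],[0,0,0,0,0,0,0.1],[0,0,0,0,0,0,0.1],[0,0,0,0,0,0,0.1]]]
```

Stop reached (torque rising). Release and lift off.

Call:
drive_tool(
  plan=[
    [[-0.1, 0, 0, -1, 0, 0, 0.3], [0, 0, 0, 0, 0, 0, 0.5], [0, 0, 0, 0, 0, 0, 0.6], [0, 0, 0, 0, 0, 0, 0.6], [0, 0, 0, 0, 0, 0, 0.6]],
  ],
)

```text
clock: 36.73
tcp_pos: [0.5025, -0.1605, 0.1481]
orientation: [-0.092, -0.701, -0.094, 0.701]
wrist_force: [0.1, 0.3, -1.0]
finger_gap: 0.0513
```

Call:
drive_tool(
  plan=[
    [[-3, 0, 0, 0, 0, 0, 0.6], [-4, 0, 0, 0, 0, 0, 0.6], [-3, 0, 0, 0, 0, 0, 0.6], [0, 0, 0, 0, 0, 0, 0.6], [0, 0, 0, 0, 0, 0, 0.6]],
  ],
)

```text
clock: 37.15
tcp_pos: [0.5041, -0.1614, 0.2505]
orientation: [0.093, 0.702, 0.092, -0.7]
wrist_force: [0.4, 0.0, -0.8]
finger_gap: 0.0514
```

Run:
```python
from h import *
st=env.get_state(); c=np.array((.506,-.161)); a=np.radians(15.7); u=np.array([np.cos(a),np.sin(a)]);v=np.array([-u[1],u[0]])
bar=np.array([np.r_[c+u*s*.035+v*t*.009,.172] for s in np.linspace(-1,1,15) for t in(-1,1)])
D=[(proj("wrist",bar,st),(0,255,0)),(proj("wrist",circ(c,.049,.142),st),(0,0,255))]
shot("wrist","w32",None,1.2,D)
shot("scene","s9",(230,80,390,210),5)
plan([(.497,-.344,.24,-75,.4)]); print(st["joint_pos"])
```

```text
now [ 0.5025 -0.1607  0.2476] yaw -74.9 F [-1.1 -0.5  0.5] gap 0.0514 t 37.25
[[[0.15,3.51,1.06,0,0,0,0.4],[0.14,3.51,1.06,0,0,0,0.4],[0.15,3.51,1.06,0.1,0,0.1,0.4],[0.15,3.52,1.06,0,0,0,0.4],[0.16,3.51,1.06,0,0.1,0,0.4]]]
[-4.62145813e-01  2.16276648e-01 -3.61898928e-02  1.31488050e+00
  8.72274902e-04  2.41584944e+00]
```

View pics/w32.png

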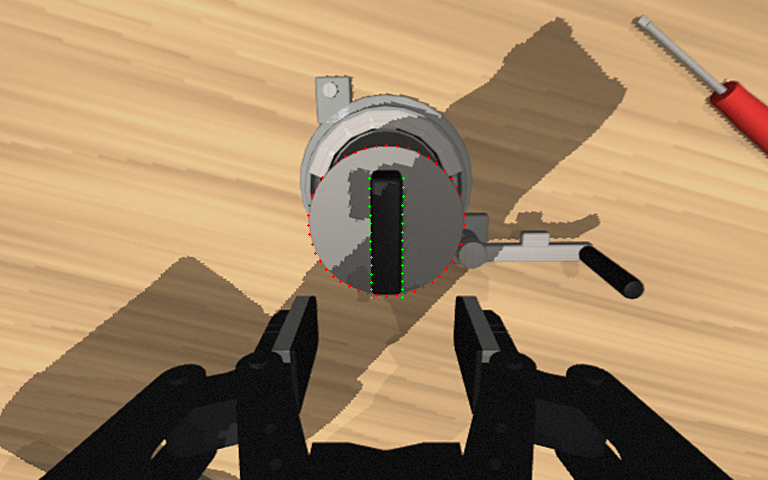

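View pics/s9.png

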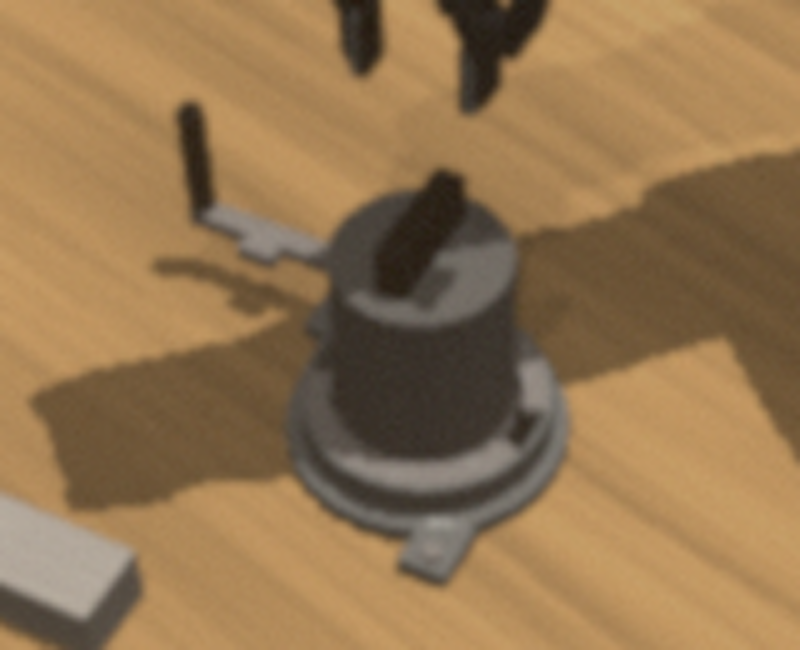

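Run:
```python
from h import *
st=env.get_state(); print(ray("wrist",(633/1.2-.4,289/1.2-.4),.125,st))
plan([(.5005,-.3444,.20,-75,.5)])
```

```text
[ 0.49960068 -0.33833005  0.125     ]
now [ 0.5025 -0.1607  0.2476] yaw -74.9 F [-1.1 -0.5  0.5] gap 0.0514 t 37.25
[[[0.95,3.54,1,0,0,0,0.5],[0.94,3.54,0.99,0,0,0,0.5],[0.95,3.54,1,0.1,0,0.1,0.5],[0.95,3.54,0.99,0,0,0,0.5],[0.96,3.54,0.98,0,0.1,0,0.5]]]
```

Call:
drive_tool(
  plan=[
    [[0.5, 3.5, 1, 0, 0, 0, 0.5], [1, 3.5, 1, 0, 0, 0, 0.5], [1, 3.5, 1, 0, 0, 0, 0.5], [1, 3.5, 1, 0, 0, 0, 0.5], [1, 3.3, 1, 0, 0, 0, 0.5]],
  ],
)

```text
clock: 37.67
tcp_pos: [0.4988, -0.3419, 0.2007]
orientation: [-0.092, -0.7, -0.094, 0.702]
wrist_force: [0.8, -0.3, -0.5]
finger_gap: 0.0427
```

Call:
drive_tool(
  plan=[
    [[0, 0, 0, 0, 0, 0, 0.5], [0, 0, 0, 0, 0, 0, 0.5], [0, 0, 0, 0, 0, 0, 0.5], [0, 0, 0, 0, 0, 0, 0.5], [0, 0, 0, 0, 0, 0, 0.5]],
  ],
)

```text
clock: 38.08
tcp_pos: [0.5, -0.3396, 0.2036]
orientation: [-0.093, -0.701, -0.094, 0.701]
wrist_force: [0.1, 0.0, 0.2]
finger_gap: 0.0428
```

Run:
```python
from h import *
st=env.get_state()
D=[(proj("wrist",circ((.5005,-.3444),.008,.125,24),st),(0,255,0))]
shot("wrist","w33",None,1.2,D)
plan([(.5005,-.3444,.10,-75,.5)])
```

```text
now [ 0.5002 -0.3397  0.2039] yaw -74.8 F [-0.1  1.   0.1] gap 0.0429 t 38.13
[[[3.46,0.16,0.03,0.1,0,0,0.5],[3.46,0.15,0.03,0,0,0,0.5],[3.47,0.16,0.03,0.1,0,0,0.5],[0,0,0,0,0,0,0.5],[0,0,0,0,0,0,0.5]]]
```

View pics/w33.png

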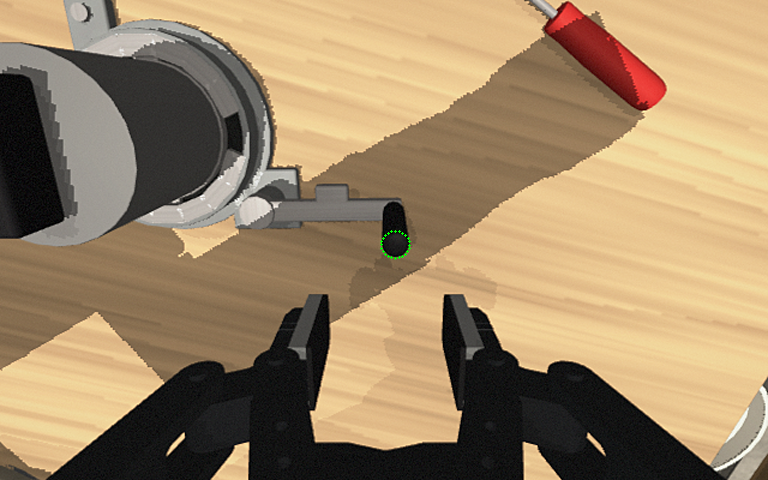

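Call:
drive_tool(
  plan=[
    [[3.5, 0.2, 0, 0, 0, 0, 0.5], [3.5, 0.15, 0, 0, 0, 0, 0.5], [3.3, 0.15, 0, 0, 0, 0, 0.5], [0, 0, 0, 0, 0, 0, 0.4], [0, 0, 0, 0, 0, 0, 0.1]],
  ],
  squeeze=30,
)

```text
clock: 38.55
tcp_pos: [0.5002, -0.3438, 0.0994]
orientation: [-0.092, -0.7, -0.095, 0.702]
wrist_force: [0.1, 0.0, 0.0]
finger_gap: 0.0235
```

Call:
drive_tool(
  plan=[
    [[0, 0, 0, 0, 0, 0, 0.1], [0, 0, 0, 0, 0, 0, 0.1], [0, 0, 0, 0, 0, 0, 0.1], [0, 0, 0, 0, 0, 0, 0.1], [0, 0, 0, 0, 0, 0, 0.1]],
  ],
)

```text
clock: 38.97
tcp_pos: [0.5014, -0.3449, 0.1016]
orientation: [0.093, 0.701, 0.094, -0.701]
wrist_force: [-0.5, 5.8, -2.5]
finger_gap: 0.0147
```

Run:
```python
from h import *
st=env.get_state(); H=np.array([.4734,-.2481]); d=st["tcp_pos"][:2]-H; f0=np.degrees(np.arctan2(d[1],d[0])); print(np.hypot(*d),f0)
s=[];y=yawof(st);r=.1; n=15; tot=15.7+1-f0
for k in range(1,n+1):
    f=f0+tot*k/n; a=np.radians(f); s.append((H[0]+r*np.cos(a),H[1]+r*np.sin(a),st["tcp_pos"][2],y+tot*k/n,.1,1))
plan(s)
```

```text
0.1007838327162205 -73.85946046925837
now [ 0.5014 -0.3449  0.1016] yaw -74.9 F [-0.5  5.8 -2.5] gap 0.0147 t 38.97
[[[0,-0.15,-1.05,-6,-0.1,0.1,0.1],[0,-0.08,-1.05,-6.1,0,0,0.1],[0,-0.07,-1.05,-6,0,0,0.1],[0,-0.07,-1.05,-6,0,0,0.1],[0,-0.08,-1.05,-6.1,0,0,0.1]]]
[[[0,-0.07,-1.05,-6,0,0,0.1],[0,-0.08,-1.05,-6.1,0,0,0.1],[0,-0.07,-1.05,-6,0,0,0.1],[0,-0.07,-1.05,-6,0,0,0.1],[0,-0.08,-1.05,-6.1,0,0,0.1]]]
[[[0,-0.07,-1.05,-6,0,0,0.1],[0,-0.07,-1.06,-6,0,0,0.1],[-0.01,-0.08,-1.05,-6.1,0,0,0.1],[0,-0.07,-1.05,-6,0,0,0.1],[0,-0.08,-1.05,-6.1,0,0,0.1]]]
```

Call:
drive_tool(
  plan=[
    [[0, -0.1, -1.05, -6, 0, 0, 0.1], [0, -0.06, -1.05, -6, 0, 0, 0.1], [0, -0.06, -1.05, -6, 0, 0, 0.1], [0, -0.06, -1.05, -6, 0, 0, 0.1], [0, -0.06, -1.05, -6, 0, 0, 0.1]],
  ],
)

```text
clock: 39.38
tcp_pos: [0.5454, -0.3183, 0.1016]
orientation: [-0.272, -0.652, -0.273, 0.653]
wrist_force: [-5.8, 4.1, 1.0]
finger_gap: 0.0145
```

Call:
drive_tool(
  plan=[
    [[0, -0.06, -1.05, -6, 0, 0, 0.1], [0, -0.06, -1.05, -6, 0, 0, 0.1], [0, -0.06, -1.05, -6, 0, 0, 0.1], [0, -0.06, -1.05, -6, 0, 0, 0.1], [0, -0.06, -1.05, -6, 0, 0, 0.1]],
  ],
)

```text
clock: 39.8
tcp_pos: [0.5703, -0.2734, 0.1016]
orientation: [-0.432, -0.559, -0.433, 0.56]
wrist_force: [-7.0, 2.7, 0.2]
finger_gap: 0.0152
```

Run:
```python
from h import *
st=env.get_state(); H=np.array([.4734,-.2481]); d=st["tcp_pos"][:2]-H; f0=np.degrees(np.arctan2(d[1],d[0])); print(np.hypot(*d),f0)
s=[];y=yawof(st);r=.1; n=5; tot=15.7+1-f0
for k in range(1,n+1):
    f=f0+tot*k/n; a=np.radians(f); s.append((H[0]+r*np.cos(a),H[1]+r*np.sin(a),st["tcp_pos"][2],y+tot*k/n,.1,1))
plan(s)
```

```text
0.10015375839900954 -14.647485833085124
now [ 0.5703 -0.2734  0.1016] yaw -14.6 F [-7.   2.7  0.2] gap 0.0152 t 39.8
[[[0,-0.08,-1.09,-6.3,0,0.2,0.1],[0,-0.05,-1.09,-6.2,0,0,0.1],[0,-0.06,-1.1,-6.3,0,0,0.1],[0,-0.06,-1.09,-6.3,0,0,0.1],[0,-0.06,-1.09,-6.2,0,0,0.1]]]
```

Call:
drive_tool(
  plan=[
    [[0, -0.08, -1.1, -6.2, 0, 0, 0.1], [0, -0.06, -1.1, -6.2, 0, 0, 0.1], [0, -0.06, -1.1, -6.2, 0, 0, 0.1], [0, -0.06, -1.1, -6.2, 0, 0, 0.1], [0, -0.06, -1.1, -6.2, 0, 0, 0.1]],
  ],
)

```text
clock: 40.22
tcp_pos: [0.5692, -0.2203, 0.1016]
orientation: [0.566, 0.423, 0.566, -0.425]
wrist_force: [-6.5, -12.1, -2.7]
finger_gap: 0.0148
```

Call:
drive_tool(
  plan=[
    [[0, 0, -0.2, 0, 0, 0, 0.1], [0, 0, 0, 0, 0, 0, 0.1], [0, 0, 0, 0, 0, 0, 0.1], [0, 0, 0, 0, 0, 0, 0.1], [0, 0, 0, 0, 0, 0, 0.1]],
  ],
)

```text
clock: 40.63
tcp_pos: [0.5692, -0.2204, 0.1016]
orientation: [0.565, 0.424, 0.564, -0.427]
wrist_force: [-5.6, -7.0, -3.7]
finger_gap: 0.0142
```

Run:
```python
from h import *
st=env.get_state(); H=np.array([.4734,-.2481]); d=st["tcp_pos"][:2]-H; f0=np.degrees(np.arctan2(d[1],d[0])); print(np.hypot(*d),f0,st["wrist_force"],st["tcp_pos"])
shot("scene","s10",(230,80,390,210),5); shot("wrist","w34",None,1.2)
```

```text
0.09973427084659857 16.13837515373916 [-5.58774973 -6.9941392  -3.72463756] [ 0.56920406 -0.22037805  0.10155639]
```

View pics/s10.png

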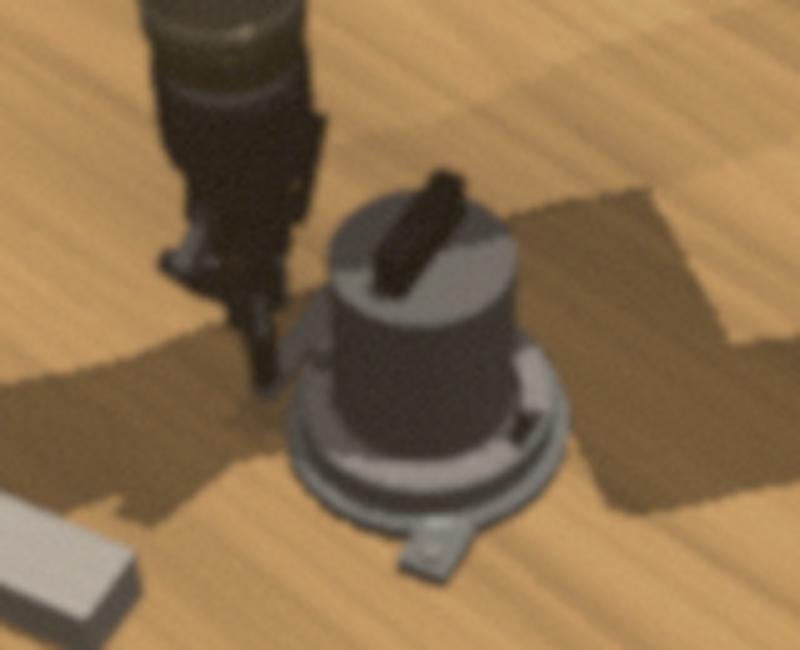

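View pics/w34.png

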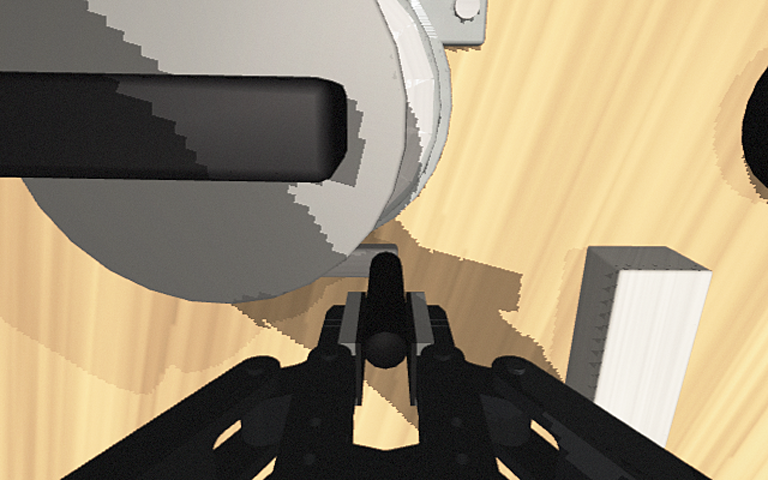

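Call:
drive_tool(
  plan=[
    [[0, 0, 0, 0, 0, 0, 0.3], [0, 0, 0, 0, 0, 0, 0.4], [0, 0, 0, 0, 0, 0, 0.4], [-1, 0, 0, 0, 0, 0, 0.4], [-3, 0, 0, 0, 0, 0, 0.4]],
  ],
)

```text
clock: 41.15
tcp_pos: [0.5682, -0.2161, 0.1378]
orientation: [0.563, 0.425, 0.568, -0.425]
wrist_force: [0.3, -0.6, -0.1]
finger_gap: 0.0342
```

Call:
drive_tool(
  plan=[
    [[-4, 0, 0, 0, 0, 0, 0.4], [-4, 0, 2, 0, 0, 0, 0.4], [0, 0, 4, 0, 0, 0, 0.4], [0, 0, 4, 0, 0, 0, 0.4], [0, 0, 4, 0, 0, 0, 0.4]],
  ],
)

```text
clock: 41.57
tcp_pos: [0.6102, -0.3519, 0.2213]
orientation: [0.567, 0.425, 0.564, -0.424]
wrist_force: [-0.1, 0.5, 0.3]
finger_gap: 0.034
```

Call:
drive_tool(
  plan=[
    [[0, 0, 3, 0, 0, 0, 0.4], [0, 0, 0, 0, 0, 0, 0.4], [0, 0, 0, 0, 0, 0, 0.4], [0, 0, 0, 0, 0, 0, 0.4], [0, 0, 0, 0, 0, 0, 0.4]],
  ],
)

```text
clock: 41.98
tcp_pos: [0.6172, -0.3782, 0.2186]
orientation: [0.565, 0.425, 0.565, -0.424]
wrist_force: [0.1, 0.6, 1.1]
finger_gap: 0.0341
```

Run:
```python
from h import *
st=env.get_state(); print(st["tcp_pos"],st["wrist_force"])
c=np.array((.506,-.161)); a=np.radians(15.7); u=np.array([np.cos(a),np.sin(a)]);v=np.array([-u[1],u[0]])
bar=np.array([np.r_[c+u*s*.035+v*t*.009,.172] for s in np.linspace(-1,1,15) for t in(-1,1)])
H=c-.055*u-.075*v; arm=np.array([np.r_[H+u*s,.05] for s in np.linspace(0,.1,12)]); hd=circ(H+.1*u,.008,.125,20)
for n,b in (("top",(310,205,430,300)),("scene",(260,100,360,200)),("wrist",(150,50,510,320))):
    D=[(proj(n,bar,st),(0,255,0)),(proj(n,circ(c,.049,.142),st),(0,0,255)),(proj(n,arm,st),(255,0,0)),(proj(n,hd,st),(0,255,255))]
    shot(n,"f_"+n,b,{"top":6,"scene":6,"wrist":2.2}[n],D)
im=np.load("pics/f_top.npy"); crop(im,"f_full",(110,100,530,310),1.9)
```

```text
[ 0.61715762 -0.37820843  0.21861246] [0.07657803 0.57817613 1.06658573]
```

View pics/f_top.png

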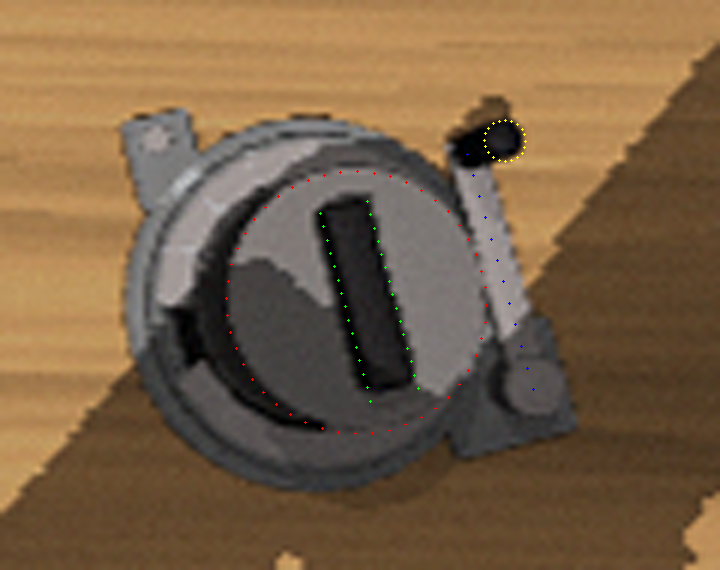

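View pics/f_scene.png

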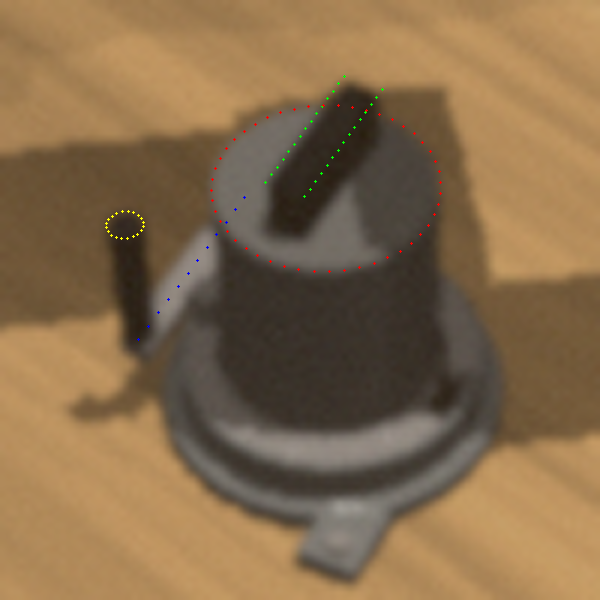

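View pics/f_full.png

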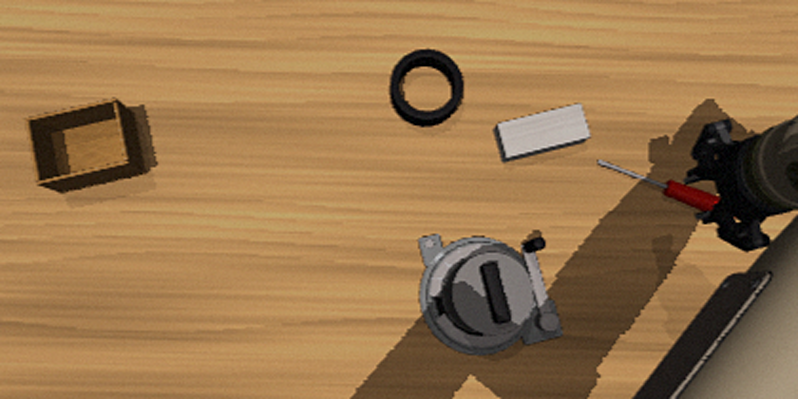

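View pics/f_wrist.png

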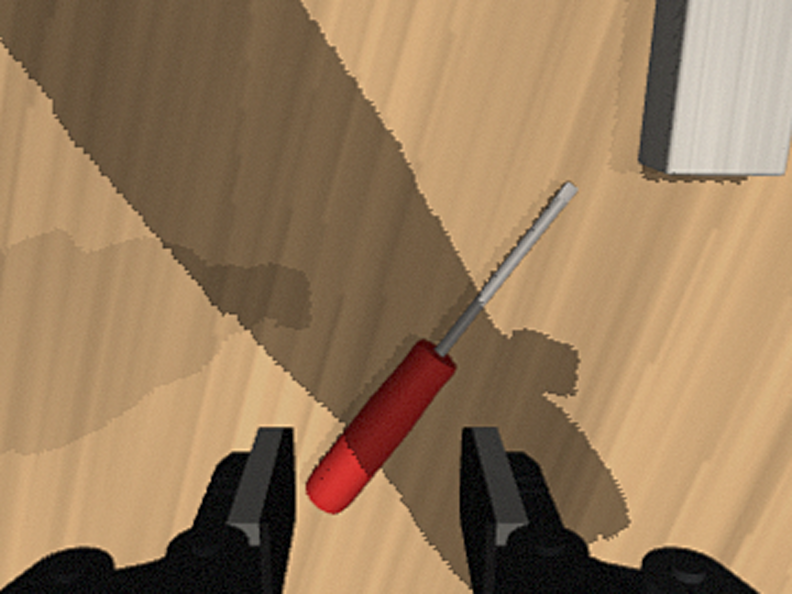

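```bash
python3 -c "
from workcell import env
print(env.hand_in())"
```

```text
the job is handed in; nothing more can be done
None
```

I finished the task and handed it in at about 42 s on the robot's clock; the hand-in reports no verdict.

**What was done**
- **Keeper opened:** I swung the arm to its open stop.
- **Cups nested:** all four cups were on the bench. I nested cup70, cup54, cup38 and cup24 in that order, and each picture after a release showed the cup upright inside the larger one.
- **Lid locked:** I lowered the lugs into the slots and pressed down with about 10 N. I then twisted the lid a quarter turn clockwise until the torque rose at the stop.
- **Keeper shut:** I swung the arm back to its shut stop.

**Last checks**
- **Lid:** in the final top picture, the lid's disc and bar line up with the locked pose: bar along holder x, on the holder's axis, underside about 22 mm up.
- **Keeper:** the arm and handle match the shut pose in both the top and scene pictures.
- **Bystanders:** none look moved.
- **Robot:** the gripper hangs clear about 0.2 m away with near-zero wrist force.

**Disagreements**
- The camera estimates of the holder's centre differed by about 2–3 mm between views.
- My first estimates of yaw were off by about 2° for the holder and 6° for the lid. I corrected both from closer pictures before using them.
- The final height of the lid is only inferred from how well the overlay fits, and the cups can't be seen under it.

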